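# Load the steriliser cradle with the tray lifter

### The job

Stack the clean instrument trays in the white loading cradle for the steriliser: slide the tray lifter under each tray to carry it (the gripper itself must not touch the trays), the blue base tray first on the pocket floor, then every silver tray there is, in any order, each standing squarely on the one below. Then put the orange cover squarely on top by its knob and push the red lock lever fully over to the back. Leave the lifter lying flat along its teal mat, centred on it as at the start, and do not disturb the other things on the table.

Things in the scene. Friction and masses are not known exactly. Their poses are not given: they have to be found in the camera images.
- lifter: Tray lifter, 0.2 kg: flat steel blade 3 mm thick, 52 wide, x = -25 to +95 mm; a neck (24 wide, x = -15 to -9) carries a level black handle along x (x = -82 to +12, 20 mm wide in y, z = 60 to 84 mm). Origin on the blade's underside, x to the blade's tip, z up. Blade clear before the neck: 104 mm. Starts flat on the mat, tip to the robot's left.
- lifter_grip (a point): Middle of the best place to grip the lifter: inside the handle, 25 mm behind (-x) the lifter's origin and 72 mm above the blade's underside; squeeze across the handle's 20 mm.
- mat: Fixed teal parking mat for the lifter, 230 mm long (its x) by 100 mm, 2 mm thick; origin at the centre of its underside.
- base: Blue base tray, 90 (x) by 100 (y) by 25 mm high, about 0.15 kg: side boards 10 mm thick, full height, along its y edges; between them a floor plate with underside 12 and top 16 mm above the tray's foot, so a blade slides in below the plate from either end, along x. Origin at the centre of its underside. Starts on the table, x roughly away from the robot.
- tray1: Silver instrument tray (instruments fixed in it), same shape, size and axes as the base tray; it stands on the side boards of the tray below, 25 mm higher. May be absent.
- tray2: The other silver instrument tray, same as tray1. May be absent (at least one of the two is there).
- cover: Orange cover plate, 90 (x) by 100 (y) by 5 mm, about 0.15 kg, with a black square knob 24 by 24 mm at its centre, z = 5 to 50 mm. Origin at the centre of its underside. It lies on the table and goes on the side boards of the topmost tray, its 100 mm across the pocket.
- cover_knob (a point): Grip point in the cover's knob, 38 mm above the plate's underside.
- cradle_seat (a point): Centre of the fixed white cradle's pocket floor, 10 mm above the table; x to the back, y left. Open on top and at the -x side (to the robot). Side guides at y = +-53.5 mm (x = -35 to 45), straight to 65 mm above the floor, green lips flaring outwards above to 88 mm; back stop face at x = 51, 65 high. Trays and cover belong centred here, y axes across.
- lock (a joint): Red lock lever on the block to the right (-y) of the pocket: 0 leaning to the robot (the cradle's -x), 1.0 fully over to the cradle's +x, locked. It stays where it is left and moves with a light push; starts at 0 to 0.15 rad.
- lock_tip (a point): Tip of the lock lever, 80 mm from its pivot; it swings in the cradle's x-z plane, as far beyond upright as it starts before it.
Things that resemble listed ones, but are neither listed nor needed, are in the scene too. Of the things that look like the mat, the larger one is meant.

How it is judged (in metres and radians):
On the way, in this order (a step that is already met when the one before it is completed fails the run):
1. the blue base tray stands squarely on the pocket floor (x of base in the frame of cradle_seat between -0.01 and 0.01 m and y of base in the frame of cradle_seat between -0.007 and 0.007 m and angle between the x axis of base and the x axis of cradle_seat, either way round below 0.1 rad and angle between base's own z axis and vertical below 0.06 rad and z of base in the frame of cradle_seat between -0.005 and 0.005 m and contact force between lifter and base below 0.05 N and linear speed of base below 0.03 m/s), for 0.3 s.
2. every silver tray stands squarely in the pocket, stacked on the base tray (x of base in the frame of cradle_seat between -0.01 and 0.01 m and y of base in the frame of cradle_seat between -0.007 and 0.007 m and angle between the x axis of each of base, tray1, tray2 and the x axis of cradle_seat, either way round below 0.1 rad and angle between each of base, tray1, tray2's own z axis and vertical below 0.06 rad and z of base in the frame of cradle_seat between -0.005 and 0.005 m and x of tray1 in the frame of cradle_seat between -0.01 and 0.01 m and y of tray1 in the frame of cradle_seat between -0.007 and 0.007 m and (z of tray1 in the frame of cradle_seat between 0.02 and 0.03 m or z of tray1 in the frame of cradle_seat between 0.045 and 0.055 m) and x of tray2 in the frame of cradle_seat between -0.01 and 0.01 m and y of tray2 in the frame of cradle_seat between -0.007 and 0.007 m and (z of tray2 in the frame of cradle_seat between 0.02 and 0.03 m or z of tray2 in the frame of cradle_seat between 0.045 and 0.055 m) and contact force between lifter and tray1 below 0.05 N and linear speed of each of tray1, tray2 below 0.03 m/s and contact force between lifter and tray2 below 0.05 N), for 0.3 s.
3. the cover lies squarely on the stack, let go (x of base in the frame of cradle_seat between -0.01 and 0.01 m and y of base in the frame of cradle_seat between -0.007 and 0.007 m and angle between the x axis of each of base, tray1, tray2, cover and the x axis of cradle_seat, either way round below 0.1 rad and angle between each of base, tray1, tray2, cover's own z axis and vertical below 0.06 rad and z of base in the frame of cradle_seat between -0.005 and 0.005 m and x of tray1 in the frame of cradle_seat between -0.01 and 0.01 m and y of tray1 in the frame of cradle_seat between -0.007 and 0.007 m and (z of tray1 in the frame of cradle_seat between 0.02 and 0.03 m or z of tray1 in the frame of cradle_seat between 0.045 and 0.055 m) and x of tray2 in the frame of cradle_seat between -0.01 and 0.01 m and y of tray2 in the frame of cradle_seat between -0.007 and 0.007 m and (z of tray2 in the frame of cradle_seat between 0.02 and 0.03 m or z of tray2 in the frame of cradle_seat between 0.045 and 0.055 m) and x of cover in the frame of cradle_seat between -0.01 and 0.01 m and y of cover in the frame of cradle_seat between -0.007 and 0.007 m and (z of cover in the frame of cradle_seat between 0.045 and 0.055 m or z of cover in the frame of cradle_seat between 0.07 and 0.08 m) and contact force between cover and the fingers below 0.05 N and linear speed of cover below 0.03 m/s), for 0.3 s.
4. the lock lever is pushed fully over (value of joint lock above 0.85 rad), for 0.2 s.
At the end, for the whole second after the job is handed in: Base, silver trays and cover stacked in the pocket, each within 10 mm along and 7 mm across of its centre, 5 mm in height, 0.1 rad square, level; lever over 0.85 rad; lifter flat on the mat, origin within 45 mm of its centre and 0.35 rad of its length; all at rest (x of base in the frame of cradle_seat between -0.01 and 0.01 m and y of base in the frame of cradle_seat between -0.007 and 0.007 m and angle between the x axis of each of base, tray1, tray2, cover and the x axis of cradle_seat, either way round below 0.1 rad and angle between each of base, tray1, tray2, cover's own z axis and vertical below 0.06 rad and z of base in the frame of cradle_seat between -0.005 and 0.005 m and x of tray1 in the frame of cradle_seat between -0.01 and 0.01 m and y of tray1 in the frame of cradle_seat between -0.007 and 0.007 m and (z of tray1 in the frame of cradle_seat between 0.02 and 0.03 m or z of tray1 in the frame of cradle_seat between 0.045 and 0.055 m) and x of tray2 in the frame of cradle_seat between -0.01 and 0.01 m and y of tray2 in the frame of cradle_seat between -0.007 and 0.007 m and (z of tray2 in the frame of cradle_seat between 0.02 and 0.03 m or z of tray2 in the frame of cradle_seat between 0.045 and 0.055 m) and x of cover in the frame of cradle_seat between -0.01 and 0.01 m and y of cover in the frame of cradle_seat between -0.007 and 0.007 m and (z of cover in the frame of cradle_seat between 0.045 and 0.055 m or z of cover in the frame of cradle_seat between 0.07 and 0.08 m) and value of joint lock above 0.85 rad and horizontal distance between lifter and mat below 0.045 m and z of lifter in the frame of mat below 0.008 m and angle between lifter's own z axis and vertical below 0.08 rad and angle between the x axis of lifter and the x axis of mat, either way round below 0.35 rad and linear speed of each of base, tray1, tray2, cover, lifter below 0.03 m/s); the robot touches nothing.
It fails at once if the gripper or arm touches a tray (contact force between any of base, tray1, tray2 and the fingers above 1.5 N or contact force between any of base, tray1, tray2 and the arm above 1.5 N).
It fails at once if a bystander is moved more than 40 mm (distance of any of spray, amber, cup, jar, glovebox, bowl, case from where it was at the start of the episode above 0.04 m).
Of tray1, tray2 only 1 to 2 are there at a start; the rules pass over those that are not, and their reading is None.
At some moment in a run one of base, tray1, tray2, cover may be knocked a few centimetres aside while the robot is not near it.
It also fails if it takes over 210 s, if anything falls off the work surface, if the arm or the gripper's body presses on something with over 40 N, if the wrist force passes 120 N, or if a joint passes its speed limit or range.

### The arm

A 6-joint arm with a two-finger parallel gripper is mounted at the origin on the work surface. World frame = base frame: x ahead of the robot, y to its left, z up, the work surface at z = 0. Lengths are in mm, angles in rad, forces in N, time in s.
With the tool pointing down it reaches from about 275 to 1000 mm from the base axis. Payload 8.4 kg.
Tool frame: the origin (TCP) lies between the finger pads; the fingertips stand 11 mm ahead of it and the grasp point (between the pads) lies 8 mm behind it; z points along the fingers, y is the direction in which the jaws open and shut (so a half turn about z gives the same grasp; the last joint's range is limited). The gripper opens to 85 mm and grips with 20 to 120 N. Pads are 22 mm wide; open, the fingers measure 114 mm over their backs; the gripper's body (76 mm by 85 mm) begins 54 mm behind the grasp point. The pads swing forward as they close: fully open they stand 13 mm farther back than shut.
Start: joints at [1.303, 0.353, 1.633, -0, 1.155, -0.002], TCP at [164.174, 603.055, 242.281] pointing down, gripper open.
Joint ranges: [-2.63, 2.63], [-0.92, 2.1], [0.06, 2.66], [-1.3, 4.44], [0, 2.69], [-3.02, 3.02]. Speed limits (rad/s): [2.22, 2.22, 2.79, 3.14, 3.14, 3.14].

### API

Orientations are given as [roll, pitch, yaw] about the fixed x, y, z axes, in that order (R = Rz(yaw) Ry(pitch) Rx(roll)).
In Python, from rig import r, eyes gives the robot as it stands. The module is installed in compiled form; this text tells all that it offers.
- The arm moves only by the tool servo_tool, never from a script. Its argument "rows" is a list of rows, each a list of 3 entries, a list of its own where there are three numbers: the shift along the world's x, y, z in cm, then the turn about the world's z in rad, then the finger opening in cm, from 0 to 8.54. A call has 1 to 5 rows; each row shifts and turns the commanded pose from where the row before left it; what a row does not reach is not made up. A row lasts 1/12 s, in which the tool goes at most 41.7 mm and 7.16 degrees, less where a joint would pass 70% of its speed; a pose out of reach is approached as far as the arm can. A call is refused whole if a number of a shift passes 4.17 or a number of a turn 0.125, either way. A call with a gripper value outside its range is refused whole. The fingers move at their own pace and stop on an object; "squeeze" is the grip in N (left out, the last holds). Time passes only in rows, so rows that do not move let the fingers close. It gives the time, the measured TCP pose, the force and the opening at its end, in the units of the state.
- r.sense(): the state, without advancing time (a new reading comes with each control period).
- eyes.grab_frame(name): name is "scene" or "side" or "wrist"; returns a dict with "frame" (384x512x3 uint8, red, green, blue), "depth" (384x512 float32, mm along the optical axis (not along the pixel's ray), 0 where there is no reading), "vertical_fov" (degrees; the focal length in pixels is half the picture's height over the tangent of half this angle, whatever the lens; pixels are square), "cx", "cy" (the principal point, pixels), "camera_from_world" (4x4, takes a point from world to camera coordinates); the wrist camera has in their place "hand_eye" (4x4, takes a point from camera to tool coordinates, whose origin is the TCP and whose axes are the flange's). Camera axes: x right, y down, z forward; pixel columns grow to the right and rows downward; lengths in mm; the calibration is good to about 2 mm. A picture is of the moment at which its call begins: read the wrist's pose just before it.
- r.sign_off(): hands the job in, once; it reports no verdict.
The state is a dict: "clock": time; "qpos": joint angles; "qvel": joint speeds; "joint_efforts": joint torques, N m; "eef_pos": TCP position; "tcp_rot": TCP orientation; "contact_force": force on the tool from outside, world axes, zero at the start; "wrist_torque": the same for the moment, N m; "opening": opening from 0.0 (shut) to 1.0 (fully open).
Only numpy, scipy, OpenCV 4.12 (cv2) and the standard library are available. Lean on these libraries where they do the work, as an engineer would, in place of code of your own. Each camera call takes 0.05 s, during which the arm holds its last target.

## Working session

There is one attempt and no reset: what is moved stays moved. The work goes in short steps, Python scripts to look and compute and a tool call to move; the robot and the scene stay as the last step left them, time stands still between calls to the robot, and variables do not carry over. Pictures are saved under pics/ and viewed, and the job is handed in when it is done.

Besides the shell and the picture viewer there is one more tool, called after "Call:" by a JSON object that holds its "fn" and its "kwargs", one argument or row to a line. servo_tool: Moves the arm, as the interface text tells. Its arguments: {"type":"object","properties":{"rows":{"type":"array"},"squeeze":{"type":"number"}},"required":["rows"]}

```bash
ls; mkdir -p pics
cat > h.py <<'E'
import numpy as np, cv2
from rig import r, eyes
def grab(n,save=None):
    s=r.sense(); f=eyes.grab_frame(n); f['s']=s
    if save: cv2.imwrite('pics/'+save+'.png',cv2.cvtColor(f['frame'],cv2.COLOR_RGB2BGR))
    return f
E
python3 - <<'E'
from h import *
for n in ['scene','side','wrist']:
    f=grab(n,n+'0'); print(n,f['frame'].shape,f['vertical_fov'],f['cx'],f['cy']); print(f.get('camera_from_world',f.get('hand_eye')))
print(r.sense())
E
```

```text
pics
scene (384, 512, 3) 55.618506598387164 250.500734192454 193.52661653288456
[[-1.10571218e-01  9.93860423e-01 -3.93261530e-03  9.19029061e+01]
 [ 8.23887987e-01  8.94465753e-02 -5.59649796e-01 -3.20128471e+02]
 [-5.55862024e-01 -6.51211942e-02 -8.28719880e-01  1.44719304e+03]
 [ 0.00000000e+00  0.00000000e+00  0.00000000e+00  1.00000000e+00]]
side (384, 512, 3) 52.32405980090011 247.83059983230092 198.8400744790186
[[ 9.08974219e-01 -4.16732535e-01  9.99320611e-03 -4.33578812e+02]
 [-2.40453708e-01 -5.43757266e-01 -8.04058487e-01  1.49904677e+02]
 [ 3.40511210e-01  7.28465531e-01 -5.94466219e-01  8.85328305e+02]
 [ 0.00000000e+00  0.00000000e+00  0.00000000e+00  1.00000000e+00]]
wrist (384, 512, 3) 62.4783852491504 256.87655330314027 202.57079106840453
[[ 3.60334857e-04 -9.59301638e-01 -2.82383140e-01  7.27131289e+01]
 [ 9.99999411e-01  5.64737280e-05  1.08419825e-03 -2.00428654e-01]
 [-1.02412593e-03 -2.82383364e-01  9.59301093e-01 -1.31522193e+02]
 [ 0.00000000e+00  0.00000000e+00  0.00000000e+00  1.00000000e+00]]
{'clock': 0.15, 'qpos': array([ 1.30258203e+00,  3.53494634e-01,  1.63394818e+00,  2.49455512e-05,
        1.15521687e+00, -2.38811918e-03]), 'qvel': array([ 0.00175762, -0.00204685, -0.0022849 , -0.00033915, -0.00047632,
        0.00098346]), 'joint_efforts': array([ 6.28604867e-04, -6.05640435e+01, -3.42341316e+01,  1.02687127e-04,
        6.11370386e-03, -2.78761428e-05]), 'eef_pos': array([164.0844504 , 602.71420095, 241.73712831]), 'tcp_rot': array([-3.14052568e+00, -2.53596314e-05,  2.87575638e+00]), 'contact_force': array([-0.12348443,  1.19194756,  0.07014733]), 'wrist_torque': array([ 0.01899401,  0.02333984, -0.01725537]), 'opening': 0.9945975403125108}
```

View pics/scene0.png

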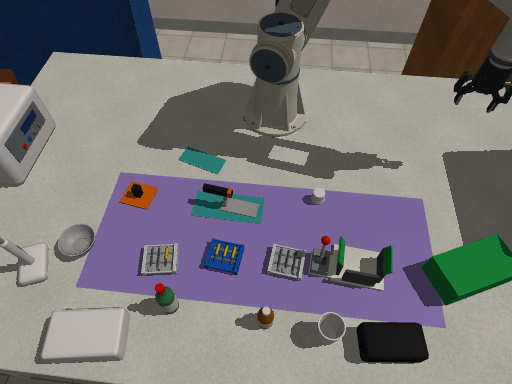

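View pics/side0.png

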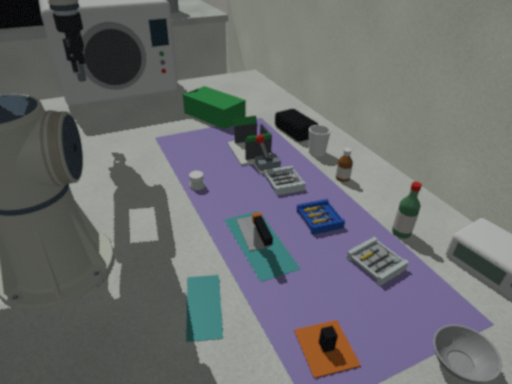

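View pics/wrist0.png

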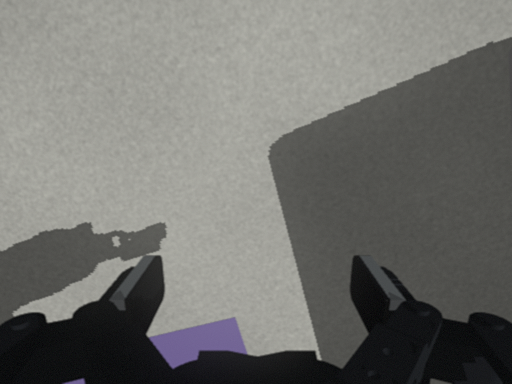

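```bash
cat >> h.py <<'E'
def K(f):
    fl=192/np.tan(np.radians(f['vertical_fov']/2)); return fl,f['cx'],f['cy']
def T_cw(f):
    "world_from_camera"
    if 'camera_from_world' in f: return np.linalg.inv(f['camera_from_world'])
    from scipy.spatial.transform import Rotation as Ro
    T=np.eye(4); T[:3,:3]=Ro.from_euler('xyz',f['s']['tcp_rot']).as_matrix(); T[:3,3]=f['s']['eef_pos']
    return T@f['hand_eye']
def cloud(f):
    fl,cx,cy=K(f); d=f['depth']; v,u=np.mgrid[0:384,0:512]
    P=np.stack([(u-cx)/fl*d,(v-cy)/fl*d,d,np.ones_like(d)],-1)@T_cw(f).T
    P=P[...,:3]; P[d==0]=np.nan; return P
def ray(f,uv,z):
    fl,cx,cy=K(f); T=T_cw(f); uv=np.atleast_2d(uv).astype(float)
    D=np.c_[(uv-[cx,cy])/fl,np.ones(len(uv))]@T[:3,:3].T; o=T[:3,3]
    return o+D*((z-o[2])/D[:,2])[:,None]
def proj(f,P):
    fl,cx,cy=K(f); C=np.linalg.inv(T_cw(f)); P=np.atleast_2d(P); p=P@C[:3,:3].T+C[:3,3]
    return p[:,:2]/p[:,2:]*fl+[cx,cy]
def rect(P2):
    (c,s,a)=cv2.minAreaRect(np.float32(P2)); return np.round(c,1),np.round(s,1),round(a,1)
def big(m):
    n,l,st,_=cv2.connectedComponentsWithStats(m.astype(np.uint8)); 
    return [(l==i) for i in np.argsort(-st[1:,4])+1]
E
python3 - <<'E'
from h import *
f=grab('scene'); im=cv2.cvtColor(f['frame'],cv2.COLOR_RGB2BGR)
cv2.imwrite('pics/a.png',cv2.resize(im[140:310,80:300],None,fx=3.6,fy=3.4,interpolation=cv2.INTER_CUBIC)[:600,:800])
cv2.imwrite('pics/b.png',cv2.resize(im[170:310,250:450],None,fx=4,fy=4,interpolation=cv2.INTER_CUBIC))
P=cloud(f)
hsv=cv2.cvtColor(f['frame'],cv2.COLOR_RGB2HSV)
# purple table plane check
for uv in [(110,220),(200,290),(300,200),(420,220)]: print(uv,P[uv[1],uv[0]].round(1))
def show(name,m,k=1,minpx=60):
    for c in big(m)[:k]:
        if c.sum()<minpx: continue
        Q=P[c]; Q=Q[~np.isnan(Q[:,0])]; v,u=np.where(c); print(name,c.sum(),(u.mean().round(),v.mean().round()),Q.mean(0).round(1),'zpct',np.percentile(Q[:,2],[2,50,98]).round(1),rect(Q[:,:2]))
H,S,V=[hsv[...,i].astype(int) for i in range(3)]
show('blue',(H>100)&(H<118)&(S>150)&(V>80),3)
show('orange',(H>5)&(H<16)&(S>180)&(V>120),3)
show('teal',(H>80)&(H<95)&(S>100),3)
show('green',(H>50)&(H<75)&(S>120),3)
show('red',((H<4)|(H>176))&(S>180),4,10)
z=P[...,2]
show('silver',(S<40)&(V>120)&(z>8)&(z<60),12)
E
```

```text
(110, 220) [ 546.4 -487.5    1.9]
(200, 290) [ 7.419e+02 -1.557e+02  7.000e-01]
(300, 200) [404.7 118.3   4.2]
(420, 220) [438.5 503.9   2.2]
blue 1071 (np.float64(145.0), np.float64(29.0)) [-918.8 -845.  -260.7] zpct [-495.8 -255.4  -58.3] (array([-924.5, -845.8]), array([ 19.9, 306.5]), 89.7)
blue 604 (np.float64(223.0), np.float64(256.0)) [ 638.4 -103.2   19.8] zpct [11.1 18.8 28.3] (array([ 635. , -101.4]), array([100.6,  92.3]), 82.7)
orange 462 (np.float64(140.0), np.float64(196.0)) [ 446.7 -415.5    5.1] zpct [1.  5.2 8.9] (array([ 441.4, -422.6]), array([100.9,  90.3]), 79.6)
teal 1183 (np.float64(224.0), np.float64(207.0)) [ 458.6 -130.8    2.9] zpct [-1.4  2.4  6.9] (array([ 454.1, -117.8]), array([231.4, 100.9]), 88.6)
teal 669 (np.float64(202.0), np.float64(160.0)) [ 267.9 -238.2    2.2] zpct [-1.8  2.2  6.1] (array([ 266.3, -238.2]), array([161.2,  74.1]), 71.2)
green 3982 (np.float64(470.0), np.float64(269.0)) [625.  584.2  72.7] zpct [12.4 80.7 84.5] (array([611.5, 605.4]), array([119.6, 223. ]), 25.1)
green 252 (np.float64(388.0), np.float64(260.0)) [631.8 357.1  89.3
[... 1704 characters left out ...]
(124.0), np.float64(335.0)) [ 893.  -322.8   35.6] zpct [11.1 34.9 59.2] (array([ 889.6, -323.5]), array([113. ,   7.1]), 6.3)
silver 113 (np.float64(175.0), np.float64(257.0)) [ 658.7 -243.8   23. ] zpct [10.6 24.2 28.6] (array([ 658.3, -244.8]), array([88.1, 10. ]), 9.7)
silver 108 (np.float64(319.0), np.float64(193.0)) [394.2 176.6  39.6] zpct [12.5 41.9 45.7] (array([393.6, 175.8]), array([38.6, 39.1]), 14.5)
silver 71 (np.float64(379.0), np.float64(285.0)) [675.1 351.4  11.2] zpct [ 8.4 10.9 14.4] (array([677. , 353.8]), array([24.2, 51.6]), 38.9)
silver 67 (np.float64(301.0), np.float64(267.0)) [650.8 128.   25.8] zpct [22.4 25.9 29.2] (array([650.3, 128. ]), array([ 9. , 65.7]), 82.8)
```

View pics/a.png

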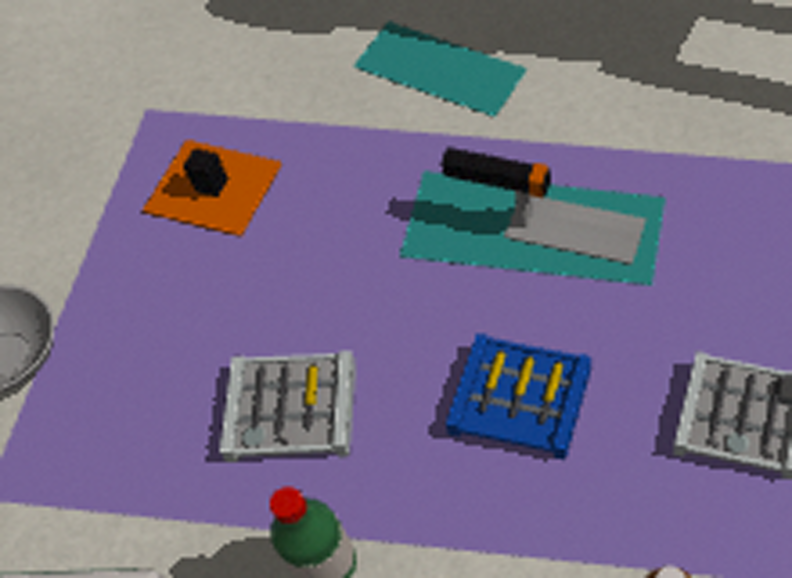

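View pics/b.png

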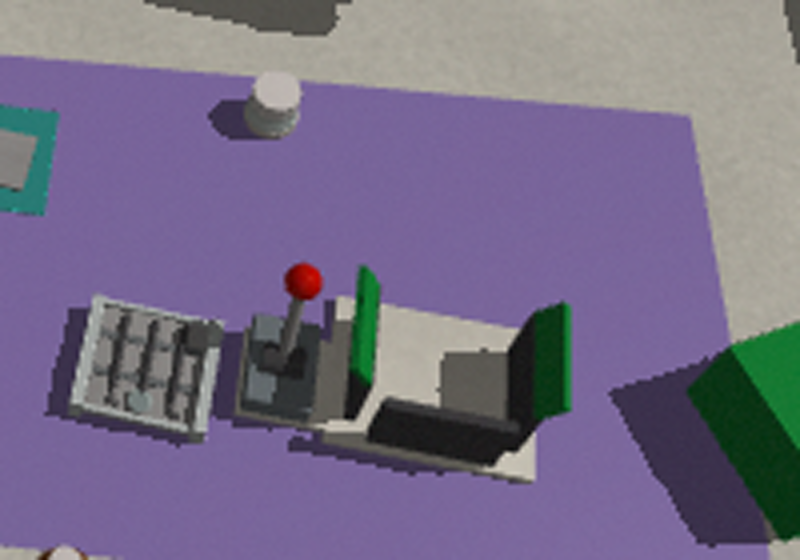

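Call:
{"fn": "servo_tool", "kwargs": {
  "rows": [
    [[1.33,-3.66,0.1],-0.065,8.5],
    [[1.33,-3.66,0.1],-0.065,8.5],
    [[1.33,-3.66,0.1],-0.065,8.5],
    [[1.33,-3.66,0.1],-0.065,8.5],
    [[1.33,-3.66,0.1],-0.065,8.5]
  ]
}}

```text
clock: 0.62
eef_pos: [230.8, 418.2, 247.1]
tcp_rot: [-3.141, 0.0, 2.548]
contact_force: [0.9, -0.7, 0.1]
opening: 0.997
```

Call:
{"fn": "servo_tool", "kwargs": {
  "rows": [
    [[1.33,-3.66,0.1],-0.065,8.5],
    [[1.33,-3.66,0.1],-0.065,8.5],
    [[1.33,-3.66,0.1],-0.065,8.5],
    [[1.33,-3.66,0.1],-0.065,8.5],
    [[1.33,-3.66,0.1],-0.065,8.5]
  ]
}}

```text
clock: 1.03
eef_pos: [297.2, 235.3, 252.4]
tcp_rot: [3.141, 0.0, 2.223]
contact_force: [1.0, 0.0, -0.1]
opening: 0.993
```

Call:
{"fn": "servo_tool", "kwargs": {
  "rows": [
    [[1.33,-3.66,0.1],-0.065,8.5],
    [[1.33,-3.66,0.1],-0.065,8.5],
    [[1.33,-3.66,0.1],-0.065,8.5],
    [[1.33,-3.66,0.1],-0.065,8.5],
    [[1.33,-3.66,0.1],-0.065,8.5]
  ]
}}

```text
clock: 1.45
eef_pos: [363.8, 52.2, 257.6]
tcp_rot: [3.141, 0.0, 1.898]
contact_force: [1.3, 1.0, -0.3]
opening: 0.994
```

Call:
{"fn": "servo_tool", "kwargs": {
  "rows": [
    [[1.33,-3.66,0.1],-0.065,8.5],
    [[1.33,-3.66,0.1],-0.065,8.5],
    [[1.33,-3.66,0.1],-0.065,8.5],
    [[1.33,-3.66,0.1],-0.065,8.5],
    [[1.33,-3.66,0.1],-0.065,8.5]
  ]
}}

```text
clock: 1.87
eef_pos: [430.3, -131.1, 262.4]
tcp_rot: [3.141, 0.0, 1.572]
contact_force: [0.0, 0.7, -0.1]
opening: 0.999
```

Call:
{"fn": "servo_tool", "kwargs": {
  "rows": [
    [[0,0,0],0,8.5],
    [[0,0,0],0,8.5]
  ]
}}

```text
clock: 2.03
eef_pos: [430.3, -130.6, 262.1]
tcp_rot: [-3.141, -0.0, 1.572]
contact_force: [0.0, -0.0, 0.2]
opening: 0.998
```

Run:
```python
from h import *
f=grab('wrist','w1'); P=cloud(f); np.save('P.npy',P)
hsv=cv2.cvtColor(f['frame'],cv2.COLOR_RGB2HSV); H,S,V=[hsv[...,i].astype(int) for i in range(3)]
z=P[...,2]
m=(H>80)&(H<95)&(S>100); c=big(m)[0]; print('teal',rect(P[c][:,:2]),np.nanmedian(z[c]))
v,u=np.mgrid[0:384,0:512]
h=(z>70)&(z<95)&(v<300); 
for c in big(h)[:3]:
    vv,uu=np.where(c); print('handle',c.sum(),uu.mean(),vv.mean(),rect(P[c][:,:2]),np.nanpercentile(z[c],[5,50,95]))
```

```text
teal (array([ 451.3, -120. ]), array([229.3,  96. ]), 87.8) 1.9002403014339393
handle 1814 266.5975744211687 200.26185226019845 (array([ 439.1, -150.5]), array([94.5, 20.5]), 81.6) [82.70868695 85.65850983 86.94082239]
```

View pics/w1.png

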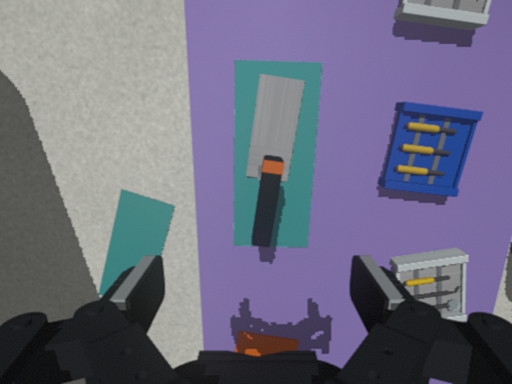

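Call:
{"fn": "servo_tool", "kwargs": {
  "rows": [
    [[0.52,-0.5,-3],-0.074,8.5],
    [[0.51,-0.5,-3],-0.074,8.5],
    [[0,0,-4],0,8.5],
    [[0,0,-3],0,8.5],
    [[0,0,-2],0,8.5]
  ],
  "squeeze": 100
}}

```text
clock: 2.5
eef_pos: [438.5, -136.9, 109.7]
tcp_rot: [-3.138, -0.001, 1.43]
contact_force: [0.8, 0.4, -0.0]
opening: 0.994
```

Call:
{"fn": "servo_tool", "kwargs": {
  "rows": [
    [[0,0,-1.5],0,8.5],
    [[0,0,-1.5],0,8.5],
    [[0,0,-1],0,8.5],
    [[0,0,-0.6],0,8.5],
    [[0,0,0],0,8.5]
  ]
}}

```text
clock: 2.92
eef_pos: [439.8, -138.0, 65.6]
tcp_rot: [-3.14, -0.0, 1.429]
contact_force: [-0.0, 0.5, -0.3]
opening: 0.995
```

Call:
{"fn": "servo_tool", "kwargs": {
  "rows": [
    [[0,0,0],0,4],
    [[0,0,0],0,3],
    [[0,0,0],0,2.5],
    [[0,0,0],0,1],
    [[0,0,0],0,1]
  ]
}}

```text
clock: 3.33
eef_pos: [440.8, -139.1, 66.8]
tcp_rot: [3.141, 0.0, 1.428]
contact_force: [3.0, -0.6, 0.6]
opening: 0.291
```

Call:
{"fn": "servo_tool", "kwargs": {
  "rows": [
    [[0,0,0],0,0.5],
    [[0,0,0],0,0.5],
    [[0,0,0],0,0.5],
    [[0,0,0],0,0.5]
  ]
}}

```text
clock: 3.67
eef_pos: [441.4, -139.3, 66.9]
tcp_rot: [3.14, 0.0, 1.428]
contact_force: [2.0, -0.3, 6.8]
opening: 0.221
```

Call:
{"fn": "servo_tool", "kwargs": {
  "rows": [
    [[0,0,1],0,0.5],
    [[0,0,2],0,0.5],
    [[0,0,3],0,0.5],
    [[0,0,3],0,0.5],
    [[0,0,3],0,0.5]
  ]
}}

```text
clock: 4.08
eef_pos: [439.4, -138.6, 187.6]
tcp_rot: [-3.14, -0.0, 1.428]
contact_force: [0.3, -0.0, -1.8]
opening: 0.222
```

Call:
{"fn": "servo_tool", "kwargs": {
  "rows": [
    [[0,0,3],-0.12,0.5],
    [[0,0,3],-0.12,0.5],
    [[0,0,3],-0.12,0.5],
    [[0,0,3],-0.12,0.5],
    [[0,0,0],-0.12,0.5]
  ]
}}

```text
clock: 4.5
eef_pos: [442.2, -139.5, 312.3]
tcp_rot: [3.135, -0.003, 0.822]
contact_force: [1.2, 0.4, -1.6]
opening: 0.218
```

Call:
{"fn": "servo_tool", "kwargs": {
  "rows": [
    [[0,0,0],-0.12,0.5],
    [[0,0,0],-0.12,0.5],
    [[0,0,0],-0.12,0.5],
    [[0,0,0],-0.12,0.5],
    [[0,0,0],-0.12,0.5]
  ]
}}

```text
clock: 4.92
eef_pos: [439.5, -138.6, 306.3]
tcp_rot: [-3.141, 0.001, 0.222]
contact_force: [0.2, -0.3, -1.5]
opening: 0.217
```

Call:
{"fn": "servo_tool", "kwargs": {
  "rows": [
    [[0,0,0],-0.12,0.5],
    [[0,0,0],-0.12,0.5],
    [[0,0,0],-0.08,0.5],
    [[0,0,0],0,0.5],
    [[0,0,0],0,0.5]
  ]
}}

```text
clock: 5.33
eef_pos: [439.8, -138.8, 306.3]
tcp_rot: [-3.141, 0.001, -0.09]
contact_force: [-0.1, 0.3, -2.0]
opening: 0.217
```

Run:
```python
from h import *
f=grab('wrist','w2'); P=cloud(f); 
hsv=cv2.cvtColor(f['frame'],cv2.COLOR_RGB2HSV); H,S,V=[hsv[...,i].astype(int) for i in range(3)]
z=P[...,2]; print(f['s']['eef_pos'],f['s']['tcp_rot'])
fs=grab('scene','s2');
fs=grab('side','d2');
```

```text
[ 439.82721147 -138.75690536  306.28704455] [-3.14135037e+00  9.63438806e-04 -8.95183240e-02]
```

View pics/w2.png

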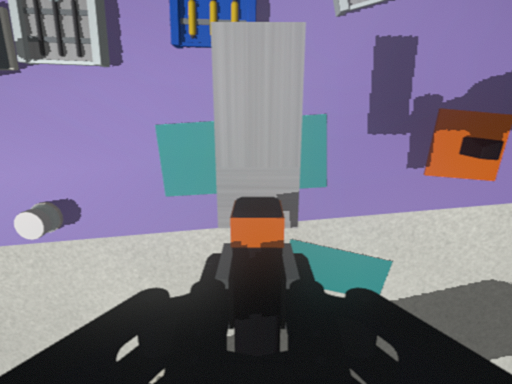

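View pics/d2.png

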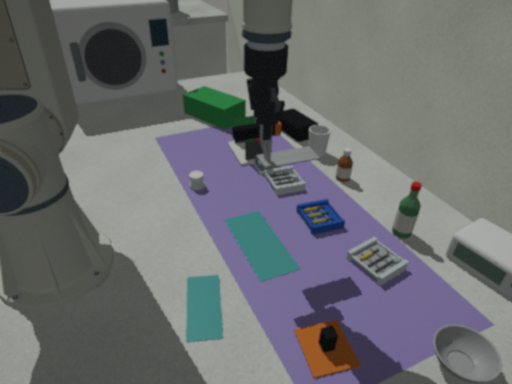

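```bash
cat >> h.py <<'E'
def tool_cloud(f):
    P=cloud(f); T=T_cw(f)@np.linalg.inv(f['hand_eye']); return (P-T[:3,3])@T[:3,:3]
def lifter_in_tool(f):
    Q=tool_cloud(f); m=(Q[...,2]>45)&(Q[...,2]<85)&(Q[...,0]>10)&(abs(Q[...,1])<45)
    c=big(m)[0]; B=Q[c]; A=np.c_[B[:,:2],np.ones(len(B))]; k=np.linalg.lstsq(A,B[:,2],rcond=None)[0]
    return rect(B[:,:2]),k.round(4),B[:,0].min(),np.percentile(B[:,0],99.5),c.sum()
E
python3 - <<'E'
from h import *
f=grab('wrist'); print(lifter_in_tool(f))
Q=tool_cloud(f); 
for v in range(40,230,20):
    row=Q[v]; m=(row[:,2]>45)&(row[:,2]<85)&(abs(row[:,1])<45); u=np.where(m)[0]
    if len(u): print(v,u.min(),u.max(),row[u.min()].round(1),row[u.max()].round(1),row[u,2].mean().round(2))
E
```

```text
((array([63.5,  0. ]), array([106.8,  52.3]), 0.0), array([ 3.00000e-04, -3.50000e-03,  6.19515e+01]), np.float64(10.106893901982776), np.float64(116.35651849648585), np.int64(15882))
40 211 304 [107.5 -25.5  61.5] [107.7  26.   62.6] 62.1
60 212 303 [ 97.4 -25.5  62.2] [97.4 25.8 62. ] 62.04
80 212 302 [ 86.8 -25.8  61.5] [86.9 25.6 61.6] 61.99
100 213 301 [ 76.  -25.8  62.9] [75.9 25.2 60.1] 62.01
120 214 301 [ 64.7 -25.5  61.5] [64.7 26.  62.3] 62.11
140 215 300 [ 53.1 -25.4  61.9] [53.  25.8 62.3] 61.98
160 215 299 [ 41.  -25.8  62. ] [41.  25.7 62.3] 61.93
180 216 298 [ 28.6 -25.6  61.3] [28.7 25.4 61.2] 62.05
200 217 298 [ 15.4 -25.5  62.3] [15.8 25.9 61.2] 62.05
220 217 297 [  2.2 -25.9  61.5] [ 2.4 25.7 61.2] 61.92
```

Call:
{"fn": "servo_tool", "kwargs": {
  "rows": [
    [[0.7,3.6,0.8],0,0.5],
    [[0.7,3.6,0.8],0,0.5],
    [[0.7,3.6,0.8],0,0.5],
    [[0.7,3.6,0.8],0,0.5],
    [[0.7,3.6,0.8],0,0.5]
  ]
}}

```text
clock: 5.95
eef_pos: [475.4, 42.7, 346.8]
tcp_rot: [-3.142, -0.0, -0.091]
contact_force: [0.8, -0.3, -2.1]
opening: 0.222
```

Call:
{"fn": "servo_tool", "kwargs": {
  "rows": [
    [[0.7,3.6,0.8],0,0.5],
    [[0.7,3.6,0.8],0,0.5],
    [[0.7,3.6,0.8],0,0.5],
    [[0.7,3.6,0.8],0,0.5],
    [[0,0,0],0,0.5]
  ]
}}

```text
clock: 6.37
eef_pos: [504.7, 190.8, 379.6]
tcp_rot: [-3.138, -0.002, -0.088]
contact_force: [0.3, -1.1, -1.4]
opening: 0.219
```

Call:
{"fn": "servo_tool", "kwargs": {
  "rows": [
    [[0,0,0],0,0.5],
    [[0,0,0],0,0.5]
  ]
}}

```text
clock: 6.53
eef_pos: [503.1, 185.0, 377.8]
tcp_rot: [3.141, 0.001, -0.091]
contact_force: [-0.7, -0.1, -2.2]
opening: 0.221
```

Run:
```python
from h import *
f=grab('wrist','w3'); P=cloud(f); print(f['s']['eef_pos'],f['s']['tcp_rot'])
np.savez('w3.npz',P=P,im=f['frame'])
```

```text
[503.09721879 184.95242209 377.78740554] [ 3.14072971e+00  1.00666844e-03 -9.06436632e-02]
```

View pics/w3.png

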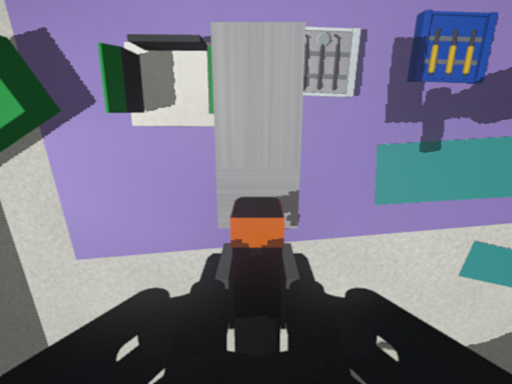

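Run:
```python
from h import *
d=np.load('w3.npz'); P=d['P']; im=d['im']
hsv=cv2.cvtColor(im,cv2.COLOR_RGB2HSV); H,S,V=[hsv[...,i].astype(int) for i in range(3)]; z=P[...,2]
v,u=np.mgrid[0:384,0:512]
c=big((H>100)&(H<118)&(S>150)&(V>60)&(u>400)&(v<100))[0]; print('blue z',np.nanpercentile(z[c],[2,50,98]))
t=c&(z>21.5); print('blue',rect(P[c][:,:2]),'top',rect(P[t][:,:2]))
purp=np.nanmedian(z[150:250,100:200]); print('table z',purp)
m=(u>305)&(u<370)&(v<110)&(z>8)&(z<40); c=big(m)[0]; print('silver1',rect(P[c][:,:2]),c.sum())
# cradle
m=(u>70)&(u<215)&(v<130)&(v>20)
w=m&(z>6)&(z<14); c=big(w)[0]; print('floor',rect(P[c][:,:2]),np.nanmedian(z[c]))
cv2.imwrite('pics/w3c.png',cv2.resize(cv2.cvtColor(im,cv2.COLOR_RGB2BGR)[20:140,80:380],None,fx=2.6,fy=4,interpolation=cv2.INTER_CUBIC))
for vv in [50,60,70,80,90,100,108,112,118,122,126]:
    print(vv,[ (x,*P[vv,x].round(0).astype(int)) for x in range(96,216,6) if not np.isnan(z[vv,x])])
```

```text
blue z [13.39347599 16.97548697 26.04159497]
blue (array([ 622.3, -103.7]), array([115.4,  86.8]), 71.0) top (array([ 632.5, -103.3]), array([101.7,  88.1]), 82.7)
table z 0.4402004275476088
silver1 (array([628.8,  69.5]), array([73.7, 90.7]), 83.4) 3483
floor (array([620., 304.]), array([126.4, 117.3]), 83.9) 9.97514637171463
50 [(96, np.int64(678), np.int64(406), np.int64(1)), (102, np.int64(658), np.int64(356), np.int64(97)), (108, np.int64(659), np.int64(352), np.int64(90)), (114, np.int64(660), np.int64(348), np.int64(82)), (120, np.int64(660), np.int64(343), np.int64(76)), (126, np.int64(663), np.int64(342), np.int64(57)), (132, np.int64(672), np.int64(351), np.int64(9)), (138, np.int64(671), np.int64(341), np.int64(12)), (144, np.int64(670), np.int64(333), np.int64(11)), (150, np.int64(669), np.int64(324), np.int64(11)), (156, np.int64(668), np.int64(315), np.int64(13)), (162, np.int64(668), np.int64(307), np.int64(12)), (168, np.int64(667), np.int64(298), np.int64(11)), (174, np.int64(666), np.int64(290), np.int64(13)), (180, np.int64(665), np.int64(281), np.int64(13)), (186,
[... 9718 characters left out ...]
32, np.int64(567), np.int64(376), np.int64(-1)), (138, np.int64(566), np.int64(366), np.int64(2)), (144, np.int64(565), np.int64(356), np.int64(2)), (150, np.int64(564), np.int64(347), np.int64(0)), (156, np.int64(563), np.int64(338), np.int64(0)), (162, np.int64(562), np.int64(328), np.int64(1)), (168, np.int64(562), np.int64(319), np.int64(1)), (174, np.int64(561), np.int64(310), np.int64(-1)), (180, np.int64(560), np.int64(301), np.int64(1)), (186, np.int64(559), np.int64(291), np.int64(0)), (192, np.int64(558), np.int64(282), np.int64(2)), (198, np.int64(558), np.int64(271), np.int64(9)), (204, np.int64(557), np.int64(262), np.int64(9)), (210, np.int64(556), np.int64(252), np.int64(10))]
```

View pics/w3c.png

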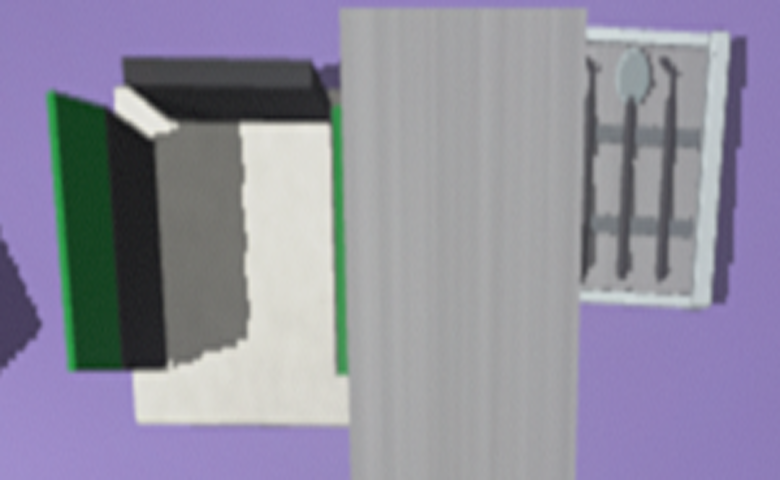

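Run:
```python
from h import *
d=np.load('w3.npz'); P=d['P']; z=P[...,2]; v,u=np.mgrid[0:384,0:512]
m=(u>115)&(u<150)&(v>48)&(v<114)&(z>22)&(z<66)
Q=P[m]; k=np.polyfit(Q[:,0],Q[:,1],1); r_=Q[:,1]-np.polyval(k,Q[:,0]); k=np.polyfit(Q[abs(r_)<3][:,0],Q[abs(r_)<3][:,1],1); print('left face',k,np.arctan(k[0]),len(Q),abs(r_).mean())
m=(u>140)&(u<205)&(v>30)&(v<50)&(z>20)&(z<62)
B=P[m]; kb=np.polyfit(B[:,1],B[:,0],1); rb=B[:,0]-np.polyval(kb,B[:,1]); print('back',kb,len(B),abs(rb).mean())
g=(u>95)&(u<150)&(v>100)&(v<118)&(z>20); G=P[g]; print('guide front end', [ (zz,np.percentile(G[(abs(G[:,2]-zz)<6)][:,0],1).round(1)) for zz in (30,50,70,90)])
# combine
a=np.arctan(k[0]); a2=-np.arctan(kb[0]); print(a,a2)
for yaw in (a,(a+a2)/2):
    X=np.array([np.cos(yaw),np.sin(yaw)]); Y=np.array([-X[1],X[0]])
    Q2=Q[abs(Q[:,1]-np.polyval(k,Q[:,0]))<3]
    ys=np.median(Q2[:,:2]@Y)-53.5; xs=np.median(B[:,:2]@X)-51
    print(yaw,'seat',X*xs+Y*ys)
```

```text
left face [-9.91816988e-02  4.07639247e+02] -0.09885838778820209 732 0.2622485323226553
back [8.42805377e-02 6.41576087e+02] 392 0.547007591881491
guide front end [(30, np.float64(585.7)), (50, np.float64(585.7)), (70, np.float64(585.9)), (90, np.float64(586.6))]
-0.09885838778820209 -0.08408182979822275
-0.09885838778820209 seat [614.92615822 292.88582756]
-0.09147010879321242 seat [614.92176455 292.84564061]
```

Call:
{"fn": "servo_tool", "kwargs": {
  "rows": [
    [[-0.66,-3.31,-2.4],-0.005,0.5],
    [[-0.66,-3.31,-2.4],-0.005,0.5],
    [[-0.66,-3.31,-2.4],-0.005,0.5],
    [[-0.66,-3.31,-2.4],-0.005,0.5],
    [[-0.66,-3.31,-2.4],-0.005,0.5]
  ]
}}

```text
clock: 7.0
eef_pos: [469.2, 17.1, 257.4]
tcp_rot: [3.141, -0.0, -0.118]
contact_force: [1.8, 0.6, -2.7]
opening: 0.215
```

Call:
{"fn": "servo_tool", "kwargs": {
  "rows": [
    [[-0.66,-3.31,-2.4],-0.005,0.5],
    [[-0.66,-3.31,-2.4],-0.005,0.5],
    [[-0.66,-3.31,-2.4],0,0.5],
    [[0,0,0],0,0.5],
    [[0,0,0],0,0.5]
  ]
}}

```text
clock: 7.42
eef_pos: [448.6, -82.0, 185.1]
tcp_rot: [-3.142, 0.003, -0.132]
contact_force: [0.6, 0.5, -2.1]
opening: 0.218
```

```bash
cat >> h.py <<'E'
def toolT(f): return T_cw(f)@np.linalg.inv(f['hand_eye'])
def tray(f,m,zlo=20,zhi=31,L=(90,100)):
    "m: coarse mask; returns centre, yaw of tray x axis (near 0) from top-rim cloud"
    P=cloud(f); z=P[...,2]; c=m&(z>zlo)&(z<zhi); c=cv2.morphologyEx(c.astype(np.uint8),cv2.MORPH_OPEN,np.ones((2,2)))>0
    Q=P[c][:,:2]; (cc,s,a)=cv2.minAreaRect(np.float32(Q)); 
    a=np.radians(a); a=(a+np.pi/4)%(np.pi/2)-np.pi/4
    return np.round(cc,1),np.round(s,1),round(a,3),c.sum()
def hsvof(f): 
    h=cv2.cvtColor(f['frame'],cv2.COLOR_RGB2HSV); return [h[...,i].astype(int) for i in range(3)]
E
python3 - <<'E'
from h import *
f=grab('wrist','w4'); print(f['s']['eef_pos'],f['s']['tcp_rot'])
H,S,V=hsvof(f); m=big((H>100)&(H<118)&(S>150)&(V>60))[0]; print(m.sum(),tray(f,m))
E
```

```text
[448.58488409 -81.95845141 185.08489266] [-3.14157147  0.00320828 -0.13209542]
2302 (array([ 595.3, -103.1]), array([103.5,  21.6]), np.float64(-0.068), np.int64(619))
```

View pics/w4.png

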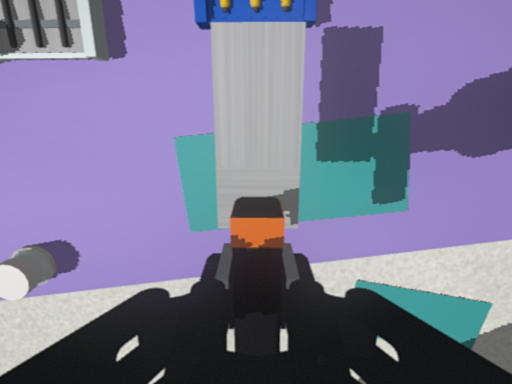

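```bash
cat >> h.py <<'E'
def front(f,m,zlo=19,zhi=31):
    "tray front in tool frame: x at both boards, y extents; tray top band by world z"
    P=cloud(f); z=P[...,2]; Q=tool_cloud(f); c=m&(z>zlo)&(z<zhi); q=Q[c]
    yl,yh=np.percentile(q[:,1],[0.5,99.5]); 
    L=q[q[:,1]<yl+9]; R=q[q[:,1]>yh-9]
    return dict(y=(yl.round(1),yh.round(1)),mid=((yl+yh)/2).round(1),w=(yh-yl).round(1),xl=np.percentile(L[:,0],3).round(1),xr=np.percentile(R[:,0],3).round(1),n=len(q))
E
python3 - <<'E'
from h import *
f=grab('wrist'); print(f['s']['eef_pos'],f['s']['tcp_rot'])
H,S,V=hsvof(f); m=big((H>100)&(H<118)&(S>150)&(V>60))[0]; print(front(f,m))
E
```

```text
[449.89938782 -81.01517046 186.12507022] [-3.14140573e+00  8.85686139e-04 -1.30638032e-01]
{'y': (np.float64(-49.6), np.float64(49.0)), 'mid': np.float64(-0.3), 'w': np.float64(98.6), 'xl': np.float64(138.4), 'xr': np.float64(139.8), 'n': 680}
```

Call:
{"fn": "servo_tool", "kwargs": {
  "rows": [
    [[0,0,-3],0,0.5],
    [[0,0,-3],0,0.5],
    [[0,0,-3],0,0.5],
    [[0,0,-2],0,0.5],
    [[0,0,-0.76],0,0.5]
  ]
}}

```text
clock: 7.93
eef_pos: [450.1, -78.7, 67.1]
tcp_rot: [-3.141, 0.002, -0.126]
contact_force: [0.3, 0.5, -0.8]
opening: 0.22
```

Call:
{"fn": "servo_tool", "kwargs": {
  "rows": [
    [[0,0,0],0,0.5],
    [[0,0,0],0,0.5]
  ]
}}

```text
clock: 8.1
eef_pos: [451.6, -79.3, 69.5]
tcp_rot: [-3.142, -0.001, -0.126]
contact_force: [0.9, 1.0, -2.3]
opening: 0.215
```

Run:
```python
from h import *
f=grab('wrist','w5'); print(f['s']['eef_pos'],f['s']['tcp_rot'])
H,S,V=hsvof(f); m=big((H>100)&(H<118)&(S>150)&(V>60))[0]; print(front(f,m))
f=grab('side','d5'); im=cv2.imread('pics/d5.png'); cv2.imwrite('pics/d5c.png',cv2.resize(im[180:300,200:360],None,fx=5,fy=5,interpolation=cv2.INTER_CUBIC))
```

```text
[451.63278834 -79.26721723  69.46007498] [-3.14155295e+00 -1.12925624e-03 -1.26167338e-01]Traceback (most recent call last):
  File "<stdin>", line 3, in <module>
IndexError: list index out of range
```

Call:
{"fn": "servo_tool", "kwargs": {
  "rows": [
    [[1.5,-0.19,-0.1],0,0.5],
    [[2,-0.26,0],0,0.5],
    [[2,-0.26,0],0,0.5],
    [[2,-0.26,0],0,0.5],
    [[2,-0.26,0],0,0.5]
  ]
}}

```text
clock: 8.57
eef_pos: [547.8, -92.0, 69.4]
tcp_rot: [3.142, -0.003, -0.127]
contact_force: [1.4, 1.3, -2.2]
opening: 0.216
```

Call:
{"fn": "servo_tool", "kwargs": {
  "rows": [
    [[1.5,-0.2,0],0,0.5],
    [[0.8,-0.1,0],0,0.5],
    [[0,0,0],0,0.5],
    [[0,0,0],0,0.5]
  ]
}}

```text
clock: 8.9
eef_pos: [568.5, -94.9, 68.2]
tcp_rot: [-3.142, -0.0, -0.127]
contact_force: [-0.0, 0.2, -2.5]
opening: 0.22
```

Run:
```python
from h import *
f=grab('wrist','w5'); print(f['s']['eef_pos'],f['s']['tcp_rot'])
H,S,V=hsvof(f); m=big((H>100)&(H<118)&(S>150)&(V>60))[0]; print(front(f,m),tray(f,m))
f=grab('side','d5'); im=cv2.imread('pics/d5.png'); cv2.imwrite('pics/d5c.png',cv2.resize(im[180:300,200:360],None,fx=5,fy=5,interpolation=cv2.INTER_CUBIC))
```

```text
[568.49270154 -94.86118208  68.22321997] [-3.14157915e+00 -2.19045761e-04 -1.27004452e-01]
{'y': (np.float64(-47.9), np.float64(50.7)), 'mid': np.float64(1.4), 'w': np.float64(98.6), 'xl': np.float64(23.6), 'xr': np.float64(23.8), 'n': 7881} (array([ 630.4, -108.2]), array([105.6, 100.3]), np.float64(-0.123), np.int64(6681))
```

View pics/d5c.png

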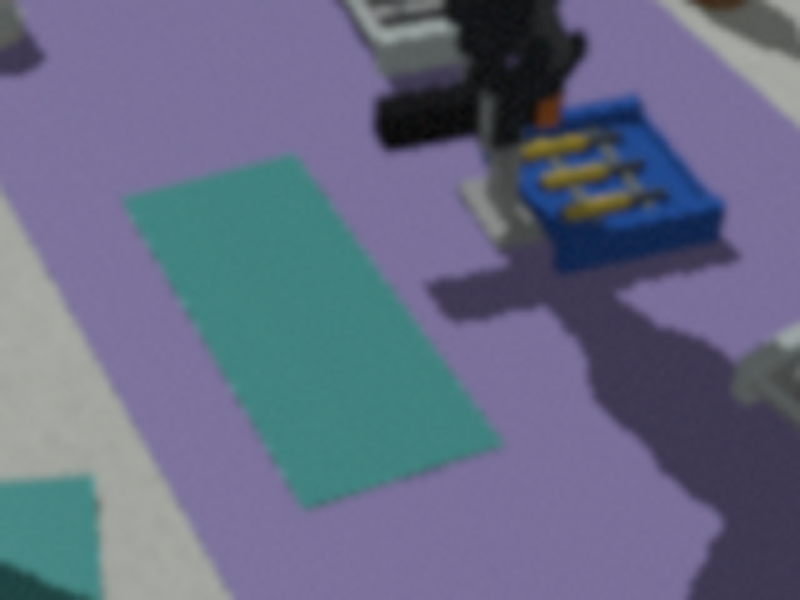

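View pics/w5.png

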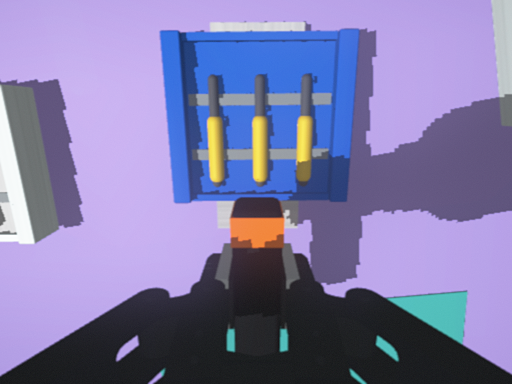

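Call:
{"fn": "servo_tool", "kwargs": {
  "rows": [
    [[0,0,0.3],0,0.5],
    [[0,0,0.5],0,0.5],
    [[0,0,0.7],0,0.5],
    [[0,0,0.5],0,0.5],
    [[0,0,0.2],0,0.5]
  ]
}}

```text
clock: 9.42
eef_pos: [569.1, -95.2, 90.9]
tcp_rot: [3.142, -0.001, -0.127]
contact_force: [0.2, -0.2, -2.6]
opening: 0.223
```

```bash
cat >> h.py <<'E'
def carried(f,hi=True):
    "tray on blade, tool frame; rim at tool z 49 (65-16)"
    Q=tool_cloud(f); v,u=np.mgrid[0:384,0:512]
    m=(Q[...,2]>44)&(Q[...,2]<54)&(Q[...,0]>8)&(abs(Q[...,1])<75)&(Q[...,0]<140)
    c=big(m); q=np.concatenate([Q[k] for k in c if k.sum()>60]); 
    (cc,s,a)=cv2.minAreaRect(np.float32(q[:,:2])); a=np.radians(a); a=(a+np.pi/4)%(np.pi/2)-np.pi/4
    T=toolT(f); w=T[:3,:3]@np.array([cc[0],cc[1],0])+T[:3,3]
    yw=f['s']['tcp_rot'][2]-a
    return dict(c=np.round(cc,1),s=np.round(s,1),a=round(a,3),world=w.round(1),yaw=round(yw,3))
E
python3 - <<'E'
from h import *
f=grab('wrist','w6'); print(f['s']['eef_pos'],f['s']['tcp_rot'])
print(carried(f)); Q=tool_cloud(f); H,S,V=hsvof(f); m=big((H>100)&(H<118)&(S>150)&(V>60))[0];print(np.percentile(Q[m][:,2],[1,5,50,95]),front(f,m,39,52)); q=Q[m]; print(rect(q[:,:2]))
E
```

```text
[569.12812216 -95.15465468  90.94285666] [ 3.14153539e+00 -1.44329587e-03 -1.27244211e-01]
{'c': array([65.3,  0.9]), 's': array([100.6,  90.3]), 'a': np.float64(-0.003), 'world': array([ 633.7, -104.3,   91. ]), 'yaw': np.float64(-0.124)}
[nan nan nan nan] {'y': (np.float64(-48.2), np.float64(50.6)), 'mid': np.float64(1.2), 'w': np.float64(98.8), 'xl': np.float64(24.3), 'xr': np.float64(25.3), 'n': 5911}
(array([66.,  1.]), array([99.2, 85. ]), 86.6)
```

View pics/w6.png

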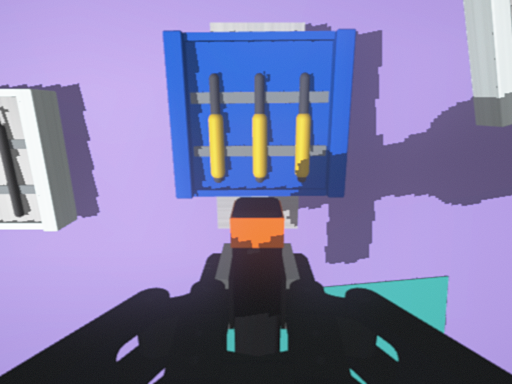

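Call:
{"fn": "servo_tool", "kwargs": {
  "rows": [
    [[0,0,0.5],0,0.5],
    [[0,0,1],0,0.5],
    [[0,0,1.5],0,0.5],
    [[0,0,2],0,0.5],
    [[0,0,2.5],0,0.5]
  ]
}}

```text
clock: 9.88
eef_pos: [567.7, -94.9, 164.9]
tcp_rot: [-3.141, 0.002, -0.127]
contact_force: [-0.3, 0.0, -3.2]
opening: 0.217
```

Call:
{"fn": "servo_tool", "kwargs": {
  "rows": [
    [[0,0.5,2.2],0,0.5],
    [[0,1,1.7],0,0.5],
    [[-0.1,1.5,1.2],0,0.5],
    [[-0.1,2,0.7],0,0.5],
    [[-0.1,2.5,0.2],0,0.5]
  ]
}}

```text
clock: 10.3
eef_pos: [566.3, -20.2, 227.1]
tcp_rot: [3.142, -0.003, -0.129]
contact_force: [1.3, 0.4, -2.8]
opening: 0.218
```

Call:
{"fn": "servo_tool", "kwargs": {
  "rows": [
    [[-0.15,3.05,0],0.005,0.5],
    [[-0.15,3.05,0],0.005,0.5],
    [[-0.15,3.05,0],0.005,0.5],
    [[-0.15,3.05,0],0.005,0.5],
    [[-0.15,3.05,0],0.005,0.5]
  ]
}}

```text
clock: 10.72
eef_pos: [557.7, 133.9, 225.4]
tcp_rot: [-3.141, -0.0, -0.102]
contact_force: [0.5, -0.7, -2.9]
opening: 0.215
```

Call:
{"fn": "servo_tool", "kwargs": {
  "rows": [
    [[-0.15,3.05,0],0.005,0.5],
    [[-0.15,3.05,0],0,0.5],
    [[-0.15,3.05,0],0,0.5],
    [[-0.15,2.5,0],0,0.5],
    [[-0.15,2,0],0,0.5]
  ]
}}

```text
clock: 11.13
eef_pos: [550.2, 271.1, 225.3]
tcp_rot: [-3.141, -0.0, -0.096]
contact_force: [0.2, -0.1, -3.1]
opening: 0.215
```

Call:
{"fn": "servo_tool", "kwargs": {
  "rows": [
    [[-0.1,1.5,0],0,0.5],
    [[0,1,0],0,0.5],
    [[0,0.5,0],0,0.5],
    [[0,0,0],0,0.5],
    [[0,0,0],0,0.5]
  ]
}}

```text
clock: 11.55
eef_pos: [549.7, 298.2, 224.7]
tcp_rot: [3.141, 0.0, -0.097]
contact_force: [0.0, -0.4, -2.6]
opening: 0.217
```

Run:
```python
from h import *
f=grab('wrist','w7'); print(f['s']['eef_pos'],f['s']['tcp_rot'])
print(carried(f))
f=grab('scene','s7')
```

```text
[549.728727   298.19800109 224.67226936] [ 3.14099230e+00  1.62989932e-04 -9.73946316e-02]
{'c': array([65.4,  1.5]), 's': array([100.6,  90.2]), 'a': np.float64(-0.007), 'world': array([614.6, 290.3, 224.7]), 'yaw': np.float64(-0.091)}
```

View pics/w7.png

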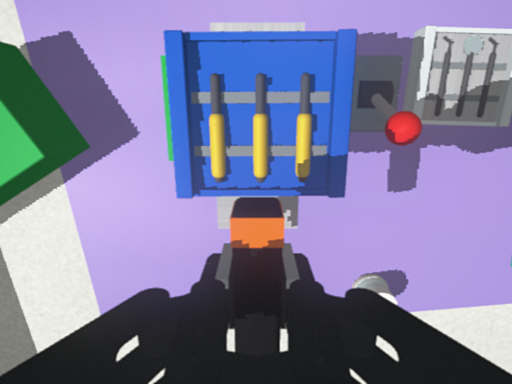

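View pics/s7.png

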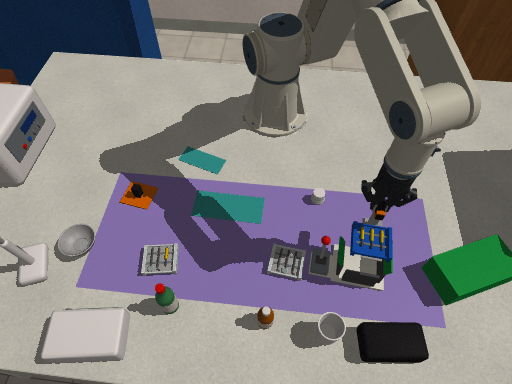

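Call:
{"fn": "servo_tool", "kwargs": {
  "rows": [
    [[0,0.2,-0.5],0,0.5],
    [[0,0,-1],0,0.5],
    [[0,0,-1.5],0,0.5],
    [[0,0,-1.5],0,0.5],
    [[0,0,-1],0,0.5]
  ]
}}

```text
clock: 12.07
eef_pos: [548.9, 300.2, 167.4]
tcp_rot: [3.14, 0.002, -0.098]
contact_force: [-0.5, -0.9, -3.5]
opening: 0.212
```

Run:
```python
from h import *
f=grab('wrist','w8'); print(f['s']['eef_pos'],f['s']['tcp_rot'])
print(carried(f))
im=cv2.imread('pics/w8.png'); cv2.imwrite('pics/w8c.png',cv2.resize(im[10:220,110:420],None,fx=2.5,fy=2.5))
```

```text
[548.85948936 300.17483075 167.42118467] [ 3.14034397e+00  1.83359136e-03 -9.75683574e-02]
{'c': array([65.5,  1.5]), 's': array([100.6,  89.8]), 'a': np.float64(-0.005), 'world': array([613.9, 292.4, 167.3]), 'yaw': np.float64(-0.093)}
```

View pics/w8c.png

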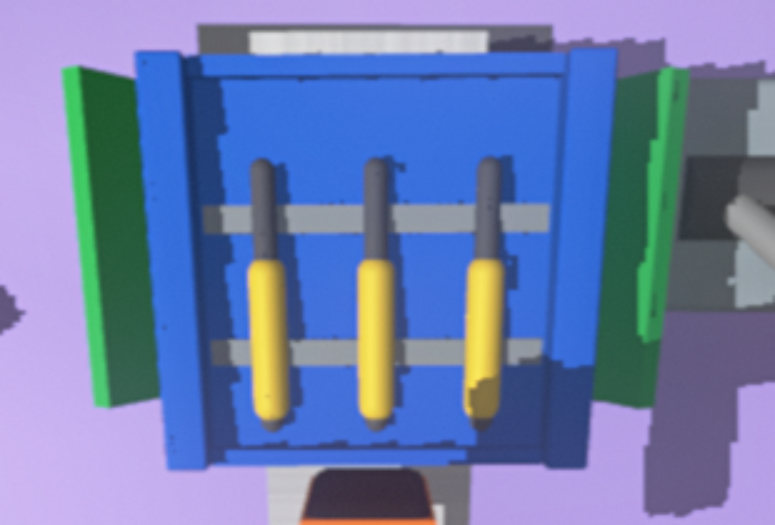

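Call:
{"fn": "servo_tool", "kwargs": {
  "rows": [
    [[0.05,0.05,-1],0,0.5],
    [[0,0,-1.2],0,0.5],
    [[0,0,-1.2],0,0.5],
    [[0,0,-1.2],0,0.5],
    [[0,0,-0.9],0,0.5]
  ]
}}

```text
clock: 12.53
eef_pos: [549.0, 301.7, 114.0]
tcp_rot: [3.142, 0.002, -0.097]
contact_force: [-10.1, 0.4, 8.3]
opening: 0.218
```

Call:
{"fn": "servo_tool", "kwargs": {
  "rows": [
    [[0,0,-0.7],0,0.5],
    [[0,0,-0.6],0,0.5],
    [[0,0,0],0,0.5],
    [[0,0,0],0,0.5]
  ]
}}

```text
clock: 12.87
eef_pos: [546.3, 301.7, 100.4]
tcp_rot: [3.14, 0.007, -0.097]
contact_force: [-16.4, 4.0, 5.7]
opening: 0.214
```

Run:
```python
from h import *
f=grab('wrist','w9'); print(f['s']['eef_pos'],f['s']['tcp_rot'])
print(carried(f))
H,S,V=hsvof(f); v,u=np.mgrid[0:384,0:512]
Q=tool_cloud(f); G=(H>50)&(H<75)&(S>120)&(Q[...,2]<30)&(v<220)
for c in big(G)[:3]: print(c.sum(),np.percentile(Q[c],[1,99],axis=0).round(1))
```

```text
[546.29728108 301.67434168 100.35992869] [ 3.1399749   0.00720544 -0.09746343]
{'c': array([42.4,  8.9]), 's': array([101.8,  35.1]), 'a': np.float64(-0.161), 'world': array([587.6, 288.7, 100.1]), 'yaw': np.float64(0.063)}
11731 [[ 35.4  57.6   1.9]
 [111.9  75.6  24.2]]
10657 [[ 40.  -69.7   1.6]
 [112.  -52.2  24.1]]
2 [[ 39.6 -58.6  14. ]
 [ 39.8 -58.5  14.8]]
```

View pics/w9.png

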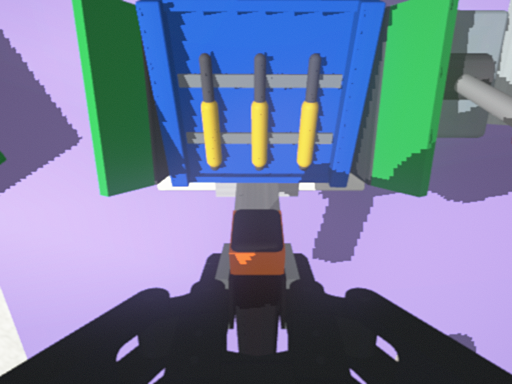

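Run:
```python
from h import *
f=grab('wrist'); P=cloud(f); H,S,V=hsvof(f); z=P[...,2]; T=toolT(f); Q=tool_cloud(f)
m=big((H>100)&(H<118)&(S>150)&(V>60))[0]
for (u,v) in [(150,15),(150,90),(178,175),(375,15),(370,90),(340,175),(255,190),(240,188),(300,190),(230,190)]: print((u,v),P[v,u].round(1),Q[v,u].round(1))
f=grab('side','d9'); im=cv2.imread('pics/d9.png'); cv2.imwrite('pics/d9c.png',cv2.resize(im[90:210,190:350],None,fx=5,fy=5,interpolation=cv2.INTER_CUBIC))
f=grab('scene','s9'); im=cv2.imread('pics/s9.png'); cv2.imwrite('pics/s9c.png',cv2.resize(im[180:310,290:450],None,fx=5,fy=4.6,interpolation=cv2.INTER_CUBIC))
```

```text
(150, 15) [657.3 334.4  86.8] [107.3 -43.4  12.9]
(150, 90) [630.2 344.5  72.1] [ 79.5 -50.9  27.7]
(178, 175) [585.9 341.8  58.9] [ 35.8 -43.9  41.3]
(375, 15) [648.3 243.9  87.3] [107.2  47.6  12.5]
(370, 90) [620.2 237.6  63.5] [80.  56.5 36.5]
(340, 175) [577.2 252.4  58.8] [35.8 46.  41.5]
(255, 190) [573.  300.2  58.2] [27.  -1.2 42.1]
(240, 188) [574.6 308.6  56.6] [27.8 -9.7 43.7]
(300, 190) [554.9 268.1  -0. ] [ 12.5  32.4 100.5]
(230, 190) [570.  316.2  40.2] [ 22.5 -16.9  60.1]
```

View pics/d9c.png

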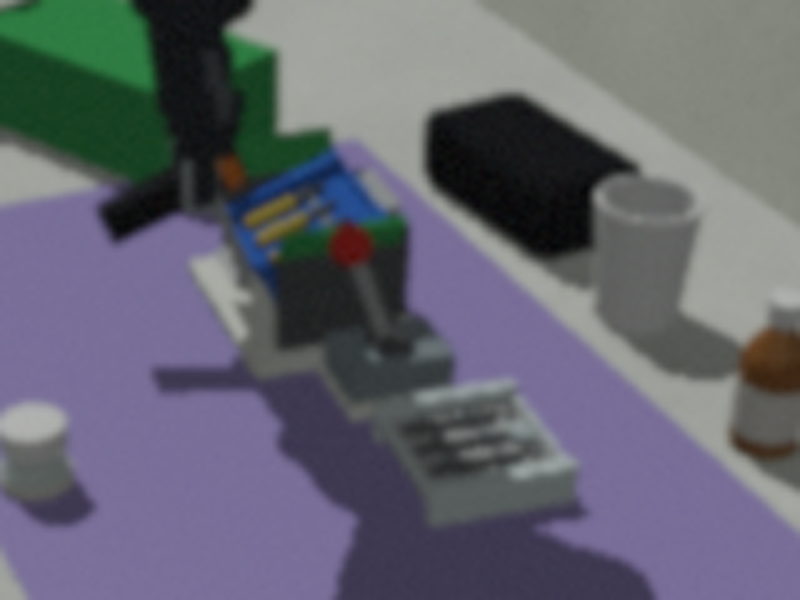

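View pics/s9c.png

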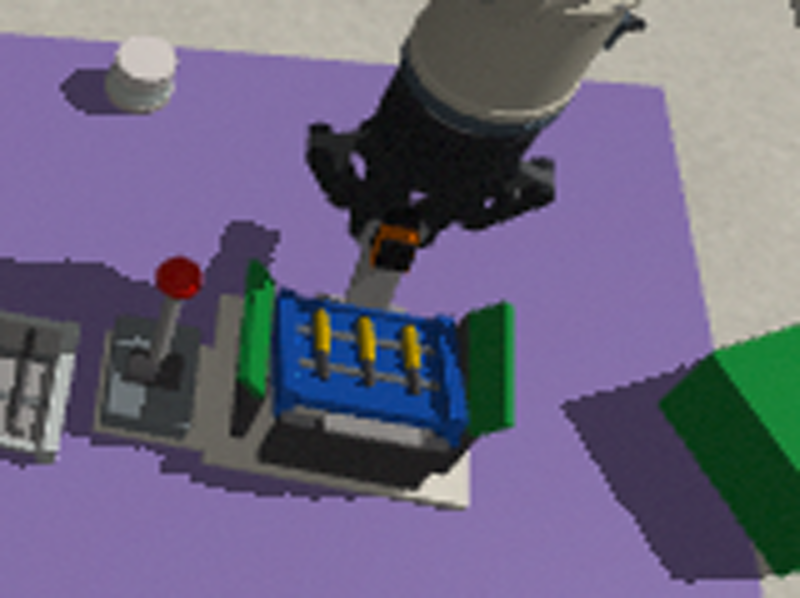

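Call:
{"fn": "servo_tool", "kwargs": {
  "rows": [
    [[0,0,0],0,0.5],
    [[0,0,0],0,0.5],
    [[0,0,0.3],0,0.5],
    [[0,0,0.5],0,0.5],
    [[0,0,0.4],0,0.5]
  ],
  "squeeze": 20
}}

```text
clock: 13.48
eef_pos: [548.0, 301.2, 112.3]
tcp_rot: [3.14, 0.004, -0.097]
contact_force: [-4.3, 0.7, -3.6]
opening: 0.219
```

```bash
cat > tilt.py <<'E'
from h import *
import sys
def tilt(n):
    f=grab('wrist',n); P=cloud(f); H,S,V=hsvof(f); Q=tool_cloud(f); v,u=np.mgrid[0:384,0:512]
    m=big((H>100)&(H<118)&(S>150)&(V>60)&(u>195)&(u<330))[0]; q=Q[m]; q=q[(abs(q[:,1])<35)]
    A=np.c_[q[:,:2],np.ones(len(q))]
    k=np.linalg.lstsq(A,q[:,2],rcond=None)[0]
    for _ in range(3):
        e=q[:,2]-A@k; g=abs(e)<2.5; k=np.linalg.lstsq(A[g],q[g,2],rcond=None)[0]
    print(f['s']['eef_pos'].round(1),f['s']['contact_force'].round(1),'tilt deg',np.degrees(np.arctan(k[:2])).round(1),'x range',np.percentile(q[:,0],[1,99]).round(1),g.mean())
tilt(sys.argv[1])
E
python3 tilt.py w10
```

```text
[548.  301.2 112.3] [-4.3  0.7 -3.6] tilt deg [-18.1  -0. ] x range [ 85.7 112.4] 0.8483559438951483
```

View pics/w10.png

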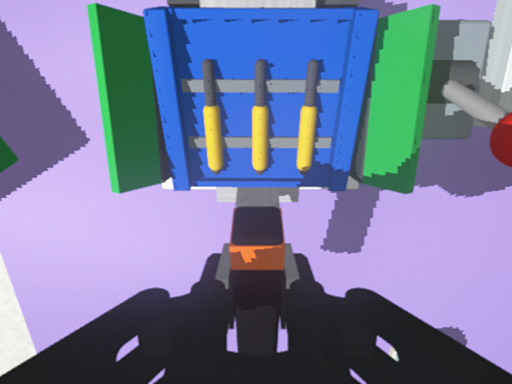

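Call:
{"fn": "servo_tool", "kwargs": {
  "rows": [
    [[0,0,0.3],0,0.5],
    [[0,0,0.4],0,0.5],
    [[0,0,0.3],0,0.5],
    [[0,0,0],0,0.5],
    [[0,0,0],0,0.5]
  ]
}}

```text
clock: 13.95
eef_pos: [551.3, 301.8, 124.4]
tcp_rot: [-3.14, -0.002, -0.097]
contact_force: [-0.6, 0.5, -3.3]
opening: 0.215
```

```bash
python3 tilt.py w11
```

```text
[551.3 301.8 124.4] [-0.6  0.5 -3.3] tilt deg [-18.   -0.1] x range [ 85.7 112.4] 0.8535487593768032
```

Call:
{"fn": "servo_tool", "kwargs": {
  "rows": [
    [[-0.3,0,0],0,0.5],
    [[-0.6,0,0],0,0.5],
    [[-1,0,0],0,0.5],
    [[-1.4,0,0],0,0.5],
    [[-1.8,0,0],0,0.5]
  ],
  "squeeze": 60
}}

```text
clock: 14.42
eef_pos: [498.4, 301.4, 123.6]
tcp_rot: [-3.141, -0.0, -0.098]
contact_force: [0.7, 0.1, -3.0]
opening: 0.217
```

Call:
{"fn": "servo_tool", "kwargs": {
  "rows": [
    [[-2,0,0],0,0.5],
    [[-1.8,0,0],0,0.5],
    [[-1.6,0,-0.3],0,0.5],
    [[-1.2,0,-0.5],0,0.5],
    [[-0.8,0,-0.8],0,0.5]
  ]
}}

```text
clock: 14.83
eef_pos: [423.6, 301.5, 107.8]
tcp_rot: [-3.141, -0.0, -0.097]
contact_force: [0.0, 0.1, -3.3]
opening: 0.215
```

Call:
{"fn": "servo_tool", "kwargs": {
  "rows": [
    [[-0.4,0,-1],0,0.5],
    [[0,0,-1],0,0.5],
    [[0,0,-0.8],0,0.5],
    [[0,0,-0.5],0,0.5],
    [[0,0,0],0,0.5]
  ]
}}

```text
clock: 15.25
eef_pos: [421.1, 301.0, 73.1]
tcp_rot: [3.14, 0.002, -0.098]
contact_force: [-0.8, -0.4, -3.4]
opening: 0.214
```

```bash
python3 tilt.py w12; python3 -c "
from h import *
f=grab('side','d12'); im=cv2.imread('pics/d12.png'); cv2.imwrite('pics/d12c.png',cv2.resize(im[100:220,150:310],None,fx=5,fy=5,interpolation=cv2.INTER_CUBIC))"
```

```text
[421.1 301.   73.1] [-0.8 -0.4 -3.4] tilt deg [-18.1  -0.1] x range [ 86.1 112.8] 0.8491408934707904
```

View pics/d12c.png

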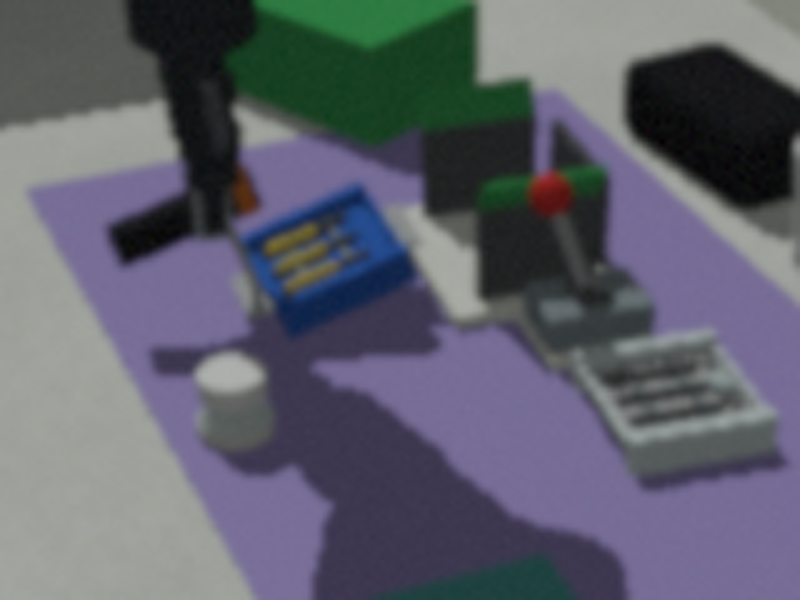

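View pics/w12.png

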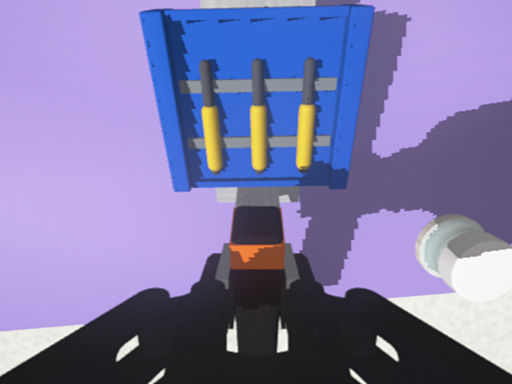

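Call:
{"fn": "servo_tool", "kwargs": {
  "rows": [
    [[-0.5,0,-0.3],0,0.5],
    [[-0.5,0,-0.3],0,0.5],
    [[0,0,-0.2],0,0.5],
    [[0,0,0],0,0.5],
    [[0,0,0],0,0.5]
  ]
}}

```text
clock: 15.77
eef_pos: [411.1, 301.5, 66.8]
tcp_rot: [-3.141, -0.0, -0.097]
contact_force: [-0.1, 0.0, -1.6]
opening: 0.215
```

Call:
{"fn": "servo_tool", "kwargs": {
  "rows": [
    [[0,0,-0.1],0,0.5],
    [[0,0,-0.1],0,0.5],
    [[0,0,0],0,0.5]
  ]
}}

```text
clock: 16.02
eef_pos: [411.6, 301.8, 65.5]
tcp_rot: [-3.141, -0.001, -0.097]
contact_force: [-1.5, -1.3, 8.5]
opening: 0.218
```

Contact with the table. Now release so it falls flat.

Call:
{"fn": "servo_tool", "kwargs": {
  "rows": [
    [[0,0,0],0,2.5],
    [[0,0,0],0,3],
    [[0,0,0],0,4],
    [[0,0,0],0,5],
    [[0,0,0],0,5]
  ]
}}

```text
clock: 16.43
eef_pos: [411.3, 301.5, 64.7]
tcp_rot: [-3.142, -0.0, -0.097]
contact_force: [-0.0, 0.4, 0.4]
opening: 0.587
```

```bash
python3 tilt.py w13;python3 -c "
from h import *
f=grab('side','d13'); im=cv2.imread('pics/d13.png'); cv2.imwrite('pics/d13c.png',cv2.resize(im[100:220,150:310],None,fx=5,fy=5,interpolation=cv2.INTER_CUBIC))"
```

```text
[411.3 301.5  64.7] [-0.   0.4  0.4] tilt deg [-2.4  0. ] x range [ 91.1 119.7] 0.8850530622682521
```

View pics/d13c.png

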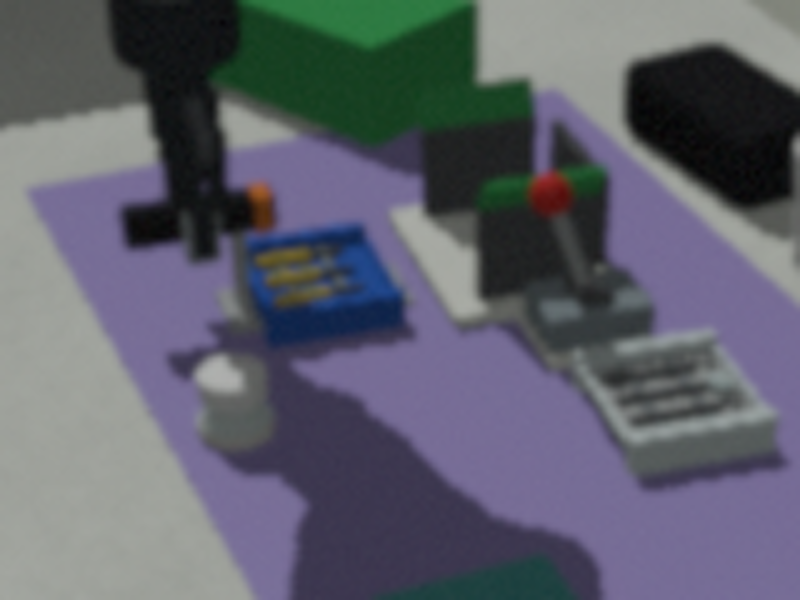

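View pics/w13.png

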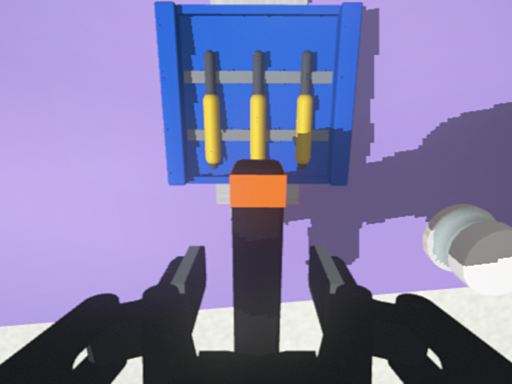

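```bash
cat >> h.py <<'E'
def handle(f,ztop=84):
    P=cloud(f); Q=tool_cloud(f); m=(abs(P[...,2]-ztop)<6)&(abs(Q[...,1])<18); m[330:]=False
    q=Q[m]; x1=np.percentile(q[:,0],99.5); qq=q[q[:,0]<x1-2]
    xs=np.linspace(max(q[:,0].min(),x1-80),x1-5,10); mids=[]
    for a,b in zip(xs[:-1],xs[1:]):
        s=q[(q[:,0]>=a)&(q[:,0]<b)]
        if len(s)>15: mids.append([(a+b)/2,(s[:,1].min()+s[:,1].max())/2])
    mids=np.array(mids); k=np.polyfit(mids[:,0],mids[:,1],1)
    return dict(front=x1.round(1),origin_x=(x1-12).round(1),ymid_grip=np.polyval(k,x1-37).round(1),ang=k[0].round(4),top=np.median(P[m][:,2]).round(1))
E
python3 -c "
from h import *
f=grab('wrist'); print(f['s']['eef_pos'],handle(f)); H,S,V=hsvof(f); m=big((H>100)&(H<118)&(S>150)&(V>60))[0]; print(front(f,m))"
```

```text
[411.15328816 301.43201283  64.60778334] {'front': np.float64(50.6), 'origin_x': np.float64(38.6), 'ymid_grip': np.float64(-0.2), 'ang': np.float64(0.0066), 'top': np.float64(83.7)}
{'y': (np.float64(-49.0), np.float64(49.7)), 'mid': np.float64(0.4), 'w': np.float64(98.7), 'xl': np.float64(34.9), 'xr': np.float64(34.4), 'n': 8691}
```

Call:
{"fn": "servo_tool", "kwargs": {
  "rows": [
    [[0.8,-0.08,0],0,5],
    [[0.6,-0.06,0],0,5],
    [[0,0,0],0,3],
    [[0,0,0],0,2],
    [[0,0,0],0,0.5]
  ],
  "squeeze": 110
}}

```text
clock: 17.0
eef_pos: [425.6, 300.1, 64.9]
tcp_rot: [-3.141, -0.0, -0.098]
contact_force: [1.3, -0.8, -1.2]
opening: 0.214
```

Call:
{"fn": "servo_tool", "kwargs": {
  "rows": [
    [[0,0,0],0,0.5],
    [[0,0,0],0,0.5],
    [[-0.3,0.03,0.3],0,0.5],
    [[-0.3,0.03,0],0,0.5],
    [[0,0,0],0,0.5]
  ]
}}

```text
clock: 17.42
eef_pos: [417.9, 300.4, 67.5]
tcp_rot: [3.141, 0.001, -0.097]
contact_force: [-0.4, 0.4, -1.4]
opening: 0.217
```

Call:
{"fn": "servo_tool", "kwargs": {
  "rows": [
    [[0,0,0.3],0,0.5],
    [[0,0,0.5],0,0.5],
    [[0,0,0.5],0,0.5],
    [[0,0,0.3],0,0.5],
    [[0,0,0],0,0.5]
  ]
}}

```text
clock: 17.83
eef_pos: [419.6, 301.0, 84.5]
tcp_rot: [-3.141, -0.001, -0.097]
contact_force: [0.6, -0.6, -2.9]
opening: 0.211
```

Run:
```python
from h import *
f=grab('wrist','w14'); print(f['s']['eef_pos'],f['s']['tcp_rot'],f['s']['contact_force'])
print(carried(f))
Q=tool_cloud(f)
m=(abs(Q[...,1])<24)&(abs(Q[...,2]-62)<5)&(Q[...,0]>0); q=Q[m]; print(np.percentile(q[:,0],[.5,99.5]),[ (a,np.median(q[(q[:,0]>a)&(q[:,0]<b)][:,2])) for a,b in ((0,20),(108,120)) ], q[:,0].max())
f=grab('side','d14'); im=cv2.imread('pics/d14.png'); cv2.imwrite('pics/d14c.png',cv2.resize(im[100:220,150:310],None,fx=5,fy=5,interpolation=cv2.INTER_CUBIC))
```

```text
[419.62421427 300.96579178  84.54642601] [-3.14069813e+00 -9.61792385e-04 -9.72913771e-02] [ 0.62875472 -0.55220912 -2.9104241 ]
{'c': array([68.1, -0.4]), 's': array([101.1,  90.1]), 'a': np.float64(-0.002), 'world': array([487.4, 294.7,  84.6]), 'yaw': np.float64(-0.095)}
[  2.07211521 117.98979349] [(0, np.float64(62.14313841701712)), (108, np.float64(62.061898841258916))] 118.66045582883048
```

View pics/d14c.png

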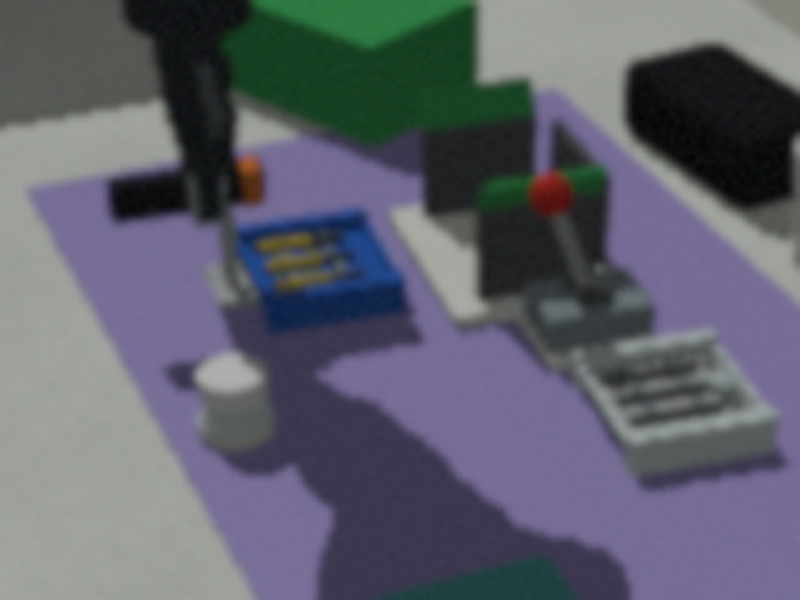

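View pics/w14.png

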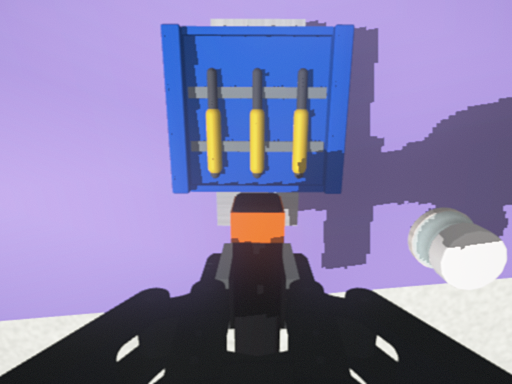

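Call:
{"fn": "servo_tool", "kwargs": {
  "rows": [
    [[0,0,0.8],0,0.5],
    [[0.3,0,1.3],0,0.5],
    [[0.6,0,1.8],0,0.5],
    [[1,0,1.8],0,0.5],
    [[1.4,0,1.6],0,0.5]
  ]
}}

```text
clock: 18.35
eef_pos: [451.7, 300.5, 157.9]
tcp_rot: [3.141, 0.001, -0.097]
contact_force: [0.9, -0.2, -3.9]
opening: 0.215
```

Call:
{"fn": "servo_tool", "kwargs": {
  "rows": [
    [[1.8,0,1.2],0,0.5],
    [[1.8,-0.1,0.9],0,0.5],
    [[1.6,0,0.5],0,0.5],
    [[1.4,0,0.1],0,0.5],
    [[1.1,0,0],0,0.5]
  ]
}}

```text
clock: 18.77
eef_pos: [530.5, 299.6, 184.6]
tcp_rot: [-3.141, -0.001, -0.097]
contact_force: [-0.5, -0.6, -2.4]
opening: 0.213
```

Call:
{"fn": "servo_tool", "kwargs": {
  "rows": [
    [[0.8,0,0],0,0.5],
    [[0.45,0,0],0,0.5],
    [[0,0,0],0,0.5],
    [[0,0,0],0,0.5]
  ]
}}

```text
clock: 19.1
eef_pos: [541.0, 299.5, 183.2]
tcp_rot: [3.141, 0.001, -0.097]
contact_force: [-1.0, -0.5, -3.6]
opening: 0.219
```

```bash
cat > look.py <<'E'
from h import *
import sys
f=grab('wrist',sys.argv[1]); print(f['s']['eef_pos'].round(1),f['s']['tcp_rot'].round(3),f['s']['contact_force'].round(1))
c=carried(f); print(c)
seat=np.array([614.9,292.9]); a=-0.095; d=c['world'][:2]-seat; print('tray in seat frame',(np.cos(a)*d[0]+np.sin(a)*d[1]).round(1),(-np.sin(a)*d[0]+np.cos(a)*d[1]).round(1))
H,S,V=hsvof(f); v,u=np.mgrid[0:384,0:512]
Q=tool_cloud(f); P=cloud(f); G=(H>50)&(H<75)&(S>120)&(P[...,2]>70)&(P[...,2]<105)&(v<230)
for c in big(G)[:2]:
    q=P[c]; lo=q[(q[:,2]<80)]; print('lip',c.sum(),'z',np.percentile(q[:,2],[2,98]).round(1),'outer/inner tool y',np.percentile(Q[c][:,1],[0.5,99.5]).round(1))
E
python3 look.py w15
```

```text
[541.  299.5 183.2] [ 3.141e+00  1.000e-03 -9.700e-02] [-1.  -0.5 -3.6]
{'c': array([68.1, -0.4]), 's': array([100.6,  90.1]), 'a': np.float64(-0.002), 'world': array([608.9, 293.3, 183.1]), 'yaw': np.float64(-0.095)}
tray in seat frame -6.0 -0.2
lip 1890 z [88.9 98.1] outer/inner tool y [-72.7 -63. ]
lip 277 z [70.4 80.5] outer/inner tool y [-196.8 -184.9]
```

View pics/w15.png

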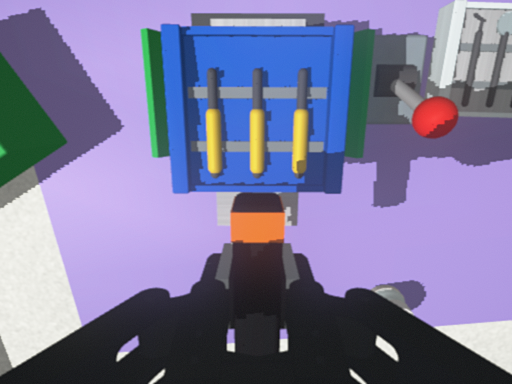

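Call:
{"fn": "servo_tool", "kwargs": {
  "rows": [
    [[0.05,0,-0.6],0,0.5],
    [[0,0,-1.2],0,0.5],
    [[0,0,-1.2],0,0.5],
    [[0,0,-1],0,0.5],
    [[0,0,-0.8],0,0.5]
  ]
}}

```text
clock: 19.57
eef_pos: [541.2, 299.2, 133.5]
tcp_rot: [3.14, 0.002, -0.097]
contact_force: [0.5, 0.0, -2.8]
opening: 0.214
```

Call:
{"fn": "servo_tool", "kwargs": {
  "rows": [
    [[0,0,-0.8],0,0.5],
    [[0,0,-0.8],0,0.5],
    [[0,0,-0.7],0,0.5],
    [[0,0,0],0,0.5]
  ]
}}

```text
clock: 19.9
eef_pos: [541.4, 299.2, 110.9]
tcp_rot: [3.14, 0.002, -0.097]
contact_force: [-0.4, -0.3, -3.0]
opening: 0.215
```

```bash
python3 look.py w16
```

```text
[541.4 299.2 110.9] [ 3.14e+00  2.00e-03 -9.70e-02] [-0.4 -0.3 -3. ]
{'c': array([70.7, -0.3]), 's': array([ 95.9, 108.3]), 'a': np.float64(0.001), 'world': array([611.8, 292.7, 110.8]), 'yaw': np.float64(-0.099)}
tray in seat frame -3.1 -0.5
lip 9911 z [76.  97.6] outer/inner tool y [54.5 73. ]
lip 9379 z [76.  97.8] outer/inner tool y [-72.9 -54.9]
```

View pics/w16.png

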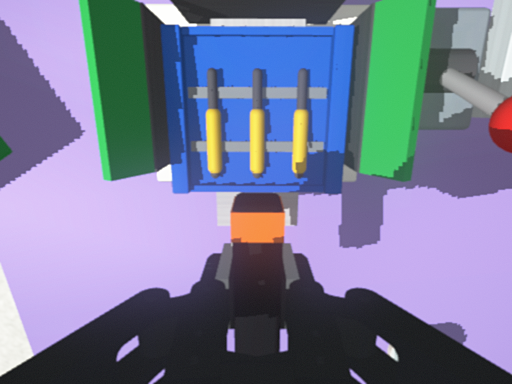

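Call:
{"fn": "servo_tool", "kwargs": {
  "rows": [
    [[0,0,-0.7],0,0.5],
    [[0,0,-0.7],0,0.5],
    [[0,0,-0.6],0,0.5],
    [[0,0,-0.4],0,0.5],
    [[0,0,-0.2],0,0.5]
  ]
}}

```text
clock: 20.37
eef_pos: [541.8, 299.4, 85.8]
tcp_rot: [3.141, 0.001, -0.097]
contact_force: [0.1, -0.4, -3.7]
opening: 0.215
```

Call:
{"fn": "servo_tool", "kwargs": {
  "rows": [
    [[0,0,-0.2],0,0.5],
    [[0,0,-0.2],0,0.5],
    [[0,0,-0.1],0,0.5],
    [[0,0,0],0,0.5],
    [[0,0,0],0,0.5]
  ]
}}

```text
clock: 20.78
eef_pos: [542.4, 299.8, 81.9]
tcp_rot: [-3.141, -0.0, -0.097]
contact_force: [0.0, -0.4, -1.2]
opening: 0.218
```

```bash
python3 look.py w17
python3 - <<'E'
from h import *
f=grab('wrist'); H,S,V=hsvof(f); m=big((H>100)&(H<118)&(S>150)&(V>60))[0]; z=cloud(f)[...,2]; print(np.nanpercentile(z[m],[2,50,98])); print(tray(f,m,30,40),front(f,m,28,40))
E
```

```text
[542.4 299.8  81.9] [-3.141 -0.    -0.097] [ 0.  -0.4 -1.2]
{'c': array([73.3,  0.3]), 's': array([101.8, 108.2]), 'a': np.float64(0.004), 'world': array([615.3, 292.3,  82. ]), 'yaw': np.float64(-0.101)}
tray in seat frame 0.5 -0.6
lip 14153 z [76.1 97.6] outer/inner tool y [55.2 73.7]
lip 13497 z [76.  97.7] outer/inner tool y [-72.2 -54.2]
[24.65232022 26.71661061 35.93704825]
(array([nan, nan]), array([0., 0.]), np.float64(0.0), np.int64(5890)) {'y': (np.float64(-49.5), np.float64(49.6)), 'mid': np.float64(0.0), 'w': np.float64(99.1), 'xl': np.float64(45.9), 'xr': np.float64(27.7), 'n': 7753}
```

View pics/w17.png

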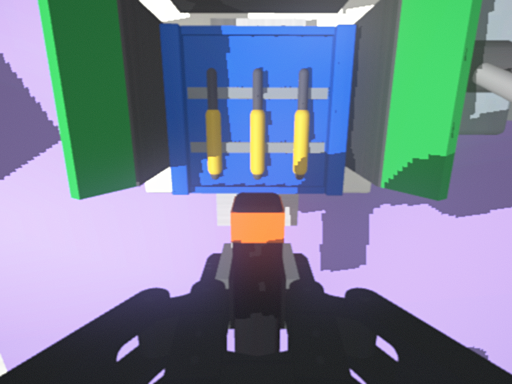

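Call:
{"fn": "servo_tool", "kwargs": {
  "rows": [
    [[0,0,-0.2],0,0.5],
    [[0,0,-0.1],0,0.5],
    [[0,0,0],0,0.5],
    [[0,0,0],0,0.5]
  ]
}}

```text
clock: 21.22
eef_pos: [542.1, 299.6, 78.6]
tcp_rot: [3.141, 0.0, -0.097]
contact_force: [-0.1, 0.2, -1.8]
opening: 0.215
```

```bash
python3 look.py w18
```

```text
[542.1 299.6  78.6] [ 3.141  0.    -0.097] [-0.1  0.2 -1.8]
{'c': array([73.6,  0.2]), 's': array([101.7, 108.2]), 'a': np.float64(0.004), 'world': array([615.3, 292.3,  78.5]), 'yaw': np.float64(-0.101)}
tray in seat frame 0.5 -0.6
lip 14770 z [76.1 97.6] outer/inner tool y [55.  73.6]
lip 14242 z [76.  97.7] outer/inner tool y [-72.3 -54.3]
```

Call:
{"fn": "servo_tool", "kwargs": {
  "rows": [
    [[-0.3,0.03,0],0,0.5],
    [[-0.7,0.07,0],0,0.5],
    [[-1.2,0.12,0],0,0.5],
    [[-2,0.19,0],0,0.5],
    [[-2.5,0.24,0],0,0.5]
  ]
}}

```text
clock: 21.68
eef_pos: [474.4, 306.2, 78.7]
tcp_rot: [-3.141, -0.001, -0.098]
contact_force: [-0.1, 1.3, -2.1]
opening: 0.219
```

Call:
{"fn": "servo_tool", "kwargs": {
  "rows": [
    [[-2.5,0.24,0],0,0.5],
    [[-2.5,0.24,0],0,0.5],
    [[-2,0.19,0],0,0.5],
    [[-1,0.1,2],0,0.5],
    [[0,0,3],0,0.5]
  ]
}}

```text
clock: 22.1
eef_pos: [389.7, 311.9, 126.6]
tcp_rot: [3.136, 0.006, -0.096]
contact_force: [0.4, 0.3, -2.5]
opening: 0.217
```

Call:
{"fn": "servo_tool", "kwargs": {
  "rows": [
    [[0,-0.5,4],0,0.5],
    [[0,-1,4],0,0.5],
    [[0,-1,3.5],0,0.5],
    [[0,0,0],0,0.5],
    [[0,0,0],0,0.5]
  ]
}}

```text
clock: 22.52
eef_pos: [395.2, 289.2, 245.6]
tcp_rot: [-3.138, -0.003, -0.097]
contact_force: [-0.5, 0.0, -2.4]
opening: 0.215
```

```bash
cat > seat.py <<'E'
from h import *
import sys
f=grab('wrist',sys.argv[1]); P=cloud(f); z=P[...,2]; print(f['s']['eef_pos'].round(1),f['s']['tcp_rot'].round(3),lifter_in_tool(f))
H,S,V=hsvof(f); m=big((H>100)&(H<118)&(S>150)&(V>60))[0]; print(tray(f,m,30,40),np.nanpercentile(z[m],[2,50,98]))
G=(H>50)&(H<75)&(S>120)&(z>70)&(z<102)
for c in big(G)[:2]:
    print('lip',c.sum(),rect(P[c][:,:2]))
E
python3 seat.py w19
```

```text
[395.2 289.2 245.6] [-3.138e+00 -3.000e-03 -9.700e-02] ((array([64.5, -0.1]), array([108.9,  52.2]), 0.2), array([1.30000e-03, 2.00000e-04, 6.20965e+01]), np.float64(10.016818278520988), np.float64(118.17726027445663), np.int64(15986))Traceback (most recent call last):
  File "seat.py", line 4, in <module>
    H,S,V=hsvof(f); m=big((H>100)&(H<118)&(S>150)&(V>60))[0]; print(tray(f,m,30,40),np.nanpercentile(z[m],[2,50,98]))
                      ~~~~~~~~~~~~~~~~~~~~~~~~~~~~~~~~~~~^^^
IndexError: list index out of range
```

View pics/w19.png

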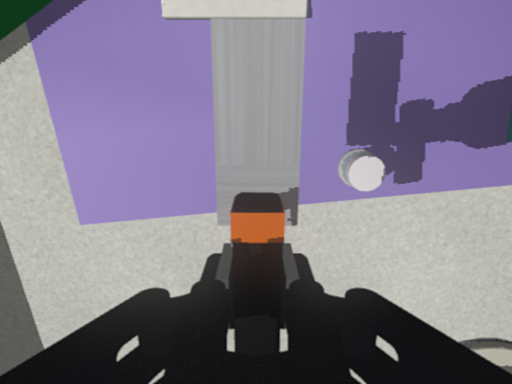

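Call:
{"fn": "servo_tool", "kwargs": {
  "rows": [
    [[2.1,-2,2.6],0,0.5],
    [[2.1,-2,2.6],0,0.5],
    [[2.1,-2,2.6],0,0.5],
    [[2.1,-2,2.6],0,0.5],
    [[2.1,-2,2.6],0,0.5]
  ]
}}

```text
clock: 22.98
eef_pos: [499.8, 188.0, 372.4]
tcp_rot: [3.14, 0.004, -0.097]
contact_force: [0.5, 0.3, -2.2]
opening: 0.217
```

Call:
{"fn": "servo_tool", "kwargs": {
  "rows": [
    [[0,0,0],0,0.5],
    [[0,0,0],0,0.5],
    [[0,0,0],0,0.5]
  ]
}}

```text
clock: 23.23
eef_pos: [498.9, 188.9, 371.1]
tcp_rot: [3.14, 0.004, -0.098]
contact_force: [-0.7, -0.4, -3.0]
opening: 0.213
```

```bash
python3 seat.py w20; python3 -c "
from h import *
f=grab('scene','s20')"
```

```text
[498.9 188.9 371.1] [ 3.14   0.004 -0.098] ((array([64.4, -0.1]), array([108.9,  52.3]), 0.1), array([1.70000e-03, 4.00000e-04, 6.20813e+01]), np.float64(10.02390354254644), np.float64(118.24219627014958), np.int64(15976))
(array([620.2, 288.6]), array([102.7,  89.2]), np.float64(-0.098), np.int64(906)) [24.46767526 26.9636254  36.40495743]
lip 1434 (array([626.3, 355.3]), array([18.2, 77.7]), 83.9)
lip 821 (array([606.3, 495.8]), array([35.8, 70.9]), 71.8)
```

View pics/w20.png

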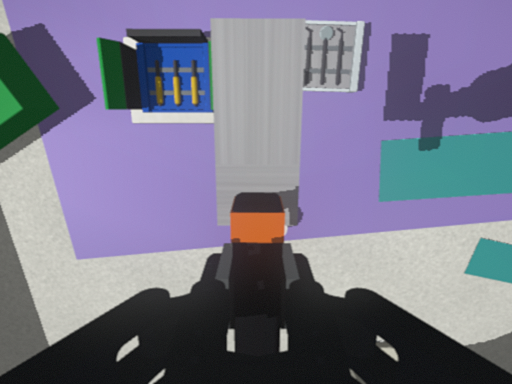

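View pics/s20.png

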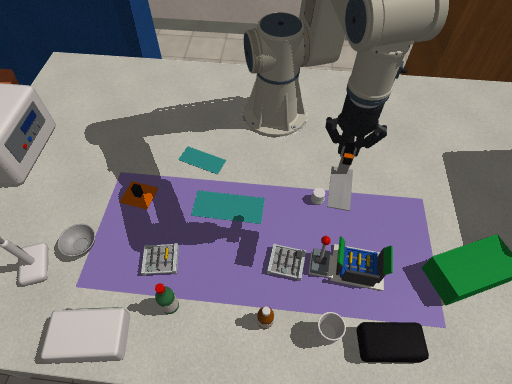

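```bash
cat > seat2.py <<'E'
from h import *
import sys
f=grab('wrist',sys.argv[1]); P=cloud(f); z=P[...,2]; print(f['s']['eef_pos'].round(1),f['s']['tcp_rot'].round(4))
v,u=np.mgrid[0:384,0:512]
n=np.array([614.9,292.9]); a=-0.095; X=np.array([np.cos(a),np.sin(a)]); Y=np.array([-X[1],X[0]])
D=P[...,:2]-n; xc=D@X; yc=D@Y
m=(z>40)&(z<66)&(abs(yc-53.5)<9)&(xc>-33)&(xc<42)&(v<230); q=np.c_[xc[m],yc[m]]; k=np.polyfit(q[:,0],q[:,1],1); print('left face n',m.sum(),'slope',k.round(4),'med',np.median(q[:,1]).round(2))
m=(z>40)&(z<62)&(abs(xc-51)<9)&(abs(yc)<40); q=np.c_[yc[m],xc[m]]; 
if m.sum()>20: k=np.polyfit(q[:,0],q[:,1],1); print('back n',m.sum(),'slope',k.round(4),'med',np.median(q[:,1]).round(2))
m=(z>80)&(z<102)&(yc>50)&(yc<85)&(abs(xc)<60); print('lip front x',np.percentile(xc[m],2).round(1))
m=(abs(z-10)<4)&(xc<-46)&(xc>-85)&(abs(yc)<45); print('plate front x',np.percentile(xc[m],1).round(1))
H,S,V=hsvof(f); b=big((H>100)&(H<118)&(S>150)&(V>60))[0]&(z>29)&(z<40)
print('base rim n',b.sum(),'x',np.nanpercentile(xc[b],[1,99]).round(1),'y',np.nanpercentile(yc[b],[1,99]).round(1))
for lo,hi in ((-60,-30),(30,60)):
    s=b&(yc>lo)&(yc<hi); 
    if s.sum(): print(s.sum(),'board x',np.nanpercentile(xc[s],[2,98]).round(1),'y',np.nanpercentile(yc[s],[2,98]).round(1))
E
python3 seat2.py w20b
```

```text
[498.6 189.3 371.3] [ 3.1401  0.0038 -0.0963]
left face n 446 slope [-5.40000e-03  5.34563e+01] med 53.41
back n 220 slope [5.00000e-03 5.10351e+01] med 51.03
lip front x -32.8
plate front x -54.1
base rim n 1149 x [-36.6  50.6] y [-47.7  48. ]
367 board x [-36.6  50.2] y [-47.9 -32.2]
573 board x [-36.5  49.7] y [33.1 48. ]
```

Run:
```python
from h import *
f=grab('scene'); P=cloud(f); z=P[...,2]; H,S,V=hsvof(f)
v,u=np.mgrid[0:384,0:512]
n=np.array([614.9,292.9]); a=-0.095; X=np.array([np.cos(a),np.sin(a)]); Y=np.array([-X[1],X[0]])
D=P[...,:2]-n; xc=D@X; yc=D@Y
for dx in (0,):
    m=(H>100)&(H<118)&(S>120)&(V>40)&(abs(xc)<80)&(abs(yc)<80); print(m.sum(),np.percentile(xc[m],[1,99]),np.percentile(yc[m],[1,99]),np.percentile(z[m],[2,98]))
    m=(abs(z-10)<5)&(xc<-40)&(xc>-95)&(abs(yc)<60)&(S<60); print('plate',m.sum(),np.percentile(xc[m],[2,98]),np.percentile(yc[m],[2,98]))
    g=(H>50)&(H<75)&(S>120)&(abs(xc)<80)&(abs(yc)<95)&(z>60)&(z<105); print('lips',np.percentile(xc[g],[2,98]),np.percentile(yc[g],[2,98]))
im=cv2.cvtColor(f['frame'],cv2.COLOR_RGB2BGR)
cv2.imwrite('pics/s20c.png',cv2.resize(im[220:300,300:410],None,fx=7,fy=7,interpolation=cv2.INTER_CUBIC))
```

```text
536 [-36.17099175  53.00324051] [-48.82821461  51.3296913 ] [22.51501993 38.81846577]
plate 40 [-52.60284447 -44.83445198] [-58.70379049  53.42050675]
lips [-29.4967205   47.41195197] [-70.01678446  75.01958929]
```

View pics/s20c.png

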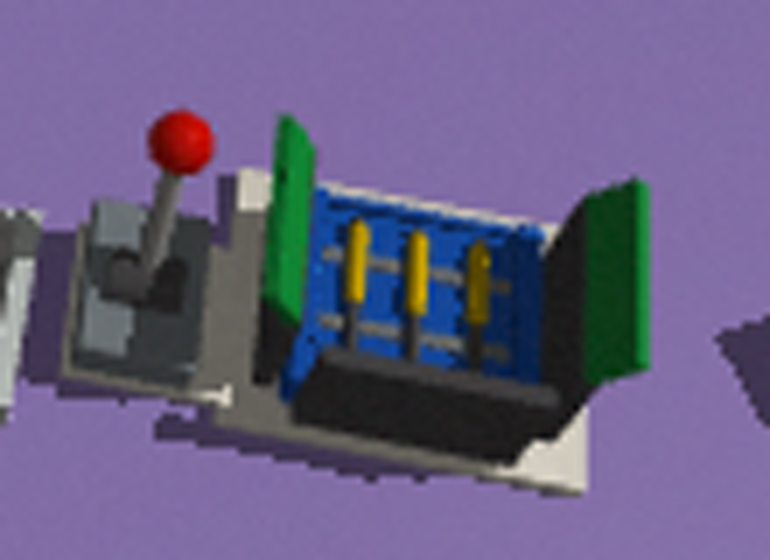

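Call:
{"fn": "servo_tool", "kwargs": {
  "rows": [
    [[-0.8,-1.4,-3.1],-0.003,0.5],
    [[-0.8,-1.4,-3.1],-0.003,0.5],
    [[-0.8,-1.4,-3.1],-0.003,0.5],
    [[-0.8,-1.4,-3.1],-0.003,0.5],
    [[-0.8,-1.4,-3.1],-0.003,0.5]
  ]
}}

```text
clock: 23.85
eef_pos: [458.8, 118.7, 217.0]
tcp_rot: [3.142, 0.0, -0.111]
contact_force: [0.9, 0.2, -1.3]
opening: 0.211
```

Call:
{"fn": "servo_tool", "kwargs": {
  "rows": [
    [[-0.8,-1.4,-3],0,0.5],
    [[0,0,0],0,0.5],
    [[0,0,0],0,0.5],
    [[0,0,0],0,0.5]
  ]
}}

```text
clock: 24.18
eef_pos: [453.3, 105.7, 189.8]
tcp_rot: [-3.141, -0.002, -0.112]
contact_force: [-0.2, 0.5, -0.4]
opening: 0.218
```

```bash
cat > silv.py <<'E'
from h import *
import sys
f=grab('wrist',sys.argv[1]); P=cloud(f); z=P[...,2]; Q=tool_cloud(f); print(f['s']['eef_pos'].round(1),f['s']['tcp_rot'].round(4))
H,S,V=hsvof(f); m=(S<60)&(z>12)&(z<32)&(Q[...,0]>125)&(abs(Q[...,1])<75)
c=big(m); mm=np.zeros_like(m)
for k in c[:4]:
    if k.sum()>40: mm|=k
print(front(f,mm,21,31),mm.sum())
E
python3 silv.py w21
```

```text
[453.3 105.7 189.8] [-3.1408e+00 -1.5000e-03 -1.1190e-01]
{'y': (np.float64(-72.7), np.float64(53.0)), 'mid': np.float64(-9.8), 'w': np.float64(125.7), 'xl': np.float64(125.8), 'xr': np.float64(132.7), 'n': 1137} 2881
```

View pics/w21.png

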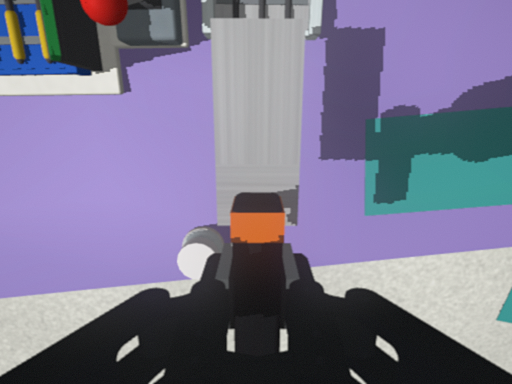

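```bash
sed -i 's/abs(Q\[...,1\])<75/abs(Q[...,1])<57/' silv.py; python3 silv.py w21b
```

```text
[453.9 105.9 190.3] [-3.1403e+00 -2.9000e-03 -1.1170e-01]
{'y': (np.float64(-46.2), np.float64(53.5)), 'mid': np.float64(3.7), 'w': np.float64(99.6), 'xl': np.float64(133.0), 'xr': np.float64(132.0), 'n': 1012} 2642
```

Call:
{"fn": "servo_tool", "kwargs": {
  "rows": [
    [[-0.05,-0.37,-3],0,0.5],
    [[0,0,-3],0,0.5],
    [[0,0,-3],0,0.5],
    [[0,0,-2.2],0,0.5],
    [[0,0,-1],0,0.5]
  ]
}}

```text
clock: 24.7
eef_pos: [451.7, 101.7, 65.4]
tcp_rot: [3.141, 0.001, -0.112]
contact_force: [-0.4, -0.8, -2.4]
opening: 0.216
```

Call:
{"fn": "servo_tool", "kwargs": {
  "rows": [
    [[0,0,0],0,0.5],
    [[0,0,0],0,0.5]
  ]
}}

```text
clock: 24.87
eef_pos: [452.9, 101.8, 67.4]
tcp_rot: [-3.141, -0.001, -0.112]
contact_force: [0.9, 0.3, -1.7]
opening: 0.214
```

Call:
{"fn": "servo_tool", "kwargs": {
  "rows": [
    [[1.5,-0.17,0.1],0,0.5],
    [[2,-0.22,0],0,0.5],
    [[2,-0.22,0],0,0.5],
    [[2,-0.22,0],0,0.5],
    [[1.5,-0.17,0],0,0.5]
  ]
}}

```text
clock: 25.28
eef_pos: [544.9, 91.6, 69.7]
tcp_rot: [-3.14, -0.004, -0.112]
contact_force: [-0.6, -0.4, -1.9]
opening: 0.215
```

Call:
{"fn": "servo_tool", "kwargs": {
  "rows": [
    [[1,-0.11,0],0,0.5],
    [[0.45,-0.05,0],0,0.5],
    [[0,0,0],0,0.5],
    [[0,0,0],0,0.5]
  ]
}}

```text
clock: 25.62
eef_pos: [555.6, 89.7, 67.9]
tcp_rot: [3.142, 0.0, -0.112]
contact_force: [0.1, 0.3, -2.6]
opening: 0.214
```

Call:
{"fn": "servo_tool", "kwargs": {
  "rows": [
    [[0,0,0.3],0,0.5],
    [[0,0,0.5],0,0.5],
    [[0,0,0.7],0,0.5],
    [[0,0,0.5],0,0.5],
    [[0,0,0.2],0,0.5]
  ]
}}

```text
clock: 26.03
eef_pos: [556.5, 89.7, 90.9]
tcp_rot: [-3.141, -0.001, -0.112]
contact_force: [0.6, 0.4, -2.5]
opening: 0.214
```

```bash
python3 look.py w22 | head -3
```

```text
[556.5  89.7  90.9] [-3.141e+00 -1.000e-03 -1.120e-01] [ 0.6  0.4 -2.5]
{'c': array([75.5, -1.1]), 's': array([ 90.3, 100.6]), 'a': np.float64(0.011), 'world': array([631.6,  82.4,  91. ]), 'yaw': np.float64(-0.123)}
tray in seat frame 36.6 -208.0
```

View pics/w22.png

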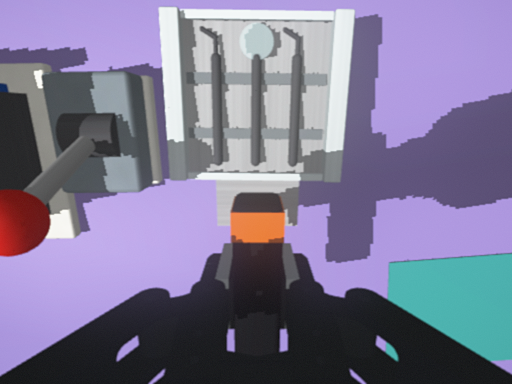

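Call:
{"fn": "servo_tool", "kwargs": {
  "rows": [
    [[0,0,0.5],0,0.5],
    [[0,0,1],0,0.5],
    [[0,0,1.5],0,0.5],
    [[0,0,2],0,0.5],
    [[0,0,2.5],0,0.5]
  ]
}}

```text
clock: 26.5
eef_pos: [555.1, 89.4, 164.9]
tcp_rot: [3.141, 0.002, -0.112]
contact_force: [0.1, -0.8, -3.6]
opening: 0.213
```

Call:
{"fn": "servo_tool", "kwargs": {
  "rows": [
    [[0,0,2.2],0,0.5],
    [[0,0.5,1.7],0,0.5],
    [[-0.1,1,1.2],0.005,0.5],
    [[-0.1,1.5,0.7],0.005,0.5],
    [[-0.2,2,0.2],0.005,0.5]
  ]
}}

```text
clock: 26.92
eef_pos: [552.7, 139.9, 226.6]
tcp_rot: [-3.141, -0.002, -0.098]
contact_force: [1.2, 0.0, -3.0]
opening: 0.216
```

Call:
{"fn": "servo_tool", "kwargs": {
  "rows": [
    [[-0.2,2.5,0],0.005,0.5],
    [[-0.25,2.9,0],0.005,0.5],
    [[-0.25,2.9,0],0.003,0.5],
    [[-0.2,2.5,0],0,0.5],
    [[-0.2,2,0],0,0.5]
  ]
}}

```text
clock: 27.33
eef_pos: [540.3, 270.0, 224.7]
tcp_rot: [-3.141, 0.001, -0.083]
contact_force: [0.9, 0.4, -2.9]
opening: 0.214
```

Call:
{"fn": "servo_tool", "kwargs": {
  "rows": [
    [[-0.1,1.5,0],0,0.5],
    [[-0.1,1,0],0,0.5],
    [[0,0.5,0],0,0.5],
    [[0,0,0],0,0.5],
    [[0,0,0],0,0.5]
  ]
}}

```text
clock: 27.75
eef_pos: [539.2, 297.0, 224.6]
tcp_rot: [3.141, 0.0, -0.084]
contact_force: [0.0, 0.0, -3.5]
opening: 0.214
```

```bash
python3 look.py w23
```

```text
[539.2 297.  224.6] [ 3.141  0.    -0.084] [ 0.   0.  -3.5]
{'c': array([75.5, -0.6]), 's': array([ 90. , 100.8]), 'a': np.float64(0.014), 'world': array([614.4, 291.3, 224.6]), 'yaw': np.float64(-0.098)}
tray in seat frame -0.3 -1.6
lip 2237 z [70.8 81.5] outer/inner tool y [-227.5 -187.7]
lip 188 z [94.3 97.1] outer/inner tool y [-74.6 -71.9]
```

View pics/w23.png

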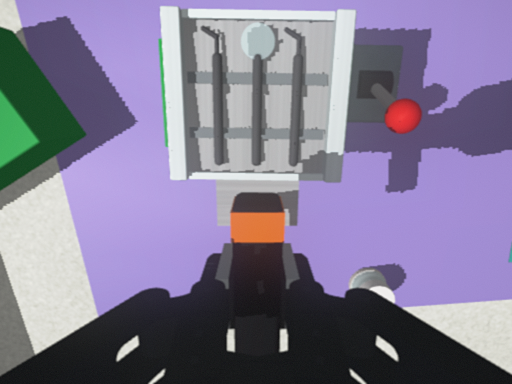

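Call:
{"fn": "servo_tool", "kwargs": {
  "rows": [
    [[0,0.15,-0.6],0,0.5],
    [[0,0,-1.2],0,0.5],
    [[0,0,-1.7],0,0.5],
    [[0,0,-1.7],0,0.5],
    [[0,0,-1.2],0,0.5]
  ]
}}

```text
clock: 28.22
eef_pos: [538.3, 298.0, 158.2]
tcp_rot: [3.14, 0.002, -0.085]
contact_force: [-0.1, 0.5, -4.4]
opening: 0.212
```

Call:
{"fn": "servo_tool", "kwargs": {
  "rows": [
    [[0,0,-0.8],0,0.5],
    [[0,0,-0.5],0,0.5],
    [[0,0,0],0,0.5],
    [[0,0,0],0,0.5]
  ]
}}

```text
clock: 28.55
eef_pos: [539.4, 299.1, 147.8]
tcp_rot: [-3.141, -0.0, -0.084]
contact_force: [0.1, 0.4, -3.6]
opening: 0.216
```

```bash
python3 look.py w24
```

```text
[539.4 299.1 147.8] [-3.141 -0.    -0.084] [ 0.1  0.4 -3.6]
{'c': array([75.5,  0.4]), 's': array([ 90.3, 147. ]), 'a': np.float64(0.016), 'world': array([614.7, 292.3, 147.9]), 'yaw': np.float64(-0.101)}
tray in seat frame -0.1 -0.6
lip 4794 z [79.2 97.9] outer/inner tool y [-72.2 -55.9]
lip 4524 z [83.6 97.9] outer/inner tool y [59.7 73.9]
```

View pics/w24.png

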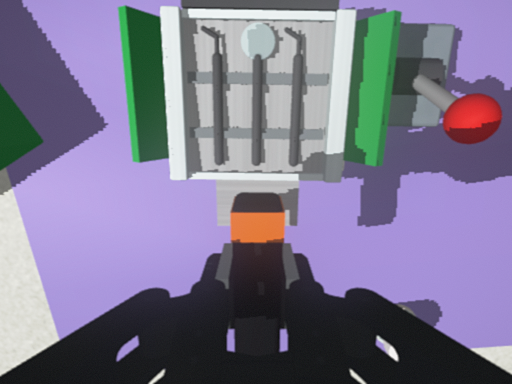

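Call:
{"fn": "servo_tool", "kwargs": {
  "rows": [
    [[0,-0.1,-0.6],0,0.5],
    [[0,0,-0.9],0,0.5],
    [[0,0,-0.9],0,0.5],
    [[0,0,-0.6],0,0.5],
    [[0,0,-0.3],0,0.5]
  ]
}}

```text
clock: 29.02
eef_pos: [538.4, 297.6, 113.1]
tcp_rot: [3.14, 0.002, -0.084]
contact_force: [-0.5, -0.2, -4.2]
opening: 0.215
```

Call:
{"fn": "servo_tool", "kwargs": {
  "rows": [
    [[0,0,-0.2],0,0.5],
    [[0,0,-0.2],0,0.5],
    [[0,0,0],0,0.5],
    [[0,0,0],0,0.5]
  ]
}}

```text
clock: 29.35
eef_pos: [539.3, 298.1, 110.8]
tcp_rot: [-3.141, -0.0, -0.084]
contact_force: [0.0, -0.3, -3.2]
opening: 0.219
```

```bash
python3 look.py w25
```

```text
[539.3 298.1 110.8] [-3.141 -0.    -0.084] [ 0.  -0.3 -3.2]
{'c': array([75.4, -0.7]), 's': array([ 90.3, 108.3]), 'a': np.float64(0.015), 'world': array([614.5, 292.4, 110.8]), 'yaw': np.float64(-0.099)}
tray in seat frame -0.4 -0.5
lip 9783 z [76.2 97.7] outer/inner tool y [54.2 73. ]
lip 9267 z [75.9 97.7] outer/inner tool y [-73.1 -54.9]
```

View pics/w25.png

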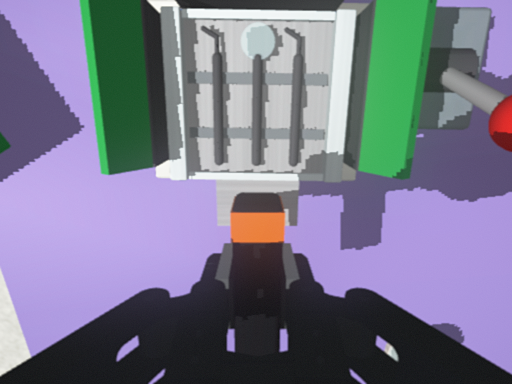

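Call:
{"fn": "servo_tool", "kwargs": {
  "rows": [
    [[0,0,-0.2],0,0.5],
    [[0,0,-0.2],0,0.5],
    [[0,0,-0.2],0,0.5],
    [[0,0,0],0,0.5],
    [[0,0,0],0,0.5]
  ]
}}

```text
clock: 29.82
eef_pos: [539.2, 298.1, 104.7]
tcp_rot: [-3.142, -0.0, -0.084]
contact_force: [0.2, 0.4, -1.2]
opening: 0.216
```

```bash
python3 look.py w26; python3 -c "
from h import *
f=grab('wrist'); P=cloud(f); z=P[...,2]
for (u,v) in [(172,60),(178,160),(340,60),(335,160),(230,210),(285,210)]: print((u,v),P[v,u].round(1),tool_cloud(f)[v,u].round(1))"
```

```text
[539.2 298.1 104.7] [-3.142 -0.    -0.084] [ 0.2  0.4 -1.2]
{'c': array([76. , -0.6]), 's': array([ 90.5, 108.3]), 'a': np.float64(0.017), 'world': array([614.9, 292.3, 104.7]), 'yaw': np.float64(-0.101)}
tray in seat frame 0.1 -0.6
lip 10439 z [76.2 97.7] outer/inner tool y [54.1 72.8]
lip 10018 z [76.  97.8] outer/inner tool y [-73.2 -55. ]
(172, 60) [637.8 333.9  58.8] [ 95.2 -44.   46. ]
(178, 160) [586.3 338.6  59.3] [ 43.5 -44.3  45.4]
(340, 60) [630.2 248.1  61. ] [94.9 42.2 43.7]
(335, 160) [579.  251.1  59.7] [43.6 43.5 45. ]
(230, 210) [549.3 314.8  41.9] [  8.6 -17.5  62.8]
(285, 210) [546.5 279.5  42.4] [ 8.8 17.9 62.3]
```

Call:
{"fn": "servo_tool", "kwargs": {
  "rows": [
    [[-0.3,0.03,0],0,0.5],
    [[-0.7,0.06,0],0,0.5],
    [[-1.2,0.1,0],0,0.5],
    [[-2,0.17,0],0,0.5],
    [[-2.5,0.21,0],0,0.5]
  ]
}}

```text
clock: 30.33
eef_pos: [471.4, 303.7, 104.7]
tcp_rot: [-3.141, -0.001, -0.085]
contact_force: [-0.7, -0.4, -2.3]
opening: 0.216
```

Call:
{"fn": "servo_tool", "kwargs": {
  "rows": [
    [[-2.5,0.21,0],0,0.5],
    [[-2.5,0.21,0],0,0.5],
    [[-2,0.17,0],0,0.5],
    [[0,0,3],0,0.5],
    [[0,0,4],0,0.5]
  ]
}}

```text
clock: 30.75
eef_pos: [397.6, 307.9, 172.5]
tcp_rot: [3.136, 0.006, -0.083]
contact_force: [1.5, 0.9, -2.5]
opening: 0.213
```

Call:
{"fn": "servo_tool", "kwargs": {
  "rows": [
    [[0.5,-2,3.4],0,0.5],
    [[1.5,-2,3.3],0,0.5],
    [[1.5,-2,3.3],0,0.5],
    [[1.5,-2,3.3],0,0.5],
    [[1.5,-2,3.3],0,0.5]
  ]
}}

```text
clock: 31.17
eef_pos: [466.1, 208.7, 342.3]
tcp_rot: [-3.141, 0.0, -0.084]
contact_force: [0.3, 0.4, -2.8]
opening: 0.214
```

Call:
{"fn": "servo_tool", "kwargs": {
  "rows": [
    [[1.6,-1.5,3],0,0.5],
    [[1.6,-0.5,1],0,0.5],
    [[0,0,0],0,0.5],
    [[0,0,0],0,0.5],
    [[0,0,0],0,0.5]
  ]
}}

```text
clock: 31.58
eef_pos: [497.5, 189.8, 379.4]
tcp_rot: [3.141, 0.002, -0.084]
contact_force: [-0.3, 0.2, -2.8]
opening: 0.213
```

```bash
cat > seat3.py <<'E'
from h import *
import sys
f=grab('wrist',sys.argv[1]); P=cloud(f); z=P[...,2]; print(f['s']['eef_pos'].round(1),f['s']['tcp_rot'].round(4))
top=float(sys.argv[2])
n=np.array([614.9,292.9]); a=-0.095; X=np.array([np.cos(a),np.sin(a)]); Y=np.array([-X[1],X[0]])
D=P[...,:2]-n; xc=D@X; yc=D@Y; v,u=np.mgrid[0:384,0:512]
H,S,V=hsvof(f)
m=(z>66)&(z<74)&(abs(yc-53.5)<9)&(xc>-33)&(xc<42)&(v<230); print('left face y',np.median(yc[m]).round(1),m.sum())
m=(z>66)&(z<74)&(abs(xc-51)<9)&(abs(yc)<40); print('back face x',np.median(xc[m]).round(1),m.sum())
m=(z>80)&(z<102)&(yc>50)&(yc<85)&(abs(xc)<60); print('lip front x',np.percentile(xc[m],2).round(1))
for lo,hi in ((-49,-30),(30,51.5)):
    s=(abs(z-top)<4)&(yc>lo)&(yc<hi)&(S<70)&(abs(xc)<60)
    if s.sum()>10: print(s.sum(),'board x',np.nanpercentile(xc[s],[2,98]).round(1),'y',np.nanpercentile(yc[s],[2,98]).round(1))
E
python3 seat3.py w27 60;  python3 -c "
from h import *
f=grab('scene','s27')"
```

```text
[497.5 189.8 379.4] [ 3.1409e+00  2.4000e-03 -8.4000e-02]
left face y 53.5 160
back face x 51.2 136
lip front x -33.2
513 board x [-43.3  50.9] y [-48.8 -36.5]
617 board x [-43.   45.4] y [39.4 49.7]
```

View pics/w27.png

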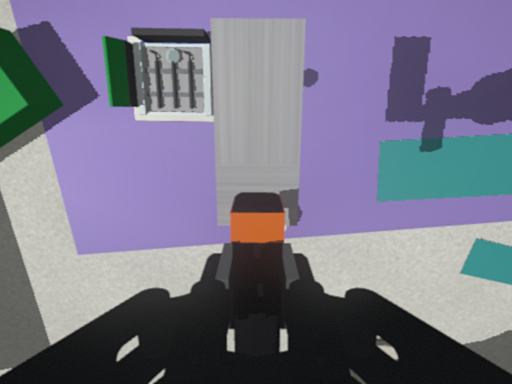

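View pics/s27.png

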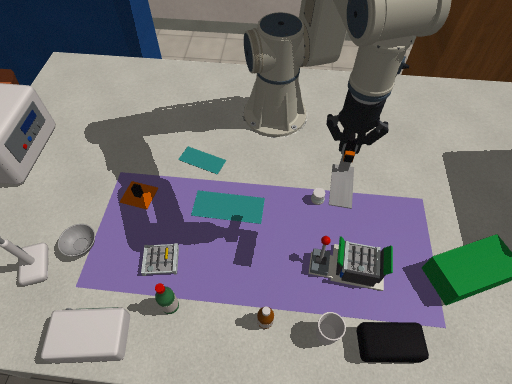

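Call:
{"fn": "servo_tool", "kwargs": {
  "rows": [
    [[-0.1,-3.66,-1.3],0.0185,0.5],
    [[-0.1,-3.66,-1.3],0.0185,0.5],
    [[-0.1,-3.66,-1.3],0.0185,0.5],
    [[-0.1,-3.66,-1.3],0.0185,0.5],
    [[-0.1,-3.66,-1.3],0.0185,0.5]
  ]
}}

```text
clock: 32.1
eef_pos: [492.8, 5.9, 314.3]
tcp_rot: [-3.142, 0.001, 0.011]
contact_force: [1.5, -0.1, -2.0]
opening: 0.213
```

Call:
{"fn": "servo_tool", "kwargs": {
  "rows": [
    [[-0.1,-3.66,-1.3],0.0185,0.5],
    [[-0.1,-3.66,-1.3],0.0185,0.5],
    [[-0.1,-3.66,-1.3],0.0185,0.5],
    [[-0.1,-3.66,-1.3],0.0185,0.5],
    [[-0.1,-3.66,-1.3],0.0185,0.5]
  ]
}}

```text
clock: 32.52
eef_pos: [488.1, -177.1, 249.4]
tcp_rot: [-3.141, 0.001, 0.103]
contact_force: [0.5, 0.1, -1.8]
opening: 0.215
```

Call:
{"fn": "servo_tool", "kwargs": {
  "rows": [
    [[-0.1,-3.66,-1.5],0.0185,0.5],
    [[-0.1,-3.66,-1.5],0.0185,0.5],
    [[-0.1,-3.66,-1.5],0.0185,0.5],
    [[-0.1,-3.66,-1.5],0.0185,0.5],
    [[0,0,0],0,0.5]
  ]
}}

```text
clock: 32.93
eef_pos: [483.4, -326.5, 187.1]
tcp_rot: [-3.141, 0.003, 0.174]
contact_force: [0.1, 1.7, -1.8]
opening: 0.211
```

Call:
{"fn": "servo_tool", "kwargs": {
  "rows": [
    [[0,0,0],0,0.5],
    [[0,0,0],0,0.5],
    [[0,0,0],0,0.5]
  ]
}}

```text
clock: 33.18
eef_pos: [485.2, -321.3, 190.8]
tcp_rot: [-3.141, 0.0, 0.176]
contact_force: [-0.6, 0.3, -2.6]
opening: 0.215
```

```bash
python3 silv.py w28
```

```text
[ 485.2 -321.3  190.8] [-3.1411e+00  2.0000e-04  1.7580e-01]
{'y': (np.float64(-47.7), np.float64(51.9)), 'mid': np.float64(2.1), 'w': np.float64(99.5), 'xl': np.float64(135.9), 'xr': np.float64(134.7), 'n': 896} 2382
```

View pics/w28.png

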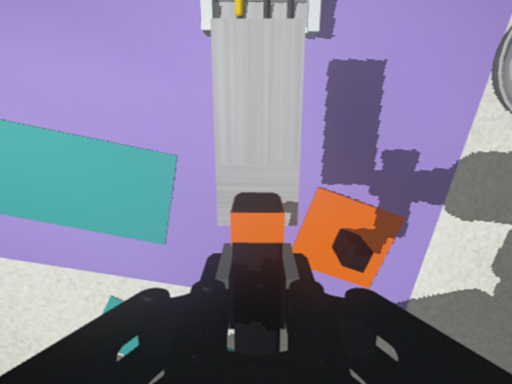

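Call:
{"fn": "servo_tool", "kwargs": {
  "rows": [
    [[0.04,-0.21,-3],0,0.5],
    [[0,0,-3],0,0.5],
    [[0,0,-3],0,0.5],
    [[0,0,-2.2],0,0.5],
    [[0,0,-1],0,0.5]
  ]
}}

```text
clock: 33.65
eef_pos: [484.6, -322.8, 66.5]
tcp_rot: [-3.139, 0.002, 0.176]
contact_force: [-0.5, 1.1, -1.1]
opening: 0.214
```

Call:
{"fn": "servo_tool", "kwargs": {
  "rows": [
    [[0,0,0],0,0.5],
    [[0,0,0],0,0.5]
  ]
}}

```text
clock: 33.82
eef_pos: [486.2, -324.4, 69.4]
tcp_rot: [3.141, -0.0, 0.176]
contact_force: [1.1, -0.1, -1.6]
opening: 0.214
```

Call:
{"fn": "servo_tool", "kwargs": {
  "rows": [
    [[1.5,0.27,-0.1],0,0.5],
    [[2,0.36,0],0,0.5],
    [[2,0.36,0],0,0.5],
    [[2,0.36,0],0,0.5],
    [[1.5,0.27,0],0,0.5]
  ]
}}

```text
clock: 34.23
eef_pos: [579.3, -308.7, 70.1]
tcp_rot: [3.139, -0.004, 0.175]
contact_force: [0.5, 0.2, -2.0]
opening: 0.213
```

Call:
{"fn": "servo_tool", "kwargs": {
  "rows": [
    [[1,0.18,0],0,0.5],
    [[0.5,0.09,0],0,0.5],
    [[0,0,0],0,0.5],
    [[0,0,0],0,0.5]
  ]
}}

```text
clock: 34.57
eef_pos: [590.4, -305.9, 68.1]
tcp_rot: [3.141, 0.0, 0.175]
contact_force: [-0.6, -0.7, -2.7]
opening: 0.212
```

Call:
{"fn": "servo_tool", "kwargs": {
  "rows": [
    [[0,0,0.3],0,0.5],
    [[0,0,0.5],0,0.5],
    [[0,0,0.7],0,0.5],
    [[0,0,0.5],0,0.5],
    [[0,0,0.2],0,0.5]
  ]
}}

```text
clock: 34.98
eef_pos: [590.8, -306.4, 91.0]
tcp_rot: [3.141, -0.001, 0.174]
contact_force: [1.1, 0.1, -3.4]
opening: 0.215
```

```bash
python3 look.py w29 | head -3
```

```text
[ 590.8 -306.4   91. ] [ 3.141e+00 -1.000e-03  1.740e-01] [ 1.1  0.1 -3.4]
{'c': array([74.9, -0.5]), 's': array([ 90. , 100.7]), 'a': np.float64(0.011), 'world': array([ 664.5, -292.8,   91.1]), 'yaw': np.float64(0.163)}
tray in seat frame 104.9 -578.4
```

View pics/w29.png

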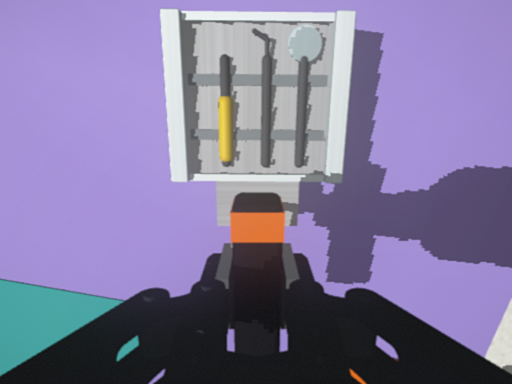

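Call:
{"fn": "servo_tool", "kwargs": {
  "rows": [
    [[0,0,0.5],0,0.5],
    [[0,0,1],0,0.5],
    [[0,0,1.5],0,0.5],
    [[0,0,2],0,0.5],
    [[0,0,2.5],0,0.5]
  ]
}}

```text
clock: 35.45
eef_pos: [589.7, -305.4, 164.7]
tcp_rot: [-3.14, 0.002, 0.175]
contact_force: [0.6, 0.2, -3.3]
opening: 0.221
```

Call:
{"fn": "servo_tool", "kwargs": {
  "rows": [
    [[0,0,2.2],0,0.5],
    [[0,0.5,1.7],0,0.5],
    [[-0.1,1,1.2],-0.004,0.5],
    [[-0.2,1.5,0.7],-0.008,0.5],
    [[-0.25,2,0.2],-0.012,0.5]
  ]
}}

```text
clock: 35.87
eef_pos: [585.4, -256.0, 226.6]
tcp_rot: [3.14, -0.002, 0.149]
contact_force: [0.4, -0.4, -3.2]
opening: 0.215
```

Call:
{"fn": "servo_tool", "kwargs": {
  "rows": [
    [[-0.25,2.5,0.1],-0.015,0.5],
    [[-0.25,3,0],-0.015,0.5],
    [[-0.25,3.5,0],-0.015,0.5],
    [[-0.25,3.6,0],-0.015,0.5],
    [[-0.25,3.6,0],-0.015,0.5]
  ]
}}

```text
clock: 36.28
eef_pos: [571.5, -91.9, 225.7]
tcp_rot: [-3.141, 0.001, 0.074]
contact_force: [0.3, 0.3, -3.6]
opening: 0.215
```

Call:
{"fn": "servo_tool", "kwargs": {
  "rows": [
    [[-0.25,3.6,0],-0.015,0.5],
    [[-0.25,3.6,0],-0.015,0.5],
    [[-0.25,3.6,0],-0.015,0.5],
    [[-0.25,3.6,0],-0.015,0.5],
    [[-0.25,3.6,0],-0.015,0.5]
  ]
}}

```text
clock: 36.7
eef_pos: [558.9, 88.2, 225.9]
tcp_rot: [-3.141, 0.001, -0.0]
contact_force: [0.7, 0.4, -3.6]
opening: 0.219
```

Call:
{"fn": "servo_tool", "kwargs": {
  "rows": [
    [[-0.25,3.6,0],-0.015,0.5],
    [[-0.25,3.6,0],-0.015,0.5],
    [[-0.25,3.5,0],-0.015,0.5],
    [[-0.25,3,0],-0.015,0.5],
    [[-0.25,2.5,0],-0.012,0.5]
  ]
}}

```text
clock: 37.12
eef_pos: [546.3, 250.7, 225.8]
tcp_rot: [-3.141, 0.001, -0.071]
contact_force: [0.0, 0.1, -3.1]
opening: 0.217
```

Call:
{"fn": "servo_tool", "kwargs": {
  "rows": [
    [[-0.25,2,0],-0.008,0.5],
    [[-0.2,1.5,0],-0.004,0.5],
    [[-0.05,1,0],0,0.5],
    [[0,0.5,0],0,0.5],
    [[0,0,0],0,0.5]
  ]
}}

```text
clock: 37.53
eef_pos: [542.2, 298.8, 225.6]
tcp_rot: [-3.142, 0.0, -0.082]
contact_force: [0.1, -0.1, -2.8]
opening: 0.218
```

Call:
{"fn": "servo_tool", "kwargs": {
  "rows": [
    [[0,0,0],0,0.5],
    [[0,0,0],0,0.5]
  ]
}}

```text
clock: 37.7
eef_pos: [542.6, 297.1, 225.6]
tcp_rot: [3.141, 0.0, -0.084]
contact_force: [0.3, -0.3, -3.1]
opening: 0.216
```

```bash
python3 look.py w30
```

```text
[542.6 297.1 225.6] [ 3.141  0.    -0.084] [ 0.3 -0.3 -3.1]
{'c': array([74.7, -0.1]), 's': array([ 90. , 100.5]), 'a': np.float64(0.013), 'world': array([617.1, 290.9, 225.6]), 'yaw': np.float64(-0.097)}
tray in seat frame 2.4 -1.8
lip 2435 z [70.6 81.3] outer/inner tool y [-229.9 -187.3]
lip 131 z [94.2 97. ] outer/inner tool y [-74.  -71.9]
```

View pics/w30.png

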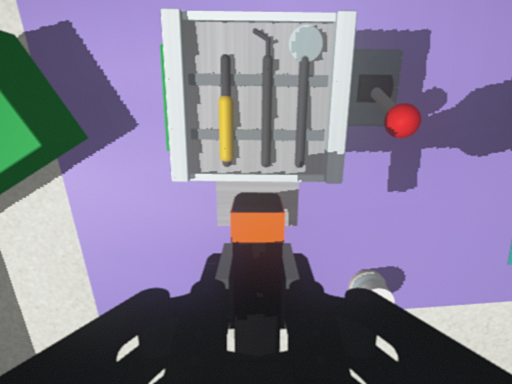

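Call:
{"fn": "servo_tool", "kwargs": {
  "rows": [
    [[-0.1,0.1,-0.6],0,0.5],
    [[-0.1,0.07,-1.2],0,0.5],
    [[0,0,-1.7],0,0.5],
    [[0,0,-1.5],0,0.5],
    [[0,0,-1],0,0.5]
  ]
}}

```text
clock: 38.17
eef_pos: [539.5, 298.9, 163.1]
tcp_rot: [3.14, 0.002, -0.084]
contact_force: [0.7, -0.3, -4.1]
opening: 0.216
```

Call:
{"fn": "servo_tool", "kwargs": {
  "rows": [
    [[0,0,-0.7],0,0.5],
    [[0,0,-0.4],0,0.5],
    [[0,0,0],0,0.5],
    [[0,0,0],0,0.5]
  ]
}}

```text
clock: 38.5
eef_pos: [540.8, 299.9, 154.9]
tcp_rot: [-3.141, -0.0, -0.083]
contact_force: [0.1, 0.3, -3.9]
opening: 0.215
```

```bash
python3 look.py w31
```

```text
[540.8 299.9 154.9] [-3.141 -0.    -0.083] [ 0.1  0.3 -3.9]
{'c': array([74.8, -0. ]), 's': array([ 90.2, 100.5]), 'a': np.float64(0.014), 'world': array([615.4, 293.7, 154.9]), 'yaw': np.float64(-0.097)}
tray in seat frame 0.4 0.8
lip 3771 z [81.9 98. ] outer/inner tool y [-71.2 -56.6]
lip 3384 z [86.6 97.9] outer/inner tool y [62.6 75. ]
```

View pics/w31.png

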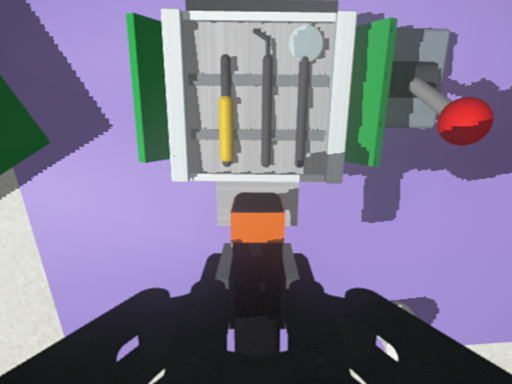

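Call:
{"fn": "servo_tool", "kwargs": {
  "rows": [
    [[0,-0.15,-0.4],0,0.5],
    [[0,0,-0.6],0,0.5],
    [[0,0,-0.5],0,0.5],
    [[0,0,-0.3],0,0.5],
    [[0,0,0],0,0.5]
  ]
}}

```text
clock: 38.97
eef_pos: [540.0, 297.9, 135.6]
tcp_rot: [3.141, 0.001, -0.083]
contact_force: [0.2, 0.3, -3.5]
opening: 0.221
```

```bash
python3 look.py w32
```

```text
[540.  297.9 135.6] [ 3.141e+00  1.000e-03 -8.300e-02] [ 0.2  0.3 -3.5]
{'c': array([74.8, -0.5]), 's': array([ 90.6, 131.7]), 'a': np.float64(0.018), 'world': array([614.6, 292.2, 135.5]), 'yaw': np.float64(-0.101)}
tray in seat frame -0.2 -0.7
lip 6634 z [78.2 97.6] outer/inner tool y [55.4 72.8]
lip 6562 z [76.2 97.7] outer/inner tool y [-73.2 -55. ]
```

Call:
{"fn": "servo_tool", "kwargs": {
  "rows": [
    [[0,0,-0.2],0,0.5],
    [[0,0,-0.2],0,0.5],
    [[0,0,-0.2],0,0.5],
    [[0,0,0],0,0.5],
    [[0,0,0],0,0.5]
  ]
}}

```text
clock: 39.43
eef_pos: [540.7, 298.3, 130.8]
tcp_rot: [-3.141, -0.0, -0.083]
contact_force: [0.3, -0.2, -0.2]
opening: 0.216
```

```bash
python3 look.py w33; python3 -c "
from h import *
f=grab('wrist'); P=cloud(f); z=P[...,2]
for (u,v) in [(172,60),(178,160),(340,60),(335,160),(230,210),(285,210)]: print((u,v),P[v,u].round(1),tool_cloud(f)[v,u].round(1))"
```

```text
[540.7 298.3 130.8] [-3.141 -0.    -0.083] [ 0.3 -0.2 -0.2]
{'c': array([74.9, -0.2]), 's': array([ 90.6, 125.7]), 'a': np.float64(0.011), 'world': array([615.4, 292.3, 130.8]), 'yaw': np.float64(-0.094)}
tray in seat frame 0.6 -0.5
lip 7337 z [77.4 97.7] outer/inner tool y [55.3 73.3]
lip 6925 z [76.2 97.9] outer/inner tool y [-72.8 -54.5]
(172, 60) [639.  334.   86.2] [ 95.  -43.7  44.7]
(178, 160) [587.6 339.2  84.4] [ 43.3 -44.6  46.4]
(340, 60) [632.1 247.8  84.5] [95.2 42.8 46.4]
(335, 160) [580.4 251.2  85.1] [43.5 43.7 45.8]
(230, 210) [575.2 305.8 147.4] [ 33.8 -10.3 -16.5]
(285, 210) [548.2 279.8  69.4] [ 9.  17.8 61.5]
```

View pics/w33.png

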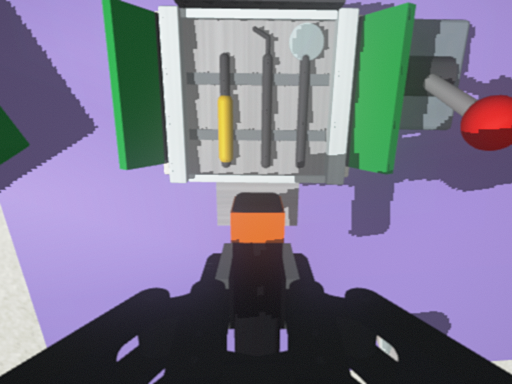

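Call:
{"fn": "servo_tool", "kwargs": {
  "rows": [
    [[-0.3,0.03,0],0,0.5],
    [[-0.7,0.06,0],0,0.5],
    [[-1.2,0.1,0],0,0.5],
    [[-2,0.17,0],0,0.5],
    [[-2.5,0.21,0],0,0.5]
  ]
}}

```text
clock: 39.95
eef_pos: [472.7, 303.9, 130.7]
tcp_rot: [-3.141, -0.0, -0.084]
contact_force: [-0.4, -0.1, -1.9]
opening: 0.213
```

Call:
{"fn": "servo_tool", "kwargs": {
  "rows": [
    [[-2.5,0.21,0],0,0.5],
    [[-2.5,0.21,0],0,0.5],
    [[-2,0.17,0],0,0.5],
    [[0,0,3],0,0.5],
    [[0,0,4],0,0.5]
  ]
}}

```text
clock: 40.37
eef_pos: [399.1, 308.2, 198.5]
tcp_rot: [3.136, 0.006, -0.082]
contact_force: [0.9, 0.7, -1.8]
opening: 0.214
```

Call:
{"fn": "servo_tool", "kwargs": {
  "rows": [
    [[0.5,-2,3.2],0,0.5],
    [[1.5,-2,3.2],0,0.5],
    [[1.5,-2,3.2],0,0.5],
    [[1.5,-2,3.2],0,0.5],
    [[1.5,-2,3],0,0.5]
  ]
}}

```text
clock: 40.78
eef_pos: [467.7, 209.0, 360.6]
tcp_rot: [-3.141, -0.001, -0.083]
contact_force: [2.2, 0.4, -2.7]
opening: 0.218
```

Call:
{"fn": "servo_tool", "kwargs": {
  "rows": [
    [[1.6,-1.5,2],0,0.5],
    [[1.6,-0.5,0],0,0.5],
    [[0,0,0],0,0.5],
    [[0,0,0],0,0.5],
    [[0,0,0],0,0.5]
  ]
}}

```text
clock: 41.2
eef_pos: [499.1, 190.0, 377.7]
tcp_rot: [3.141, 0.002, -0.083]
contact_force: [-0.0, 0.1, -2.1]
opening: 0.215
```

```bash
python3 seat3.py w34 85;  python3 -c "
from h import *
f=grab('scene','s34'); im=cv2.imread('pics/s34.png'); cv2.imwrite('pics/s34c.png',cv2.resize(im[215:300,290:410],None,fx=6.5,fy=6.5,interpolation=cv2.INTER_CUBIC))"
```

```text
[499.1 190.  377.7] [ 3.1411e+00  2.1000e-03 -8.3100e-02]
left face y 54.6 10
back face x 51.3 148
lip front x -33.0
549 board x [-42.6  44. ] y [-48.7 -32.5]
686 board x [-42.5  44.1] y [39.3 49.5]
```

View pics/w34.png

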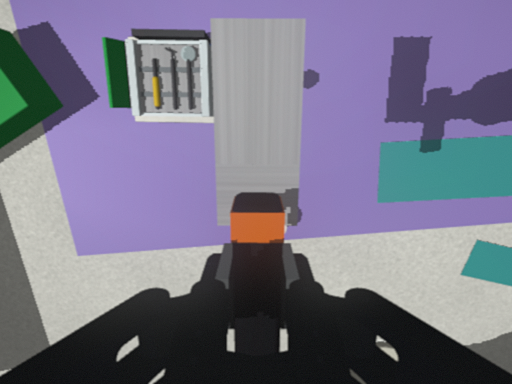

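View pics/s34c.png

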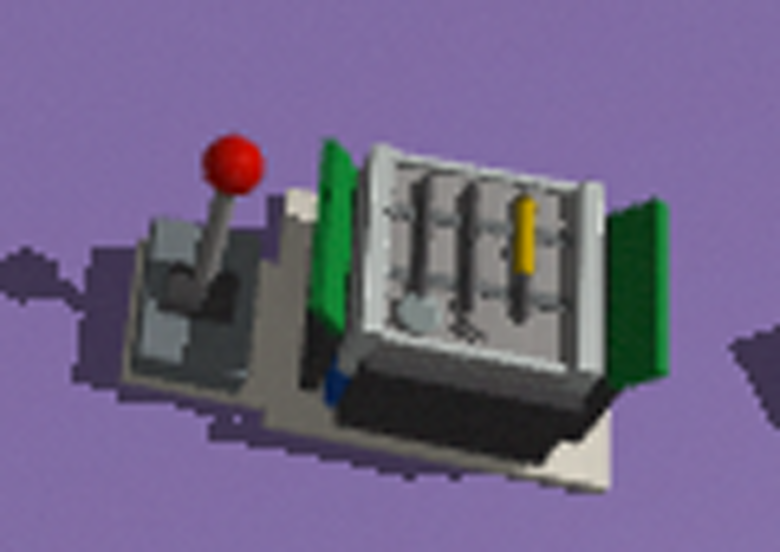

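Call:
{"fn": "servo_tool", "kwargs": {
  "rows": [
    [[-0.35,-2.38,-1.6],0.116,0.5],
    [[-0.35,-2.38,-1.6],0.116,0.5],
    [[-0.35,-2.38,-1.6],0.116,0.5],
    [[-0.35,-2.38,-1.6],0.116,0.5],
    [[-0.35,-2.38,-1.6],0.116,0.5]
  ]
}}

```text
clock: 41.72
eef_pos: [481.9, 70.5, 297.6]
tcp_rot: [-3.141, 0.001, 0.504]
contact_force: [0.7, -0.7, -1.9]
opening: 0.215
```

Call:
{"fn": "servo_tool", "kwargs": {
  "rows": [
    [[-0.35,-2.38,-1.6],0.116,0.5],
    [[-0.35,-2.38,-1.6],0.116,0.5],
    [[-0.35,-2.38,-1.6],0.116,0.5],
    [[-0.35,-2.38,-1.6],0.116,0.5],
    [[-0.35,-2.38,-1.6],0.116,0.5]
  ]
}}

```text
clock: 42.13
eef_pos: [464.6, -48.5, 217.8]
tcp_rot: [-3.141, 0.0, 1.084]
contact_force: [0.9, -0.0, -1.8]
opening: 0.217
```

Call:
{"fn": "servo_tool", "kwargs": {
  "rows": [
    [[-0.35,-2.38,-1.6],0.116,0.5],
    [[-0.35,-2.38,-1.6],0.116,0.5],
    [[-0.35,-2.38,-1.6],0.116,0.5],
    [[-0.35,-2.38,-1.6],0.116,0.5],
    [[0,0,0],0,0.5]
  ]
}}

```text
clock: 42.55
eef_pos: [449.2, -145.0, 152.0]
tcp_rot: [-3.137, -0.0, 1.549]
contact_force: [-0.5, 0.2, -1.9]
opening: 0.213
```

Call:
{"fn": "servo_tool", "kwargs": {
  "rows": [
    [[0,0,0],0,0.5],
    [[0,0,0],0,0.5],
    [[0,0,0],0,0.5]
  ]
}}

```text
clock: 42.8
eef_pos: [452.1, -142.5, 155.3]
tcp_rot: [3.141, 0.0, 1.54]
contact_force: [0.2, 0.4, -1.5]
opening: 0.216
```

Run:
```python
from h import *
f=grab('wrist','w35'); P=cloud(f); print(f['s']['eef_pos'].round(1),f['s']['tcp_rot'].round(4)); H,S,V=hsvof(f)
m=(H>80)&(H<95)&(S>80)&(abs(P[...,2])<8); c=big(m); mm=np.zeros_like(m)
for k in c[:3]:
    print(k.sum(),rect(P[k][:,:2]))
print(lifter_in_tool(f))
```

```text
[ 452.1 -142.5  155.3] [3.1406 0.     1.5401]
7979 (array([ 264. , -242.7]), array([161.4,  69.7]), 71.5)
3465 (array([ 413. , -106.8]), array([204.9,  24. ]), 88.8)
2296 (array([ 493.7, -108.1]), array([202.3,  15.5]), 87.3)
((array([65.1, -1. ]), array([110.1,  52.3]), 0.0), array([ 1.50000e-03, -1.20000e-03,  6.20557e+01]), np.float64(10.024137646913667), np.float64(119.55441820973067), np.int64(16054))
```

View pics/w35.png

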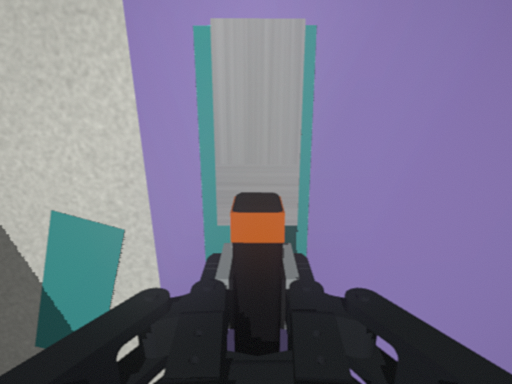

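Call:
{"fn": "servo_tool", "kwargs": {
  "rows": [
    [[0,0,-2.5],0,0.5],
    [[0,0,-2.5],0,0.5],
    [[0,0,-2],0,0.5],
    [[0,0,-1],0,0.5],
    [[0,0,0],0,0.5]
  ]
}}

```text
clock: 43.27
eef_pos: [450.7, -142.4, 73.3]
tcp_rot: [-3.139, -0.001, 1.541]
contact_force: [-1.0, 0.8, -1.7]
opening: 0.215
```

Call:
{"fn": "servo_tool", "kwargs": {
  "rows": [
    [[0,0,-0.4],0,0.5],
    [[0,0,-0.3],0,0.5],
    [[0,0,-0.1],0,0.5],
    [[0,0,0],0,0.5]
  ]
}}

```text
clock: 43.6
eef_pos: [452.0, -143.4, 67.2]
tcp_rot: [3.141, 0.0, 1.541]
contact_force: [0.4, -0.5, -2.1]
opening: 0.214
```

Call:
{"fn": "servo_tool", "kwargs": {
  "rows": [
    [[0,0,-0.05],0,0.5],
    [[0,0,0],0,2.5],
    [[0,0,0],0,4],
    [[0,0,0],0,8],
    [[0,0,0],0,8.5]
  ]
}}

```text
clock: 44.02
eef_pos: [451.6, -143.4, 66.3]
tcp_rot: [3.141, 0.0, 1.541]
contact_force: [-0.1, -0.2, 0.6]
opening: 0.711
```

Call:
{"fn": "servo_tool", "kwargs": {
  "rows": [
    [[0,0,0],0,8.5],
    [[0,0,1],0,8.5],
    [[0,0,3],0,8.5],
    [[0,0,4],0,8.5],
    [[0,0,4],0,8.5]
  ]
}}

```text
clock: 44.43
eef_pos: [450.6, -143.0, 187.6]
tcp_rot: [-3.139, -0.001, 1.541]
contact_force: [1.4, -0.1, 0.6]
opening: 0.994
```

Call:
{"fn": "servo_tool", "kwargs": {
  "rows": [
    [[0,0,4],0,8.5],
    [[0,0,4],0,8.5],
    [[0,0,0],0,8.5],
    [[0,0,0],0,8.5],
    [[0,0,0],0,8.5]
  ]
}}

```text
clock: 44.85
eef_pos: [451.1, -143.2, 266.4]
tcp_rot: [3.141, 0.0, 1.541]
contact_force: [-0.7, -0.4, -0.6]
opening: 0.998
```

Run:
```python
from h import *
f=grab('wrist','w36'); P=cloud(f); z=P[...,2]; print(f['s']['eef_pos'].round(1),f['s']['tcp_rot'].round(4)); H,S,V=hsvof(f)
v,u=np.mgrid[0:384,0:512]
m=(H>80)&(H<95)&(S>80)&(abs(z)<8)&(P[...,0]>390); q=P[m]; print('mat',rect(q[:,:2]))
h=(z>70)&(z<95)&(v<300)&(u>180)&(u<330); c=big(h)[0]; print('handle',rect(P[c][:,:2]))
m=(H>3)&(H<18)&(S>170)&(abs(z)<12); c=big(m)[0]; print('orange',c.sum(),rect(P[c][:,:2]))
k=(V<70)&(z>40)&(z<60)&(P[...,1]<-360)&(v<330); 
for c in big(k)[:2]: print('knob',c.sum(),rect(P[c][:,:2]),np.median(z[c]))
f=grab('scene','s36'); P=cloud(f); z=P[...,2]; H,S,V=hsvof(f)
m=(H>3)&(H<18)&(S>170)&(P[...,1]<-300); c=big(m)[0]; print('scene orange',c.sum(),rect(P[c][:,:2]))
```

```text
[ 451.1 -143.2  266.4] [3.1414e+00 1.0000e-04 1.5408e+00]
mat (array([ 450.5, -119.5]), array([228. ,  98.1]), 88.4)
handle (array([ 450.8, -153.4]), array([95.1, 19.8]), 87.9)
orange 695 (array([ 441.5, -402.5]), array([47.4, 87.3]), 76.3)
scene orange 562 (array([ 440.2, -422.8]), array([103.3,  91.9]), 80.5)
```

View pics/w36.png

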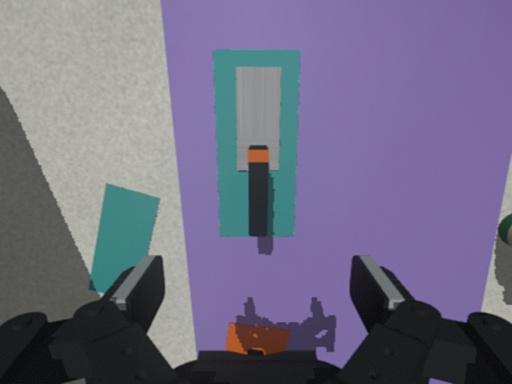

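View pics/s36.png

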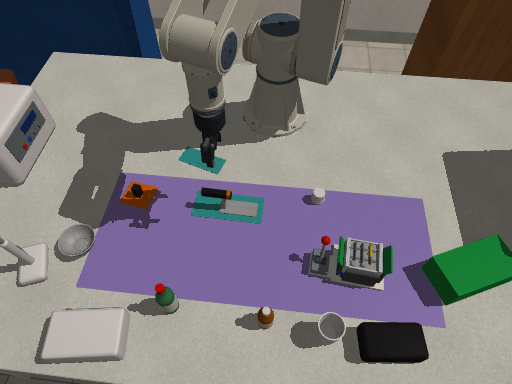

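Call:
{"fn": "servo_tool", "kwargs": {
  "rows": [
    [[-0.16,-3.6,0],-0.02,8.5],
    [[-0.16,-3.6,0],-0.02,8.5],
    [[-0.16,-3.6,0],-0.02,8.5],
    [[-0.16,-3.6,0],-0.02,8.5],
    [[-0.16,-3.6,0],-0.02,8.5]
  ],
  "squeeze": 60
}}

```text
clock: 45.37
eef_pos: [442.5, -324.5, 264.4]
tcp_rot: [-3.139, -0.002, 1.44]
contact_force: [1.5, 0.0, 0.7]
opening: 0.993
```

Call:
{"fn": "servo_tool", "kwargs": {
  "rows": [
    [[-0.16,-3.6,0],-0.02,8.5],
    [[-0.16,-3.6,0],-0.02,8.5],
    [[0,0,0],0,8.5],
    [[0,0,0],0,8.5],
    [[0,0,0],0,8.5]
  ]
}}

```text
clock: 45.78
eef_pos: [439.6, -394.6, 264.5]
tcp_rot: [-3.139, -0.002, 1.4]
contact_force: [-0.4, 1.0, 0.3]
opening: 0.998
```

```bash
cat > cov.py <<'E'
from h import *
import sys
f=grab('wrist',sys.argv[1]); P=cloud(f); z=P[...,2]; print(f['s']['eef_pos'].round(1),f['s']['tcp_rot'].round(4)); H,S,V=hsvof(f)
v,u=np.mgrid[0:384,0:512]
k=(z>44)&(z<56)&(v<300)&(V<90)
for c in big(k)[:2]: print('knob',c.sum(),rect(P[c][:,:2]),np.median(z[c]).round(1))
m=(H>3)&(H<18)&(S>150)&(abs(z-4)<9)&(v<330); q=P[m]; print('plate',rect(q[:,:2]))
E
python3 cov.py w37
```

```text
[ 439.6 -394.6  264.5] [-3.1388e+00 -2.2000e-03  1.4003e+00]
knob 413 (array([ 438.3, -425.2]), array([23.5, 21.9]), 80.6) 49.6
plate (array([ 438.2, -426. ]), array([98.1, 87.6]), 80.2)
```

View pics/w37.png

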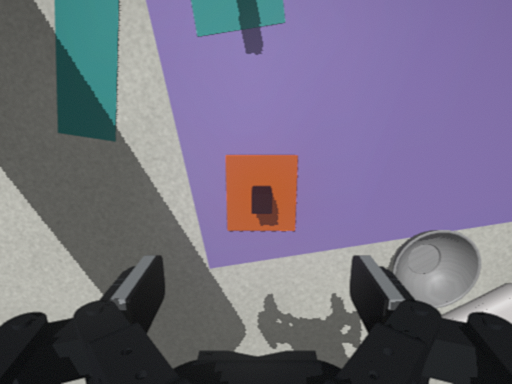

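Call:
{"fn": "servo_tool", "kwargs": {
  "rows": [
    [[-0.1,-1.6,-3.5],0,8.5],
    [[0,-1.5,-3.5],0,8.5],
    [[0,0,-4],0,8.5],
    [[0,0,-4],0,8.5],
    [[0,0,-3],0,8.5]
  ]
}}

```text
clock: 46.25
eef_pos: [438.6, -424.0, 83.2]
tcp_rot: [-3.139, -0.002, 1.402]
contact_force: [0.6, 0.5, 0.5]
opening: 0.997
```

Call:
{"fn": "servo_tool", "kwargs": {
  "rows": [
    [[0,0,-2],0,8.5],
    [[0,0,-1.5],0,8.5],
    [[0,0,-1],0,8.5],
    [[0,0,-0.8],0,8.5],
    [[0,0,0],0,8.5]
  ]
}}

```text
clock: 46.67
eef_pos: [439.2, -425.2, 32.1]
tcp_rot: [-3.14, -0.001, 1.402]
contact_force: [-0.2, 0.6, 0.6]
opening: 0.995
```

Call:
{"fn": "servo_tool", "kwargs": {
  "rows": [
    [[0,0,0],0,4],
    [[0,0,0],0,3],
    [[0,0,0],0,2],
    [[0,0,0],0,1],
    [[0,0,0],0,1]
  ]
}}

```text
clock: 47.08
eef_pos: [439.6, -426.6, 33.9]
tcp_rot: [3.141, 0.001, 1.401]
contact_force: [-4.9, 0.2, 3.8]
opening: 0.293
```

Call:
{"fn": "servo_tool", "kwargs": {
  "rows": [
    [[0,0,0],0,1],
    [[0,0,0],0,1],
    [[0,0,0],0,1]
  ]
}}

```text
clock: 47.33
eef_pos: [439.8, -426.8, 34.0]
tcp_rot: [3.14, 0.001, 1.401]
contact_force: [-0.1, 0.5, 6.0]
opening: 0.268
```

Call:
{"fn": "servo_tool", "kwargs": {
  "rows": [
    [[0,0,1],0,1],
    [[0,0,2.5],0,1],
    [[0,0,4],0,1],
    [[0,0,4],0,1],
    [[0,0,4],0,1]
  ]
}}

```text
clock: 47.75
eef_pos: [438.8, -425.8, 190.0]
tcp_rot: [-3.141, -0.001, 1.401]
contact_force: [0.1, -0.2, -1.6]
opening: 0.27
```

Call:
{"fn": "servo_tool", "kwargs": {
  "rows": [
    [[0.4,1.6,2],0.003,1],
    [[0.8,3.4,1.5],0.003,1],
    [[0.86,3.6,0.5],0.004,1],
    [[0.86,3.6,0],0.004,1],
    [[0.86,3.6,0],0.004,1]
  ]
}}

```text
clock: 48.17
eef_pos: [477.1, -267.0, 229.4]
tcp_rot: [3.14, 0.0, 1.418]
contact_force: [0.3, 0.3, -0.8]
opening: 0.271
```

Call:
{"fn": "servo_tool", "kwargs": {
  "rows": [
    [[0.86,3.6,0],0.004,1],
    [[0.86,3.6,0],0.004,1],
    [[0.86,3.6,0],0.004,1],
    [[0.86,3.6,0],0.004,1],
    [[0.86,3.6,0],0.004,1]
  ]
}}

```text
clock: 48.58
eef_pos: [519.9, -86.5, 228.7]
tcp_rot: [3.142, 0.0, 1.439]
contact_force: [0.5, -1.2, -0.9]
opening: 0.264
```

Call:
{"fn": "servo_tool", "kwargs": {
  "rows": [
    [[0.86,3.6,0],0.004,1],
    [[0.86,3.6,0],0.004,1],
    [[0.86,3.6,0],0.004,1],
    [[0.86,3.6,0],0.004,1],
    [[0.86,3.6,0],0.004,1]
  ]
}}

```text
clock: 49.0
eef_pos: [562.9, 93.5, 228.7]
tcp_rot: [-3.142, 0.0, 1.459]
contact_force: [1.1, -0.7, -1.3]
opening: 0.268
```

Call:
{"fn": "servo_tool", "kwargs": {
  "rows": [
    [[0.9,3.6,0],0.004,1],
    [[0.9,3.2,0],0.003,1],
    [[0.7,2,0],0,1],
    [[0,0,0],0,1],
    [[0,0,0],0,1]
  ]
}}

```text
clock: 49.42
eef_pos: [587.8, 180.5, 228.2]
tcp_rot: [-3.141, 0.0, 1.468]
contact_force: [-1.5, -0.1, -1.1]
opening: 0.265
```

Run:
```python
from h import *
f=grab('wrist','w38'); Q=tool_cloud(f); T=toolT(f); print(f['s']['eef_pos'].round(1),f['s']['tcp_rot'].round(4),f['s']['contact_force'].round(1)); H,S,V=hsvof(f)
m=(H>3)&(H<18)&(S>150)&(abs(Q[...,2]-29)<9); q=Q[m]; print(rect(q[:,:2]),np.median(q[:,2]), q[:,0].min(),q[:,0].max(),q[:,1].min(),q[:,1].max())
```

```text
[587.8 180.5 228.2] [-3.1411e+00  4.0000e-04  1.4678e+00] [-1.5 -0.1 -1.1]
(array([ 0.4, -1. ]), array([ 89. , 100.7]), 89.9) 29.135359805588926 -49.89347595098556 50.74703687744363 -45.571826394340256 43.538236244045976
```

View pics/w38.png

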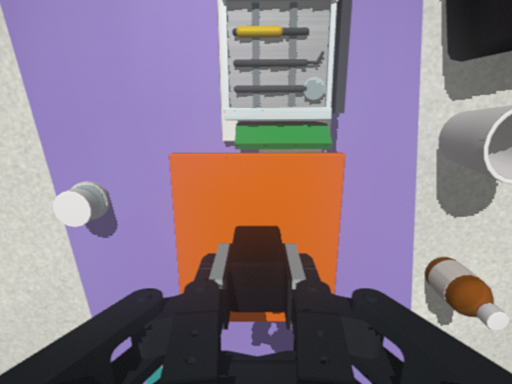

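Run:
```python
from h import *
f=grab('wrist'); P=cloud(f); z=P[...,2]; H,S,V=hsvof(f); v,u=np.mgrid[0:384,0:512]
m=(abs(z-85)<4)&(S<60)&(V>110)&(v<125)&(u>210)&(u<345); print(m.sum(),rect(P[m][:,:2]),np.percentile(P[m],[1,99],axis=0).round(1)); 
g=(H>50)&(H<75)&(S>120)&(abs(z-88)<12)&(v<160); print('lip',rect(P[g][:,:2]))
```

```text
1622 (array([614.6, 286.4]), array([88.4, 89.9]), 84.5) [[567.3 239.8  81. ]
 [658.5 313.1  86.5]]
lip (array([613.8, 230.1]), array([13.4, 78.1]), 84.1)
```

Call:
{"fn": "servo_tool", "kwargs": {
  "rows": [
    [[0.3,1.2,0],0.004,1],
    [[0.7,2.6,0],0.004,1],
    [[0.8,3.2,0],0,1],
    [[0.7,2.6,0],0,1],
    [[0.34,1.6,0],0,1]
  ]
}}

```text
clock: 49.93
eef_pos: [617.3, 293.5, 228.5]
tcp_rot: [3.141, -0.001, 1.473]
contact_force: [-0.8, -0.5, -0.7]
opening: 0.269
```

Call:
{"fn": "servo_tool", "kwargs": {
  "rows": [
    [[0,0,-1],0,1],
    [[0,0,-2],0,1],
    [[0,0,-2],0,1],
    [[0,0,-1],0,1],
    [[0,0,0],0,1]
  ]
}}

```text
clock: 50.35
eef_pos: [614.8, 289.8, 165.1]
tcp_rot: [-3.137, 0.003, 1.473]
contact_force: [-0.5, 0.1, -1.7]
opening: 0.27
```

```bash
cat > cov2.py <<'E'
from h import *
import sys
f=grab('wrist',sys.argv[1]); P=cloud(f); z=P[...,2]; Q=tool_cloud(f); T=toolT(f); print(f['s']['eef_pos'].round(1),f['s']['tcp_rot'].round(4),f['s']['contact_force'].round(1)); H,S,V=hsvof(f)
m=(H>3)&(H<18)&(S>150)&(abs(Q[...,2]-29)<9); q=Q[m]; (c,s,a)=cv2.minAreaRect(np.float32(q[:,:2])); print(c,s,a)
w=T[:3,:3]@np.array([c[0],c[1],29])+T[:3,3]; d=w[:2]-[614.9,292.9]; b=-0.095
print('cover in seat',(np.cos(b)*d[0]+np.sin(b)*d[1]).round(1),(-np.sin(b)*d[0]+np.cos(b)*d[1]).round(1),'z',w[2].round(1))
v,u=np.mgrid[0:384,0:512]
g=(H>50)&(H<75)&(S>120)&(abs(z-88)<12)
for c in big(g)[:2]: 
    D=P[c][:,:2]-[614.9,292.9]; print('lip',c.sum(),np.percentile(np.cos(b)*D[:,0]+np.sin(b)*D[:,1],[2,98]).round(1),np.percentile(-np.sin(b)*D[:,0]+np.cos(b)*D[:,1],[2,98]).round(1))
E
python3 cov2.py w39
```

```text
[614.8 289.8 165.1] [-3.137e+00  3.000e-03  1.473e+00] [-0.5  0.1 -1.7]
(0.4909019470214844, -0.9292678833007812) (88.9419937133789, 100.3702392578125) 89.9471664428711
cover in seat -0.9 -2.7 z 136.1
lip 1044 [-32.9  42.8] [67.6 71.8]
```

View pics/w39.png

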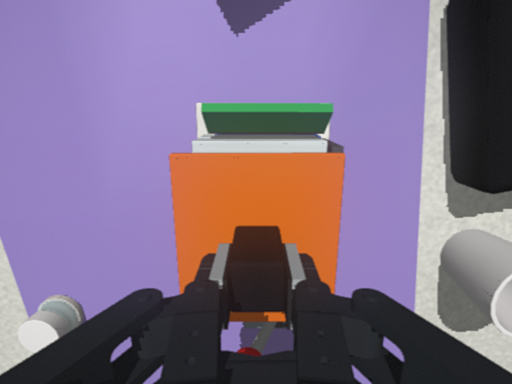

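Call:
{"fn": "servo_tool", "kwargs": {
  "rows": [
    [[0,0.1,-0.7],0,1],
    [[0,0,-0.7],0,1],
    [[0,0,0],0,1],
    [[0,0,0],0,1],
    [[0,0,0],0,1]
  ]
}}

```text
clock: 50.82
eef_pos: [616.8, 292.7, 154.6]
tcp_rot: [3.141, -0.0, 1.474]
contact_force: [0.8, 0.1, -1.3]
opening: 0.272
```

```bash
python3 cov2.py w40
```

```text
[616.8 292.7 154.6] [ 3.1411e+00 -3.0000e-04  1.4738e+00] [ 0.8  0.1 -1.3]
(0.29807281494140625, -1.1211433410644531) (89.17381286621094, 100.72271728515625) 89.7984848022461
cover in seat 0.8 0.3 z 125.6
lip 1102 [-32.9  43.1] [67.7 71.6]
lip 23 [12.9 20.4] [-73.9 -71. ]
```

View pics/w40.png

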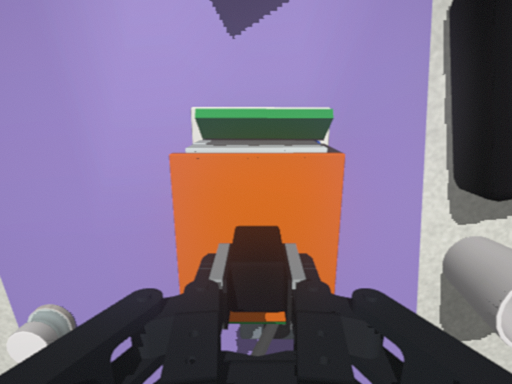

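Centred on the seat. Lower from 154.6 to about 119.

Call:
{"fn": "servo_tool", "kwargs": {
  "rows": [
    [[0,0,-0.8],0,1],
    [[0,0,-1],0,1],
    [[0,0,-0.8],0,1],
    [[0,0,-0.3],0,1],
    [[0,0,0],0,1]
  ]
}}

```text
clock: 51.28
eef_pos: [615.7, 292.2, 123.4]
tcp_rot: [-3.139, 0.001, 1.474]
contact_force: [0.7, -0.1, -0.6]
opening: 0.27
```

```bash
python3 cov2.py w41
```

```text
[615.7 292.2 123.4] [-3.1393e+00  1.4000e-03  1.4738e+00] [ 0.7 -0.1 -0.6]
(0.38474273681640625, -0.8063812255859375) (100.83856201171875, 89.36898803710938) 0.05013587325811386
cover in seat -0.0 -0.2 z 94.4
lip 2054 [-21.5  20.3] [-70.1 -59.5]
lip 1742 [-32.9  43. ] [67.2 71.9]
```

View pics/w41.png

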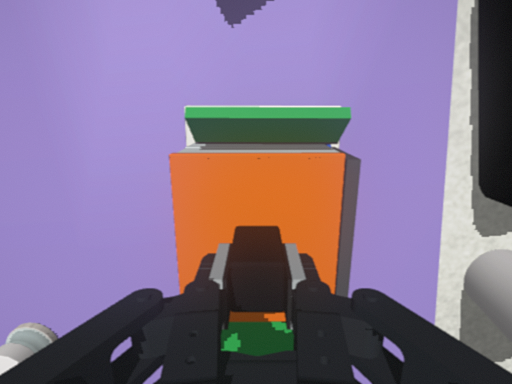

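Call:
{"fn": "servo_tool", "kwargs": {
  "rows": [
    [[0,0,-0.2],0,1],
    [[0,0,-0.2],0,1],
    [[0,0,-0.1],0,1],
    [[0,0,0],0,1],
    [[0,0,0],0,1]
  ]
}}

```text
clock: 51.75
eef_pos: [616.6, 292.7, 120.3]
tcp_rot: [3.141, -0.0, 1.474]
contact_force: [-0.9, 0.2, -2.3]
opening: 0.268
```

Call:
{"fn": "servo_tool", "kwargs": {
  "rows": [
    [[0,0,-0.1],0,1],
    [[0,0,-0.1],0,1],
    [[0,0,0],0,1],
    [[0,0,0],0,1]
  ]
}}

```text
clock: 52.08
eef_pos: [616.8, 292.8, 119.0]
tcp_rot: [3.141, -0.0, 1.474]
contact_force: [-2.1, -0.6, 5.3]
opening: 0.271
```

Call:
{"fn": "servo_tool", "kwargs": {
  "rows": [
    [[0,0,0],0,3],
    [[0,0,0],0,3.5],
    [[0,0,0],0,5],
    [[0,0,0],0,6],
    [[0,0,0],0,6]
  ]
}}

```text
clock: 52.5
eef_pos: [616.6, 292.6, 118.1]
tcp_rot: [-3.142, 0.0, 1.474]
contact_force: [-0.3, 1.2, 0.1]
opening: 0.703
```

Call:
{"fn": "servo_tool", "kwargs": {
  "rows": [
    [[0,0,0.5],0,6],
    [[0,0,1.5],0,6],
    [[0,0,3],0,6],
    [[0,0,4],0,6],
    [[0,0,4],0,6]
  ]
}}

```text
clock: 52.92
eef_pos: [615.9, 292.3, 249.0]
tcp_rot: [-3.14, 0.001, 1.474]
contact_force: [0.8, -0.0, 0.0]
opening: 0.701
```

Call:
{"fn": "servo_tool", "kwargs": {
  "rows": [
    [[0,-2,3],0,2],
    [[0,-2,2],0,1],
    [[0,0,0],0,0],
    [[0,0,0],0,0],
    [[0,0,0],0,0]
  ]
}}

```text
clock: 53.33
eef_pos: [616.2, 252.7, 297.6]
tcp_rot: [-3.141, 0.0, 1.473]
contact_force: [-1.5, -0.5, -0.5]
opening: 0.005
```

```bash
cat > fin.py <<'E'
from h import *
import sys
f=grab('wrist',sys.argv[1]); P=cloud(f); z=P[...,2]; print(f['s']['eef_pos'].round(1),f['s']['tcp_rot'].round(4)); H,S,V=hsvof(f)
n=np.array([614.9,292.9]); a=-0.095; X=np.array([np.cos(a),np.sin(a)]); Y=np.array([-X[1],X[0]])
D=P[...,:2]-n; xc=D@X; yc=D@Y; v,u=np.mgrid[0:384,0:512]
m=(H>3)&(H<18)&(S>150)&(abs(z-90)<6); print('cover',m.sum(),np.percentile(xc[m],[1,99]).round(1),np.percentile(yc[m],[1,99]).round(1),rect(np.c_[xc[m],yc[m]]),'z',np.median(z[m]).round(1))
g=(H>50)&(H<75)&(S>120)&(abs(z-88)<12)
for c in big(g)[:2]: print('lip',np.percentile(xc[c],[2,98]).round(1),np.percentile(yc[c],[2,98]).round(1))
rd=((H<4)|(H>176))&(S>170)&(z>60); c=big(rd)
if c: c=c[0]; print('ball',c.sum(),P[c].mean(0).round(1),np.c_[xc[c],yc[c],z[c]].mean(0).round(1))
E
python3 fin.py w42; python3 -c "
from h import *
f=grab('scene','s42'); im=cv2.imread('pics/s42.png'); cv2.imwrite('pics/s42c.png',cv2.resize(im[205:300,290:410],None,fx=6,fy=6,interpolation=cv2.INTER_CUBIC))"
```

```text
[616.2 252.7 297.6] [-3.1408  0.      1.4734]
cover 7266 [-41.9  44.7] [-47.6  49.3] (array([1.5, 0.7]), array([99.2, 88.7]), 90.0) z 89.9
lip [-32.7  42.4] [-71.8 -57.2]
lip [-32.5  42.4] [67.4 71.2]
ball 152 [594.6 189.6 113.8] [ -10.4 -104.8  113.8]
```

View pics/w42.png

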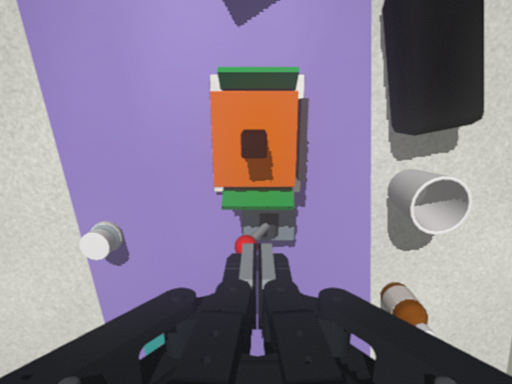

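View pics/s42c.png

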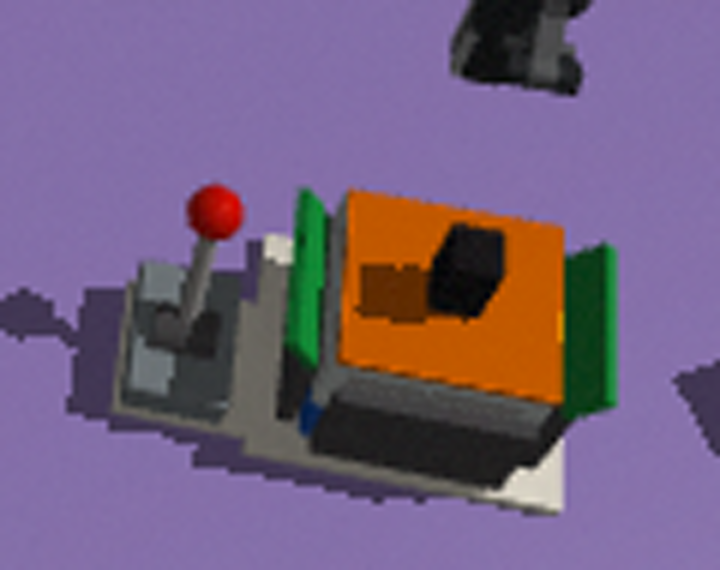

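```bash
cat > ball.py <<'E'
from h import *
import sys
rays=[]
for n in ('scene','side'):
    f=grab(n,'b_'+n+sys.argv[1]); H,S,V=hsvof(f); P=cloud(f); m=((H<4)|(H>176))&(S>150)&(P[...,0]>520)&(P[...,0]<720)&(P[...,1]>120)&(P[...,1]<280)
    c=big(m)[0]; vv,uu=np.where(c); uv=[(uu.min()+uu.max())/2,(vv.min()+vv.max())/2]; A=ray(f,[uv],0)[0]; B=ray(f,[uv],200)[0]; rays.append((A,(B-A)/np.linalg.norm(B-A))); print(n,uv,c.sum())
(a,d),(b,e)=rays
M=np.c_[d,-e]; t=np.linalg.lstsq(M,b-a,rcond=None)[0]; p=a+d*t[0]; q=b+e*t[1]; w=(p+q)/2
D=w[:2]-[614.9,292.9]; an=-0.095
print('ball',w.round(1),'gap',np.linalg.norm(p-q).round(1),'seat frame',(np.cos(an)*D[0]+np.sin(an)*D[1]).round(1),(-np.sin(an)*D[0]+np.cos(an)*D[1]).round(1))
E
python3 ball.py 1
```

```text
scene [np.float64(325.5), np.float64(240.0)] 59
side [np.float64(260.0), np.float64(138.5)] 40
ball [598.9 184.1 106.3] gap 2.2 seat frame -5.6 -109.8
```

Call:
{"fn": "servo_tool", "kwargs": {
  "rows": [
    [[-2,-1.6,-0.5],0,0],
    [[-2.1,-2.4,-1.5],0,0],
    [[-2,-2.4,-2],0,0],
    [[0,0,-4],0,0],
    [[0,0,-4],0,0]
  ]
}}

```text
clock: 53.95
eef_pos: [555.2, 188.1, 178.0]
tcp_rot: [3.139, -0.001, 1.473]
contact_force: [0.7, 0.9, -0.5]
opening: 0.001
```

Call:
{"fn": "servo_tool", "kwargs": {
  "rows": [
    [[0,0,-3],0,0],
    [[0,0,-2],0,0],
    [[0,0,-1.8],0,0],
    [[0,0,0],0,0],
    [[0,0,0],0,0]
  ]
}}

```text
clock: 54.37
eef_pos: [554.7, 188.7, 109.0]
tcp_rot: [-3.139, 0.001, 1.474]
contact_force: [-0.5, 0.5, 0.1]
opening: -0.001
```

```bash
python3 -c "
from h import *
f=grab('wrist','w43'); print(f['s']['eef_pos'],f['s']['contact_force'])
f=grab('side','d43'); im=cv2.imread('pics/d43.png'); cv2.imwrite('pics/d43c.png',cv2.resize(im[80:200,190:350],None,fx=5,fy=5,interpolation=cv2.INTER_CUBIC))"
```

```text
[554.71511884 188.69315948 109.03653158] [-0.48165642  0.51483914  0.11983407]
```

View pics/w43.png

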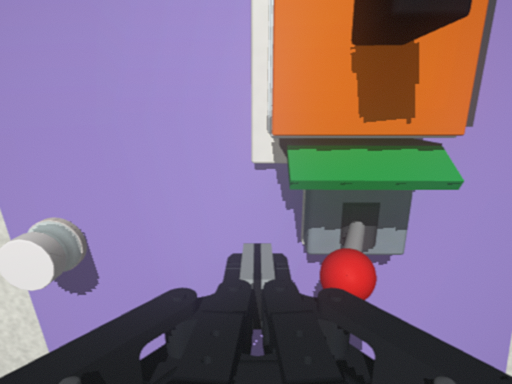

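View pics/d43c.png

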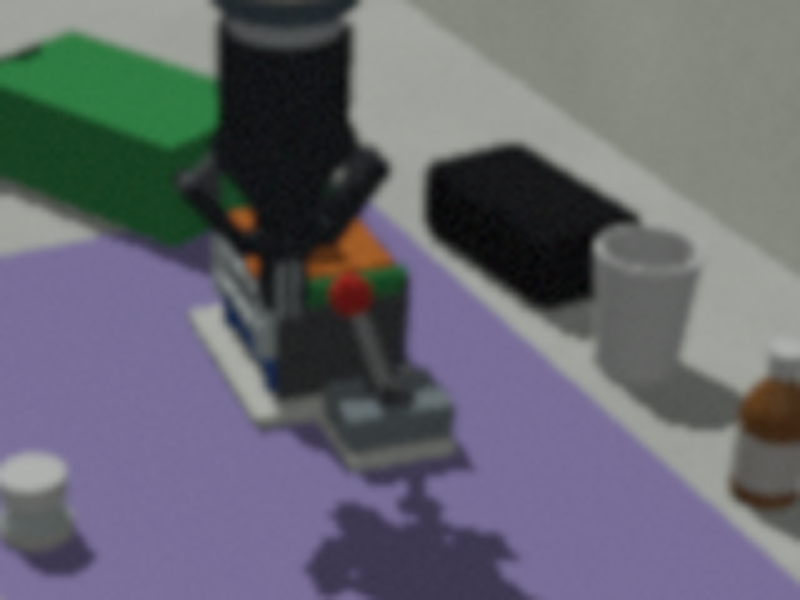

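Call:
{"fn": "servo_tool", "kwargs": {
  "rows": [
    [[0.5,-0.25,0.6],0,0],
    [[1,-0.1,0],0,0],
    [[1,-0.1,0],0,0],
    [[1,-0.1,0],0,0],
    [[1,-0.1,0],0,0]
  ]
}}

```text
clock: 54.88
eef_pos: [605.7, 182.7, 123.9]
tcp_rot: [3.132, -0.003, 1.474]
contact_force: [1.1, -0.7, 4.9]
opening: 0.002
```

```bash
python3 ball.py 2; python3 -c "
from h import *
im=cv2.imread('pics/b_side2.png'); cv2.imwrite('pics/d44c.png',cv2.resize(im[80:200,190:350],None,fx=5,fy=5,interpolation=cv2.INTER_CUBIC))"
```

```text
scene [np.float64(325.0), np.float64(249.0)] 58
side [np.float64(270.0), np.float64(135.5)] 31
ball [629.9 181.2 111.6] gap 3.6 seat frame 25.5 -109.7
```

View pics/d44c.png

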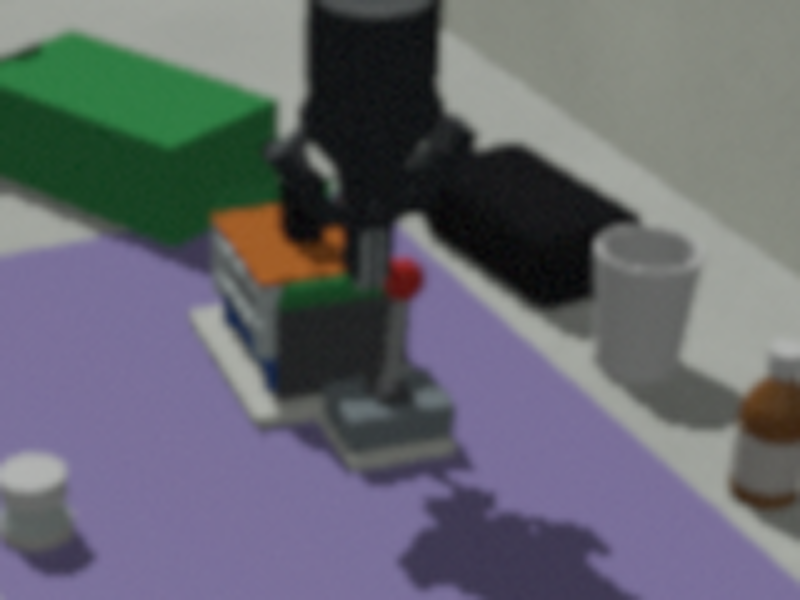

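Call:
{"fn": "servo_tool", "kwargs": {
  "rows": [
    [[1,-0.1,0],0,0],
    [[1,-0.1,0],0,0],
    [[1,-0.1,0],0,0],
    [[0.7,-0.1,0],0,0],
    [[0.3,0,0],0,0]
  ]
}}

```text
clock: 55.4
eef_pos: [642.0, 177.8, 115.6]
tcp_rot: [-3.142, 0.0, 1.473]
contact_force: [-1.5, 0.0, -0.5]
opening: -0.004
```

```bash
python3 ball.py 3; python3 -c "
from h import *
im=cv2.imread('pics/b_side3.png'); cv2.imwrite('pics/d45c.png',cv2.resize(im[80:200,190:350],None,fx=5,fy=5,interpolation=cv2.INTER_CUBIC))"
```

```text
scene [np.float64(322.5), np.float64(262.5)] 54
side [np.float64(280.5), np.float64(136.5)] 25
ball [665.  176.8 102.3] gap 1.0 seat frame 60.8 -110.8
```

View pics/d45c.png

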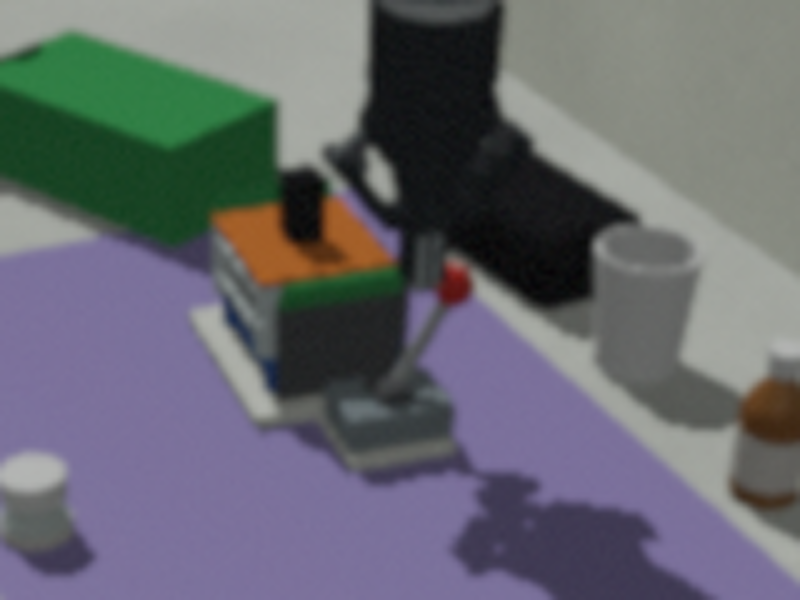

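Call:
{"fn": "servo_tool", "kwargs": {
  "rows": [
    [[0.4,-0.04,-0.2],0,0],
    [[0.4,-0.04,-0.2],0,0],
    [[0,0,0],0,0],
    [[0,0,0],0,0]
  ]
}}

```text
clock: 55.83
eef_pos: [643.7, 177.8, 113.8]
tcp_rot: [-3.132, 0.001, 1.474]
contact_force: [-25.9, 0.5, 30.9]
opening: -0.004
```

```bash
python3 ball.py 4
```

```text
scene [np.float64(322.5), np.float64(263.0)] 45
side [np.float64(281.0), np.float64(136.5)] 22
ball [666.5 176.8 102.1] gap 1.3 seat frame 62.4 -110.7
```

Call:
{"fn": "servo_tool", "kwargs": {
  "rows": [
    [[-1,0.1,0.2],0,0],
    [[-1,0.1,0.5],0,0],
    [[-1.5,0,2],0,0],
    [[-1,0,4],0,0],
    [[-1,-1,4],0,0]
  ]
}}

```text
clock: 56.35
eef_pos: [591.8, 170.3, 218.2]
tcp_rot: [-3.138, 0.001, 1.475]
contact_force: [0.0, 0.1, 1.5]
opening: -0.002
```

Call:
{"fn": "servo_tool", "kwargs": {
  "rows": [
    [[-2,-1,3.4],0,0],
    [[-2,-1.5,3],0,0],
    [[0,0,2],0,0],
    [[0,0,0],0,0],
    [[0,0,0],0,0]
  ]
}}

```text
clock: 56.77
eef_pos: [554.1, 144.6, 303.9]
tcp_rot: [3.138, -0.001, 1.474]
contact_force: [-0.5, -0.1, -0.9]
opening: -0.003
```

```bash
python3 ball.py 5; python3 fin.py w46
```

```text
scene [np.float64(322.5), np.float64(262.5)] 76
side [np.float64(280.5), np.float64(136.5)] 29
ball [665.  176.8 102.3] gap 1.0 seat frame 60.8 -110.8
[553.3 144.6 301.4] [-3.1405e+00  4.0000e-04  1.4739e+00]
cover 5806 [-42.1  44.7] [-48.1  17.9] (array([  1.5, -14.7]), array([89.2, 67.2]), 0.0) z 90.0
lip [-32.9  42.2] [-72.4 -56.9]
lip [-31.8 -31.8] [-72.3 -72.3]
ball 285 [659.  179.4 111.9] [  54.6 -108.8  111.9]
```

View pics/w46.png

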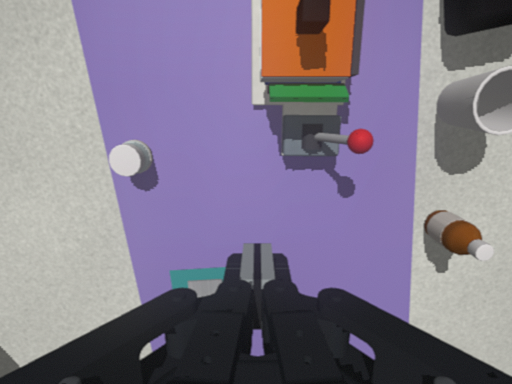

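View pics/b_scene5.png

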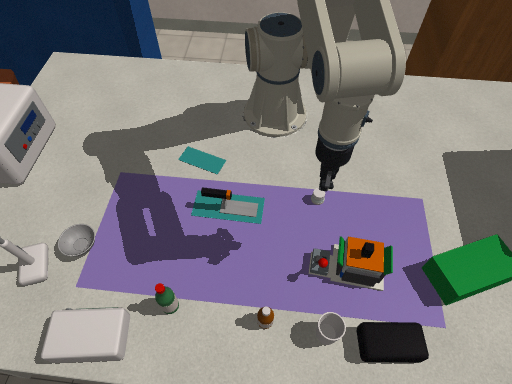

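```bash
python3 -c "
from h import *
f=grab('scene','s47'); P=cloud(f); z=P[...,2]; v,u=np.mgrid[0:384,0:512]; H,S,V=hsvof(f)
m=(H>80)&(H<95)&(S>80)&(P[...,0]>380)&(P[...,0]<520); print('mat',rect(P[m][:,:2]))
print(r.sense()['contact_force'],r.sense()['clock']); print(r.sign_off())"
```

```text
mat (array([ 454.7, -117.2]), array([230.8, 100.7]), 89.2)
[-0.09067214 -1.01413912 -0.81395159] 56.9667
the job is handed in; nothing more can be done
None
```

The job is handed in at about 57 s. The blue base tray, both silver trays and the orange cover are stacked in the cradle, the lever is pushed over, and the lifter is back on its mat.

**First try:** on the first lowering of the base tray, the lifter's tip caught on top of the cradle's back stop and the lifter tilted in the grip. I set it down on the table, regripped it level, and carried the tray with more of it on the blade. After that, all three trays went in cleanly.

**Last checks** (offsets from the pocket centre, along / across):

| Item | Last measurement |
|---|---|
| Cover | about +1.5 / +0.7 mm, its top at 90 mm as expected |
| Upper silver tray | about +0.7 / +0.4 mm, measured before the cover went on |
| Lower silver tray | about +1 / 0 mm, not measured again after the upper tray went on |
| Base tray | about +6 / 0 mm, against the back stop |
| Lever | at its end stop, where the push force jumped; stayed there after I let go |
| Lifter | origin about 1 mm from the mat centre and within about 0.01 rad of its length |

**What disagreed:** I placed the base tray at about -5 mm, but in the next look it was at +6 mm. It was probably the announced knock. It can go no further because of the stop, and it is within the 10 mm limit. I did not measure it again after that look.

The lever's angle was only inferred: the ball moved about 66 mm and then hit a hard stop. In the last picture nothing else looked disturbed, and the arm was clear of everything.

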